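Strip the end plugs from cloth-roll cores and put them away

TASK

The cardboard cores clamped in the bench still have wooden end plugs jammed in some of them: with the red-handled dowel, push every plug right out of the far end of its core onto the felt deck (do not pull the jammed plugs with the fingers), then lay the dowel back flat on the table. Lay the plugs on their sides in the notched rack in the drawer, one in each notch and lying along it (any notches will do), and slide the drawer fully shut, leaving the other things on the table where they are.

Things in the scene. Friction and masses are not known exactly. Their poses are not given: they have to be found in the camera images.
- plug1_c (a point): centre of an end plug: eight-sided light hardwood prism, 33 mm across flats, 40 mm long along its own x axis, 35 g, blue end faces. At the start it is jammed in the far end of core 1, sticking out about 7 mm; some of the four plugs are absent (their cores are already empty). It is stiff to move (roughly 5 to 12 N along the core) until out; once out it slides and lies on one of its flats.
- plug2_c (a point): centre of an end plug: eight-sided light hardwood prism, 33 mm across flats, 40 mm long along its own x axis, 35 g, blue end faces. At the start it is jammed in the far end of core 2, sticking out about 7 mm; some of the four plugs are absent (their cores are already empty). It is stiff to move (roughly 5 to 12 N along the core) until out; once out it slides and lies on one of its flats.
- plug3_c (a point): centre of an end plug: eight-sided light hardwood prism, 33 mm across flats, 40 mm long along its own x axis, 35 g, blue end faces. At the start it is jammed in the far end of core 3, sticking out about 7 mm; some of the four plugs are absent (their cores are already empty). It is stiff to move (roughly 5 to 12 N along the core) until out; once out it slides and lies on one of its flats.
- plug4_c (a point): centre of an end plug: eight-sided light hardwood prism, 33 mm across flats, 40 mm long along its own x axis, 35 g, blue end faces. At the start it is jammed in the far end of core 4, sticking out about 7 mm; some of the four plugs are absent (their cores are already empty). It is stiff to move (roughly 5 to 12 N along the core) until out; once out it slides and lies on one of its flats.
- core1_far (a point): centre of the far mouth of core 1, where its plug comes out onto the felt deck. The core is a cardboard tube 90 mm long, 46 mm outside, bore 34 mm across, open at both ends, clamped level in the bench, not movable, its axis 52 mm above the table. Its axis runs along the point's y axis, the far mouth towards +y; the near mouth lies 90 mm back along -y. The cores lie side by side 50 mm apart.
- core2_far (a point): centre of the far mouth of core 2, where its plug comes out onto the felt deck. The core is a cardboard tube 90 mm long, 46 mm outside, bore 34 mm across, open at both ends, clamped level in the bench, not movable, its axis 52 mm above the table. Its axis runs along the point's y axis, the far mouth towards +y; the near mouth lies 90 mm back along -y. The cores lie side by side 50 mm apart.
- core3_far (a point): centre of the far mouth of core 3, where its plug comes out onto the felt deck. The core is a cardboard tube 90 mm long, 46 mm outside, bore 34 mm across, open at both ends, clamped level in the bench, not movable, its axis 52 mm above the table. Its axis runs along the point's y axis, the far mouth towards +y; the near mouth lies 90 mm back along -y. The cores lie side by side 50 mm apart.
- core4_far (a point): centre of the far mouth of core 4, where its plug comes out onto the felt deck. The core is a cardboard tube 90 mm long, 46 mm outside, bore 34 mm across, open at both ends, clamped level in the bench, not movable, its axis 52 mm above the table. Its axis runs along the point's y axis, the far mouth towards +y; the near mouth lies 90 mm back along -y. The cores lie side by side 50 mm apart.
- deck (a point): middle of the felt landing deck's top, 34 mm above the table, 1 mm below the bores; it runs 115 mm past the far mouths. Strips 8 mm high along y keep four lanes apart, 46 mm clear each; a 10 mm high stop closes its end. A plug lying on it has its centre 16.5 mm above it. A clamp bar over the middle of the cores reaches 89 mm above the table, 108 mm at its two wing nuts.
- dowel_grip (a point): centre of the red square grip (70 x 34 x 34 mm) of the knock-out dowel, which lies loose on the table, 90 g, balanced 20 mm ahead of this point. The dowel's own x axis runs from the grip to its tip; its centre line is 17 mm above the table when it lies there.
- dowel_tip (a point): middle of the flat end of the dowel's round rod (20 mm thick, reaching 140 mm out of the grip); 175 mm from the grip centre
- notch1 (a point): floor middle (22 mm above the table) of a notch of the rack in the drawer: one row, 44 mm apart along y, between light wooden ridges 10 mm wide, 9 high, 24 long (along x). A plug lies in it on a flat, long axis along the point's x, overhanging the ridges 8 mm at each end, its centre 16.5 mm above this point. Drawer floor clear 59 mm to the front (-x), 95 mm to the back; walls 31 mm above it.
- notch2 (a point): floor middle (22 mm above the table) of a notch of the rack in the drawer: one row, 44 mm apart along y, between light wooden ridges 10 mm wide, 9 high, 24 long (along x). A plug lies in it on a flat, long axis along the point's x, overhanging the ridges 8 mm at each end, its centre 16.5 mm above this point. Drawer floor clear 59 mm to the front (-x), 95 mm to the back; walls 31 mm above it.
- notch3 (a point): floor middle (22 mm above the table) of a notch of the rack in the drawer: one row, 44 mm apart along y, between light wooden ridges 10 mm wide, 9 high, 24 long (along x). A plug lies in it on a flat, long axis along the point's x, overhanging the ridges 8 mm at each end, its centre 16.5 mm above this point. Drawer floor clear 59 mm to the front (-x), 95 mm to the back; walls 31 mm above it.
- notch4 (a point): floor middle (22 mm above the table) of a notch of the rack in the drawer: one row, 44 mm apart along y, between light wooden ridges 10 mm wide, 9 high, 24 long (along x). A plug lies in it on a flat, long axis along the point's x, overhanging the ridges 8 mm at each end, its centre 16.5 mm above this point. Drawer floor clear 59 mm to the front (-x), 95 mm to the back; walls 31 mm above it.
- store_drawer0_handle (a point): middle of the brass bar handle of the drawer (110 mm long along y, 35 mm in front of the drawer's dark front, 42 mm above the table); moves with the drawer. The drawer closes along the point's +x. Cabinet top 75 mm above the table.
- store_drawer0 (a joint): how far the drawer stands open, m: 0 = shut, 0.134 = fully out; slides with 1 to 2 N
- block_big: large carved printing block with a handle, 115 x 85 mm; a bystander to be left alone (origin at its underside)
- block_small: small carved printing block with a handle, 60 x 50 mm; a bystander to be left alone (origin at its underside)
- brush: brush, 200 mm; a bystander to be left alone (origin at its underside)
- jar: glass jar with a blue lid, 68 mm across, 85 mm tall; a bystander to be left alone (origin at its underside)
- spare_core: spare empty core standing on end, 46 mm across, 90 mm tall; a bystander to be left alone (origin at its underside)
- mallet: wooden mallet, 260 mm; a bystander to be left alone (origin at its underside)
Not all that is in view belongs to the job. What is shaped like the part that bears dowel_grip but purple is not meant.

How it is judged:
On the way, in this order (a step that is already met when the one before it is completed fails the run):
1. every plug has been pushed clear of the far end of its core (y of plug1_c in the frame of core1_far above 0.019 m and y of plug2_c in the frame of core2_far above 0.019 m and y of plug3_c in the frame of core3_far above 0.019 m and y of plug4_c in the frame of core4_far above 0.019 m), for 0.1 s.
2. every plug lies in a notch of the rack in the drawer (((horizontal distance between plug1_c and notch1 below 0.011 m and z of plug1_c in the frame of notch1 below 0.0205 m and angle between the x axis of plug1_c and the x axis of notch1, either way round below 0.2 rad) or (horizontal distance between plug1_c and notch2 below 0.011 m and z of plug1_c in the frame of notch2 below 0.0205 m and angle between the x axis of plug1_c and the x axis of notch2, either way round below 0.2 rad) or (horizontal distance between plug1_c and notch3 below 0.011 m and z of plug1_c in the frame of notch3 below 0.0205 m and angle between the x axis of plug1_c and the x axis of notch3, either way round below 0.2 rad) or (horizontal distance between plug1_c and notch4 below 0.011 m and z of plug1_c in the frame of notch4 below 0.0205 m and angle between the x axis of plug1_c and the x axis of notch4, either way round below 0.2 rad)) and ((horizontal distance between plug2_c and notch1 below 0.011 m and z of plug2_c in the frame of notch1 below 0.0205 m and angle between the x axis of plug2_c and the x axis of notch1, either way round below 0.2 rad) or (horizontal distance between plug2_c and notch2 below 0.011 m and z of plug2_c in the frame of notch2 below 0.0205 m and angle between the x axis of plug2_c and the x axis of notch2, either way round below 0.2 rad) or (horizontal distance between plug2_c and notch3 below 0.011 m and z of plug2_c in the frame of notch3 below 0.0205 m and angle between the x axis of plug2_c and the x axis of notch3, either way round below 0.2 rad) or (horizontal distance between plug2_c and notch4 below 0.011 m and z of plug2_c in the frame of notch4 below 0.0205 m and angle between the x axis of plug2_c and the x axis of notch4, either way round below 0.2 rad)) and ((horizontal distance between plug3_c and notch1 below 0.011 m and z of plug3_c in the frame of notch1 below 0.0205 m and angle between the x axis of plug3_c and the x axis of notch1, either way round below 0.2 rad) or (horizontal distance between plug3_c and notch2 below 0.011 m and z of plug3_c in the frame of notch2 below 0.0205 m and angle between the x axis of plug3_c and the x axis of notch2, either way round below 0.2 rad) or (horizontal distance between plug3_c and notch3 below 0.011 m and z of plug3_c in the frame of notch3 below 0.0205 m and angle between the x axis of plug3_c and the x axis of notch3, either way round below 0.2 rad) or (horizontal distance between plug3_c and notch4 below 0.011 m and z of plug3_c in the frame of notch4 below 0.0205 m and angle between the x axis of plug3_c and the x axis of notch4, either way round below 0.2 rad)) and ((horizontal distance between plug4_c and notch1 below 0.011 m and z of plug4_c in the frame of notch1 below 0.0205 m and angle between the x axis of plug4_c and the x axis of notch1, either way round below 0.2 rad) or (horizontal distance between plug4_c and notch2 below 0.011 m and z of plug4_c in the frame of notch2 below 0.0205 m and angle between the x axis of plug4_c and the x axis of notch2, either way round below 0.2 rad) or (horizontal distance between plug4_c and notch3 below 0.011 m and z of plug4_c in the frame of notch3 below 0.0205 m and angle between the x axis of plug4_c and the x axis of notch3, either way round below 0.2 rad) or (horizontal distance between plug4_c and notch4 below 0.011 m and z of plug4_c in the frame of notch4 below 0.0205 m and angle between the x axis of plug4_c and the x axis of notch4, either way round below 0.2 rad))), for 0.2 s.
At the end, for the whole second after the job is handed in: every plug lies along and right down in its own notch (centre within 11 mm across, at most 20.5 mm above the notch floor, axis within 0.2 rad); drawer shut to within 6 mm; dowel flat on the table (grip centre and tip below 26 mm); all at rest (all of step 2 and value of joint store_drawer0 below 0.006 m and height (world z) of each of dowel_grip, dowel_tip below 0.026 m and linear speed of each of dowel, plug1, plug2, plug3, plug4 below 0.02 m/s); the robot touches nothing.
It fails at once if a jammed plug is pulled with the fingers ((distance between plug1_c and core1_far below 0.0185 m and contact force between the fingers and plug1 above 1.5 N) or (distance between plug2_c and core2_far below 0.0185 m and contact force between the fingers and plug2 above 1.5 N) or (distance between plug3_c and core3_far below 0.0185 m and contact force between the fingers and plug3 above 1.5 N) or (distance between plug4_c and core4_far below 0.0185 m and contact force between the fingers and plug4 above 1.5 N)).
It fails at once if another thing on the table is shifted more than 3 cm (distance of any of block_big, block_small, brush, jar, spare_core, mallet from where it was at the start of the episode above 0.03 m).
Of plug1, plug2, plug3, plug4 only 3 to 4 are there at a start; the rules pass over those that are not, and their reading is None.
At some moment in a run one of dowel may be knocked a few centimetres aside while the robot is not near it.
Once in a run the grip may slacken for a moment while it holds something.
It also fails if it takes over 210 s, if anything falls off the work surface, if the arm or the gripper's body presses on something with over 40 N, if the wrist force passes 120 N, or if a joint passes its speed limit or range.

ROBOT

A 6-joint arm with a two-finger parallel gripper is mounted at the origin on the work surface. World frame = base frame: x ahead of the robot, y to its left, z up, the work surface at z = 0. Lengths are in m, angles in rad, forces in N, time in s.
With the tool pointing down it reaches from about 0.375 to 0.9 m from the base axis. Payload 3.1 kg.
Tool frame: the origin (TCP) lies at the very end of the fingers, on their centre line; the grasp point (between the pads) lies grip_point_offset behind it (grip_point_offset is the distance from the TCP to the grasp point, in m); z points along the fingers, y is the direction in which the jaws open and shut (so a half turn about z gives the same grasp; the last joint's range is limited). The gripper opens to 87 mm and grips with 3 to 60 N. Pads are 19 mm wide; open, the fingers measure 117 mm over their backs; the gripper's body (75 mm by 190 mm) begins 51 mm behind the grasp point.
Start: joints at [-1.395, 0.527, 1.433, -0, 1.181, -0.178], TCP at [0.217, -0.586, 0.223] pointing down, gripper open.
Joint ranges: [-3.08, 3.08], [-0.75, 2.2], [0.22, 2.44], [-1.43, 4.57], [0, 2.65], [-2.85, 2.85]. Speed limits (rad/s): [2.79, 2.79, 3.14, 3.14, 3.14, 3.14].

INTERFACE

Orientations are given as a unit quaternion [w, x, y, z].
In Python, from cell import * gives the robot as it stands.
- The arm moves only by the tool drive_tool, never from a script. Its argument "rows" is a list of rows, each an object of numbers: "grip": the closure in counts, from 0 (fully open) to 255 (shut); "x", "y", "z": the shift along the tool's x, y, z in mm; "twist": the turn about the tool's z in degrees. A call has 1 to 20 rows; each row shifts and turns the commanded pose from where the row before left it, along the tool's axes as they then stand; what a row does not reach is not made up. A row lasts 1/12 s, in which the tool goes at most 41.7 mm and 7.16 degrees, less where a joint would pass 70% of its speed; a pose out of reach is approached as far as the arm can. A call with a gripper value outside its range is refused whole. The fingers move at their own pace and stop on an object; "force" is the grip in N (left out, the last holds). Time passes only in rows, so rows that do not move let the fingers close. It gives the time, the measured TCP pose, the force and the opening at its end, in the units of the state.
- get_obs(): the state, without advancing time (a new reading comes with each control period).
- snapshot(name): name is "scene" or "side" or "wrist"; returns the picture (384x512x3 uint8, red, green, blue); there is no depth.
- camera_model(name): a dict with "K" (3x3 intrinsics, pixels), "dist" ([k1, k2, p1, p2, k3] as OpenCV has them; the pictures are not rectified), "eye" and "attitude" of the camera in the world; the wrist camera has in their place "T_tool_cam" (4x4, takes a point from camera to tool coordinates, whose origin is the TCP and whose axes are the flange's). Camera axes: x right, y up, looking along -z (the intrinsics and any distortion apply to the point x, -y, -z); pixel columns grow to the right and rows downward; lengths in m; the calibration is good to about 2 mm. A picture is of the moment at which its call begins: read the wrist's pose just before it. camera_model takes no time and is no camera call.
- sign_off(): hands the job in, once; it reports no verdict.
Trained networks look in the newest picture that a camera, given by its name, has taken for a name from the list of things; names that differ only in an ending like _2 or _b are one class to them, and where a whole thing is asked for, a point or a joint stands for the part that bears it (a point fixed in the world has none). Each returns a list of dicts, best first, with "confidence" (0 to 1); they miss things now and then, are a little off and sometimes report something else, mostly with a low value. They report only what shows in the picture. A call takes as long as a camera call. They do not tell look-alikes from the thing itself.
- outline_of(label, camera): "pixels" (384x512 bool, what is visible of it) and "location" ([column, row] in pixels, amid what is visible of it).
- tip_of(label, camera): "location" ([column, row] in pixels: a listed point, or the origin of a listed thing).
The state is a dict: "time_s": time; "q": joint angles; "joint_velocities": joint speeds; "joint_torque": joint torques, N m; "tcp_pos": TCP position; "tool_rot": TCP orientation; "force": force on the tool from outside, world axes, zero at the start; "ft_torque": the same for the moment, N m; "finger_gap": finger opening in m.
Only numpy, scipy, OpenCV 4.12 (cv2) and the standard library are available. Lean on these libraries where they do the work, as an engineer would, in place of code of your own. Each camera call takes 0.05 s, during which the arm holds its last target.

## Working session

There is one attempt and no reset: what is moved stays moved. The work goes in short steps, Python scripts to look and compute and a tool call to move; the robot and the scene stay as the last step left them, time stands still between calls to the robot, and variables do not carry over. Pictures are saved under pics/ and viewed, and the job is handed in when it is done.

Besides the shell and the picture viewer there is one more tool, called after "Emit:" as name([rows], argument=value, ...), one row to a line, values as JSON. drive_tool: Moves the arm, as the interface text tells. Its arguments: {"type":"object","properties":{"rows":{"type":"array"},"force":{"type":"number"}},"required":["rows"]}

```bash
ls; mkdir -p pics
python3 - <<'E'
from cell import *
import cv2
print(get_obs())
for n in ["scene","side","wrist"]:
    im=snapshot(n); cv2.imwrite(f"pics/{n}0.png",im[:,:,::-1]); print(n,camera_model(n))
E
```

```text
pics
{'time_s': 0.0, 'q': array([-1.39551524e+00,  5.28462821e-01,  1.43392081e+00, -2.12683579e-05,
        1.18134997e+00, -1.78490253e-01]), 'joint_velocities': array([ 0.00178142, -0.00076793,  0.00012821, -0.00033613,  0.00048651,
       -0.00101815]), 'joint_torque': array([ 1.23270063e-03, -4.40031374e+01, -1.76589650e+01,  6.32695528e-02,
        5.81154681e-02, -1.74234256e-04]), 'tcp_pos': array([ 0.21642187, -0.58555391,  0.22156778]), 'tool_rot': array([-1.07048985e-03,  9.84395202e-01,  1.75968579e-01, -8.11587722e-06]), 'force': array([ 0.21042356, -0.4679876 ,  0.74960873]), 'ft_torque': array([ 0.03297573, -0.01966828,  0.00301736]), 'finger_gap': 0.0872265217681591}
scene {'K': array([[396.37891464,   0.        , 249.87934205],
       [  0.        , 396.37891464, 189.08793645],
       [  0.        ,   0.        ,   1.        ]]), 'dist': array([0.02186615, 0.        , 0.        , 0.        , 0.        ]), 'eye': array([ 1.10882692, -0.62576127,  1.12438648]), 'attitude': array([0.87453876, 0.31357034, 0.12850683, 0.34690286])}
side {'K': array([[483.52100475,   0.   
[... 232 characters left out ...]
6891963, 1.01679623]), 'attitude': array([-0.00590395, -0.00316888,  0.47642153,  0.87919146])}
wrist {'K': array([[292.01521976,   0.        , 254.20022839],
       [  0.        , 292.01521976, 192.55911108],
       [  0.        ,   0.        ,   1.        ]]), 'dist': array([-0.05401624,  0.        ,  0.        ,  0.        ,  0.        ]), 'T_tool_cam': array([[ 3.16240762e-04,  9.61540003e-01,  2.74664747e-01,
         7.35110190e-02],
       [ 9.99999936e-01, -3.49490522e-04,  7.21183741e-05,
        -1.28244700e-04],
       [ 1.65337427e-04,  2.74664707e-01, -9.61540052e-01,
        -1.60743556e-01],
       [ 0.00000000e+00,  0.00000000e+00,  0.00000000e+00,
         1.00000000e+00]])}
```

View pics/scene0.png

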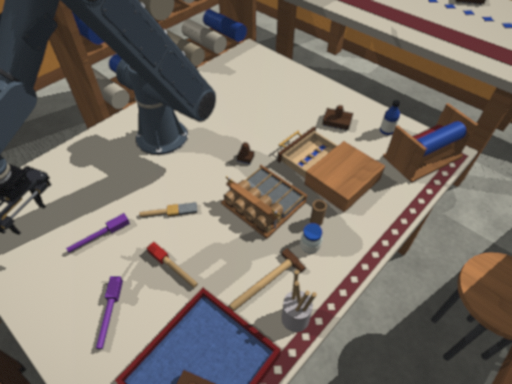

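View pics/side0.png

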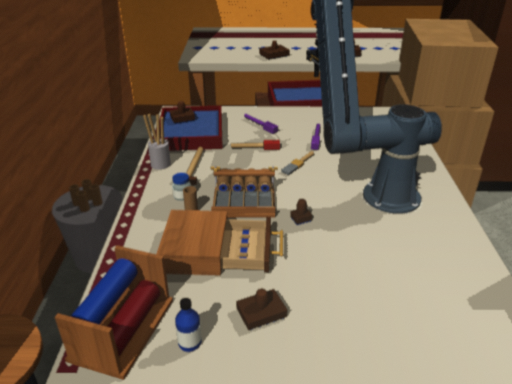

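View pics/wrist0.png

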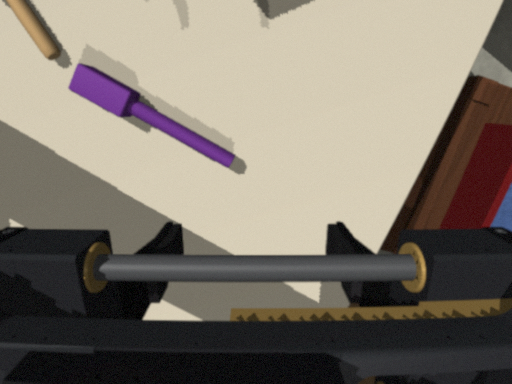

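```bash
cat > h.py <<'E'
from cell import *
import numpy as np, cv2
from scipy.spatial.transform import Rotation as R
def q2R(q): return R.from_quat([q[1],q[2],q[3],q[0]]).as_matrix()
def cam(name,obs=None):
    m=camera_model(name)
    if 'eye' in m: return m['K'],m['dist'],q2R(m['attitude']),np.array(m['eye'])
    obs=obs or get_obs(); T=np.array(m['T_tool_cam']); Rt=q2R(obs['tool_rot'])
    return m['K'],m['dist'],Rt@T[:3,:3],Rt@T[:3,3]+obs['tcp_pos']
def ray(c,uv):
    K,d,Rw,e=c
    p=cv2.undistortPoints(np.array([[uv]],float),K,d)[0,0]
    v=Rw@np.array([p[0],-p[1],-1.]); return e,v/np.linalg.norm(v)
def atz(c,uv,z):
    e,v=ray(c,uv); return e+v*(z-e[2])/v[2]
def proj(c,P):
    K,d,Rw,e=c
    P=np.atleast_2d(P); pc=(P-e)@Rw; pc=pc*[1,-1,-1]
    return cv2.projectPoints(pc,np.zeros(3),np.zeros(3),K,d)[0][:,0]
def tri(c1,u1,c2,u2):
    A=np.zeros((3,3));b=np.zeros(3)
    for c,u in((c1,u1),(c2,u2)):
        e,v=ray(c,u);M=np.eye(3)-np.outer(v,v);A+=M;b+=M@e
    return np.linalg.solve(A,b)
def save(im,name,scale=1,crop=None):
    if crop: im=im[crop[1]:crop[3],crop[0]:crop[2]]
    if scale!=1: im=cv2.resize(im,None,fx=scale,fy=scale,interpolation=cv2.INTER_CUBIC)
    cv2.imwrite(f"pics/{name}.png",im[:,:,::-1])
E
python3 - <<'E'
from h import *
np.set_printoptions(precision=4,suppress=True)
Z={'dowel_grip':.017,'dowel_tip':.017,'store_drawer0_handle':.042,'core1_far':.052,'notch1':.022,'plug1_c':.052,'deck':.034,'block_small':0,'block_big':0,'spare_core':0,'jar':0,'mallet':0,'brush':0}
for n in ['scene','side']:
    im=snapshot(n); c=cam(n)
    save(im,n+'_crop',4,(210,110,400,250) if n=='scene' else (150,150,300,290))
    for k,z in Z.items():
        print(n,k,[(np.round(r['confidence'],2),np.round(r['location'],1),atz(c,r['location'],z)[:2]) for r in tip_of(k,n)[:6]])
E
```

```text
scene dowel_grip [(np.float64(0.63), array([119.6, 223.7]), array([ 0.2554, -0.3771])), (np.float64(0.59), array([113. , 290.5]), array([ 0.4446, -0.5311])), (np.float64(0.58), array([166.1, 212.4]), array([ 0.3331, -0.2397])), (np.float64(0.56), array([154.9, 255.7]), array([ 0.4413, -0.3721]))]
scene dowel_tip [(np.float64(0.86), array([ 99.5, 351.5]), array([ 0.5677, -0.6567])), (np.float64(0.83), array([ 68.4, 249. ]), array([ 0.2182, -0.5468])), (np.float64(0.74), array([195.1, 283.4]), array([ 0.6067, -0.3482]))]
scene store_drawer0_handle [(np.float64(0.94), array([290.8, 139.9]), array([0.4321, 0.3127]))]
scene core1_far [(np.float64(0.74), array([242.1, 184.5]), array([0.4584, 0.0101]))]
scene notch1 [(np.float64(0.97), array([314.7, 151.3]), array([0.5291, 0.3439])), (np.float64(0.95), array([322.5, 149.3]), array([0.5447, 0.3736])), (np.float64(0.82), array([312.2, 159.7]), array([0.5499, 0.3012])), (np.float64(0.65), array([299.3, 170.1]), array([0.5477, 0.2254])), (np.float64(0.58), array([291.1, 139.4]), array([0.4186, 0.3332])), (np.float64(0.54), array([270.3, 189.2])
[... 1705 characters left out ...]
(np.float64(0.64), array([229.6, 147.5]), array([ 0.6144, -0.3009]))]
side block_small [(np.float64(0.78), array([301.2, 221.1]), array([0.3436, 0.1525]))]
side block_big [(np.float64(0.96), array([256.9, 314.7]), array([0.4907, 0.5673]))]
side spare_core [(np.float64(0.69), array([279., 240.]), array([0.4223, 0.2537])), (np.float64(0.67), array([191.4, 209. ]), array([0.7283, 0.0878])), (np.float64(0.47), array([222.9, 186.6]), array([ 0.6266, -0.0569]))]
side jar [(np.float64(0.82), array([182.6, 196.2]), array([0.7706, 0.0089]))]
side mallet [(np.float64(0.6), array([191.4, 169.2]), array([ 0.7618, -0.1811]))]
side brush [(np.float64(0.63), array([299., 163.]), array([ 0.3271, -0.2355]))]
```

View pics/scene_crop.png

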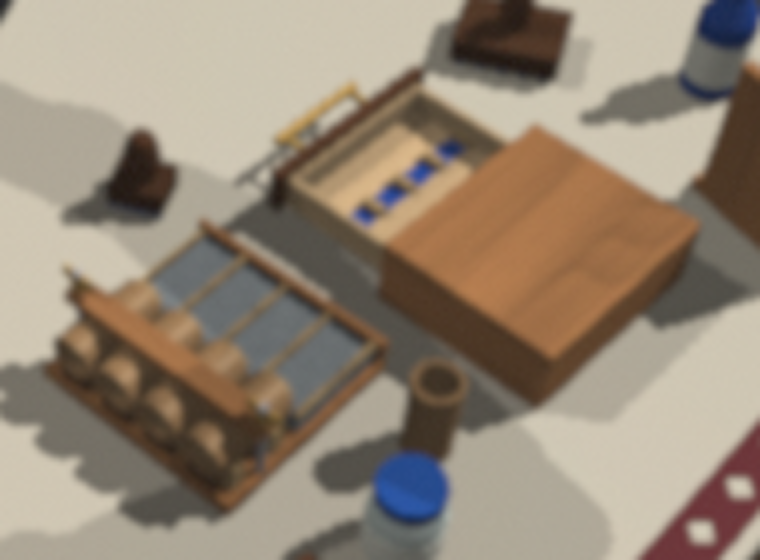

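View pics/side_crop.png

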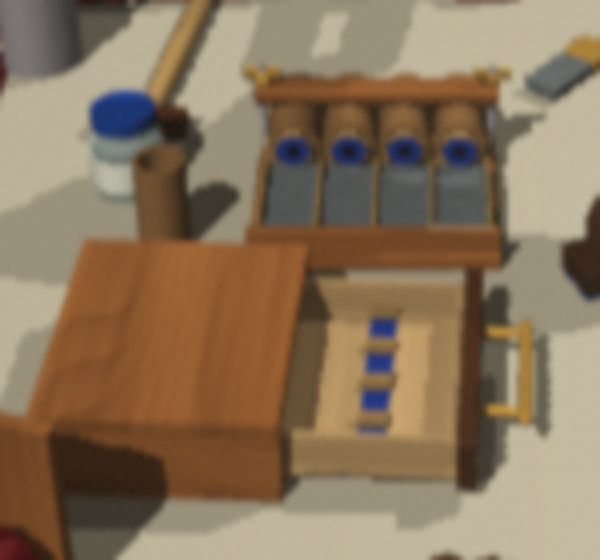

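```bash
cat >> h.py <<'E'
def plan(x,y,z,yaw=None):
    """tool-axis shift from present pose to world target, then twist (deg)"""
    o=get_obs(); Rt=q2R(o['tool_rot']); d=Rt.T@(np.array([x,y,z])-o['tcp_pos'])*1000
    cy=np.arctan2(Rt[1,0],Rt[0,0])
    print('tcp',o['tcp_pos'].round(4),'yaw',round(np.degrees(cy),2),'tilt',Rt[:,2].round(4),'gap',round(o['finger_gap'],4),'t',o['time_s'])
    print('shift tool mm',d.round(1), 'rows>=',int(np.ceil(np.linalg.norm(d)/40)))
    if yaw is not None: print('twist deg',round(-((yaw-np.degrees(cy)+180)%360-180),2))
E
python3 - <<'E'
import cell
print([n for n in dir(cell) if not n.startswith('__')])
print(getattr(cell,'grip_point_offset',None))
from h import *
plan(.5,-.2,.32,90)
E
```

```text
['PlanningError', 'camera_model', 'get_obs', 'grip_point_offset', 'outline_of', 'sign_off', 'snapshot', 'tip_of']
0.0187
tcp [ 0.2166 -0.5863  0.2225] yaw 20.27 tilt [-0.  0. -1.] gap 0.0867 t 1.55
shift tool mm [ 399.7 -264.2  -97.5] rows>= 13
twist deg -69.73
```

Run:
```python
from h import *
plan(.5,.1,.33,90)
```

```text
tcp [ 0.2166 -0.5863  0.2225] yaw 20.27 tilt [-0.  0. -1.] gap 0.0867 t 1.55
shift tool mm [ 503.6 -545.6 -107.5] rows>= 19
twist deg -69.73
```

Emit:
drive_tool([
  {"x": 25.2,"y": -27.3,"z": -5.4},
  {"x": 25.2,"y": -27.3,"z": -5.4},
  {"x": 25.2,"y": -27.3,"z": -5.4},
  {"x": 25.2,"y": -27.3,"z": -5.4},
  {"x": 25.2,"y": -27.3,"z": -5.4},
  {"x": 25.2,"y": -27.3,"z": -5.4},
  {"x": 25.2,"y": -27.3,"z": -5.4},
  {"x": 25.2,"y": -27.3,"z": -5.4},
  {"x": 25.2,"y": -27.3,"z": -5.4},
  {"x": 25.2,"y": -27.3,"z": -5.4},
  {"x": 25.2,"y": -27.3,"z": -5.4},
  {"x": 25.2,"y": -27.3,"z": -5.4},
  {"x": 25.2,"y": -27.3,"z": -5.4},
  {"x": 25.2,"y": -27.3,"z": -5.4},
  {"x": 25.2,"y": -27.3,"z": -5.4},
  {"x": 25.2,"y": -27.3,"z": -5.4},
  {"x": 25.2,"y": -27.3,"z": -5.4},
  {"x": 25.2,"y": -27.3,"z": -5.4},
  {"x": 25.2,"y": -27.3,"z": -5.4},
  {"x": 25.2,"y": -27.3,"z": -5.4},
])

```text
schema error: expected keys grip, x, y, z, twist
```

Emit:
drive_tool([
  {"twist": -7},
  {"twist": -7},
  {"twist": -7},
  {"twist": -7},
  {"twist": -7},
  {"twist": -7},
  {"twist": -7},
  {"twist": -7},
  {"twist": -7},
  {"twist": -6.7},
  {},
  {},
])

```text
schema error: expected keys grip, x, y, z, twist
```

Run:
```python
from h import *
np.set_printoptions(precision=4,suppress=True)
plan(.5,.1,.33,90)
o=get_obs(); c=cam('wrist',o); im=snapshot('wrist'); save(im,'w1',1.5)
Z={'core1_far':.052,'notch1':.022,'plug1_c':.052,'store_drawer0_handle':.042,'deck':.034}
for k,z in Z.items():
    print(k,[(np.round(r['confidence'],2),np.round(r['location'],1),atz(c,r['location'],z)[:2]) for r in tip_of(k,'wrist')[:6]])
```

```text
tcp [ 0.2166 -0.5863  0.2225] yaw 20.27 tilt [-0.  0. -1.] gap 0.0867 t 1.55
shift tool mm [ 503.6 -545.6 -107.5] rows>= 19
twist deg -69.73
core1_far []
notch1 []
plug1_c []
store_drawer0_handle []
deck []
```

View pics/w1.png

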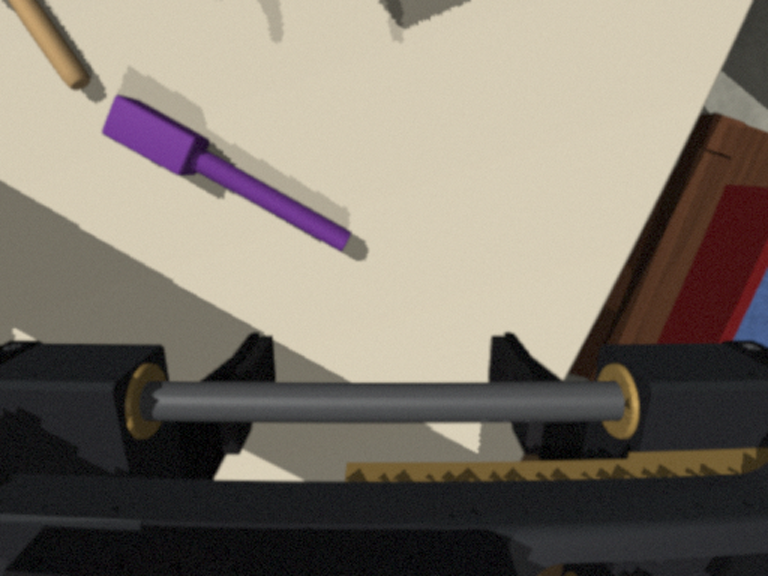

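Emit:
drive_tool([
  {"grip": 0,"x": 27.1,"y": -22.4,"z": -6.7,"twist": 0},
  {"grip": 0,"x": 27.1,"y": -22.4,"z": -6.7,"twist": 0},
  {"grip": 0,"x": 27.1,"y": -22.4,"z": -6.7,"twist": 0},
  {"grip": 0,"x": 27.1,"y": -22.4,"z": -6.7,"twist": 0},
  {"grip": 0,"x": 27.1,"y": -22.4,"z": -6.7,"twist": 0},
  {"grip": 0,"x": 27.1,"y": -22.4,"z": -6.7,"twist": 0},
  {"grip": 0,"x": 27.1,"y": -22.4,"z": -6.7,"twist": 0},
  {"grip": 0,"x": 27.1,"y": -22.4,"z": -6.7,"twist": 0},
  {"grip": 0,"x": 27.1,"y": -22.4,"z": -6.7,"twist": 0},
  {"grip": 0,"x": 27.1,"y": -22.4,"z": -6.7,"twist": 0},
  {"grip": 0,"x": 27.1,"y": -22.4,"z": -6.7,"twist": 0},
  {"grip": 0,"x": 27.1,"y": -22.4,"z": -6.7,"twist": 0},
  {"grip": 0,"x": 27.1,"y": -22.4,"z": -6.7,"twist": 0},
  {"grip": 0,"x": 27.1,"y": -22.4,"z": -6.7,"twist": 0},
  {"grip": 0,"x": 27.1,"y": -22.4,"z": -6.7,"twist": 0},
  {"grip": 0,"x": 27.1,"y": -22.4,"z": -6.7,"twist": 0},
])

```text
time_s: 3.18
tcp_pos: [0.4997, -0.0981, 0.3303]
tool_rot: [0.0, 0.984, 0.176, 0.0]
force: [0.4, -1.5, -0.1]
finger_gap: 0.0867
```

Emit:
drive_tool([
  {"grip": 0,"x": 0,"y": 0,"z": 0,"twist": -7},
  {"grip": 0,"x": 0,"y": 0,"z": 0,"twist": -7},
  {"grip": 0,"x": 0,"y": 0,"z": 0,"twist": -7},
  {"grip": 0,"x": 0,"y": 0,"z": 0,"twist": -7},
  {"grip": 0,"x": 0,"y": 0,"z": 0,"twist": -7},
  {"grip": 0,"x": 0,"y": 0,"z": 0,"twist": -7},
  {"grip": 0,"x": 0,"y": 0,"z": 0,"twist": -7},
  {"grip": 0,"x": 0,"y": 0,"z": 0,"twist": -7},
  {"grip": 0,"x": 0,"y": 0,"z": 0,"twist": -7},
  {"grip": 0,"x": 0,"y": 0,"z": 0,"twist": -6.7},
  {"grip": 0,"x": 0,"y": 0,"z": 0,"twist": 0},
  {"grip": 0,"x": 0,"y": 0,"z": 0,"twist": 0},
  {"grip": 0,"x": 0,"y": 0,"z": 0,"twist": 0},
])

```text
time_s: 4.27
tcp_pos: [0.4991, -0.0998, 0.3298]
tool_rot: [0.0, 0.708, 0.706, 0.0]
force: [0.1, -0.1, -0.7]
finger_gap: 0.0873
```

```bash
cat >> h.py <<'E'
def look(camn,Z,png=None,scale=1.5,crop=None,n=6):
    np.set_printoptions(precision=4,suppress=True)
    o=get_obs(); c=cam(camn,o); im=snapshot(camn)
    if png: save(im,png,scale,crop)
    for k,z in Z.items():
        print(k,[(float(np.round(r['confidence'],2)),np.round(r['location'],1),atz(c,r['location'],z)[:2]) for r in tip_of(k,camn)[:n]])
    return c,im
E
python3 - <<'E'
from h import *
plan(.5,-.1,.33,90)
look('wrist',{'core1_far':.052,'notch1':.022,'plug1_c':.052,'store_drawer0_handle':.042,'deck':.034},'w2')
E
```

```text
tcp [ 0.4991 -0.0998  0.3298] yaw 89.83 tilt [ 1.e-04 -0.e+00 -1.e+00] gap 0.0873 t 4.2667
shift tool mm [-0.2  0.9 -0.2] rows>= 1
twist deg -0.17
core1_far [(0.55, array([233.2,  83.5]), array([0.4678, 0.0111]))]
notch1 [(0.31, array([229.7,  92. ]), array([0.4602, 0.0013]))]
plug1_c [(0.72, array([398.3,  29.8]), array([0.6975, 0.0838])), (0.48, array([232. ,  91.5]), array([0.4659, 0.0002]))]
store_drawer0_handle [(0.69, array([393.7, 212. ]), array([ 0.7272, -0.1869])), (0.63, array([312.6, 294.2]), array([ 0.6013, -0.3425]))]
deck [(0.57, array([284.6,  40.1]), array([0.5414, 0.0721]))]
```

View pics/w2.png

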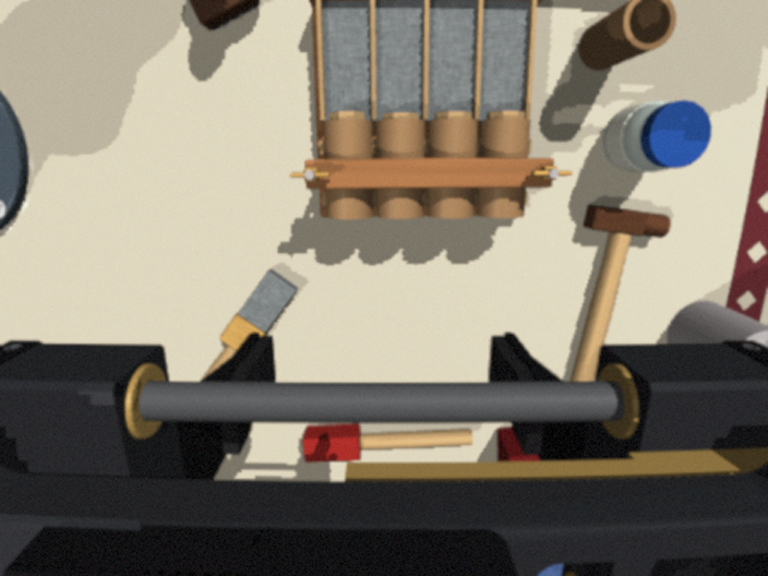

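Run:
```python
from h import *
im=snapshot('wrist'); save(im,'w2c',4,(190,0,385,150))
```

```text
(no output)
```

View pics/w2c.png

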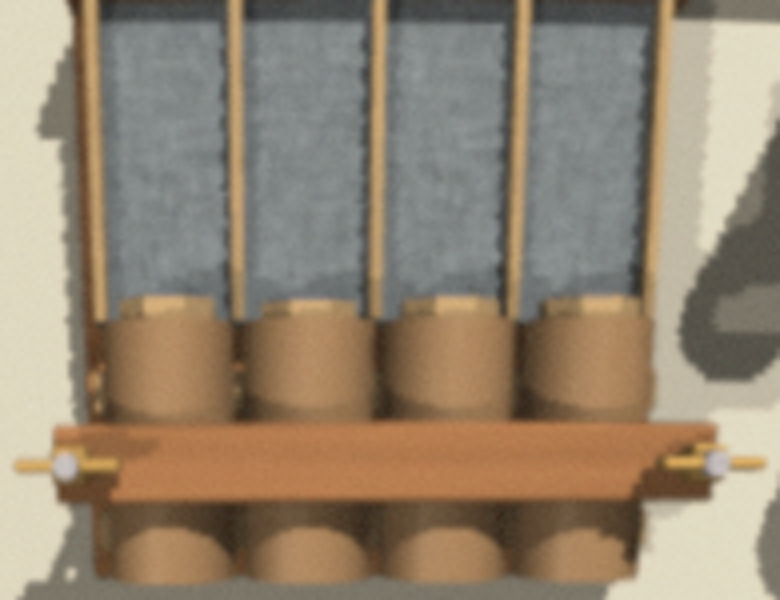

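Run:
```python
from h import *
np.set_printoptions(precision=4,suppress=True)
c=cam('wrist')
f=lambda u,v,z: atz(c,(190+(u+.5)/4-.5,(v+.5)/4-.5),z)[:2]
for n,p,q in [('sL',(90,5),(98,315)),('s2',(235,5),(238,315)),('s3',(378,5),(377,315)),('s4',(524,5),(514,315)),('sR',(667,5),(650,315))]:
    a,b=f(*p,.042),f(*q,.042); print(n,a,b,np.degrees(np.arctan2(-(a-b)[0],(a-b)[1])))
for u in (167,309,450,590): print('far',f(u,318,.075),'plug',f(u,300,.0685))
for u in (170,307,444,578): print('near',f(u,580,.075))
print('wing',f(65,464,.108),f(717,461,.108),'bar',f(385,425,.089),f(385,498,.089))
```

```text
sL [0.4396 0.1211] [0.4393 0.0191] -0.1587115456767251
s2 [0.4895 0.1208] [0.4901 0.0189] 0.3322540806929496
s3 [0.5386 0.1209] [0.5404 0.019 ] 1.0089746583542303
s4 [0.5889 0.1215] [0.5902 0.0193] 0.6877697940202578
sR [0.6387 0.1224] [0.64   0.0198] 0.7164084339108391
far [0.4668 0.0148] plug [0.4664 0.0212]
far [0.5144 0.0147] plug [0.5146 0.0212]
far [0.5618 0.0149] plug [0.5626 0.0213]
far [0.6092 0.0153] plug [0.6105 0.0218]
near [ 0.4661 -0.073 ]
near [ 0.5146 -0.073 ]
near [ 0.5632 -0.073 ]
near [ 0.6109 -0.0728]
wing [ 0.4359 -0.0323] [ 0.6443 -0.0308] bar [ 0.5394 -0.0202] [ 0.54   -0.0439]
```

Run:
```python
from h import *
np.set_printoptions(precision=4,suppress=True)
c=cam('wrist')
for p,z in [((302,445),.034),((304,426),.034),((359,425),.034),((361,459),.02),((471,437),.02),((471,431),.02),((471,444),.02)]: print(p,atz(c,(p[0]/1.5,p[1]/1.5),z))
plan(.445,-.36,.2,5)
```

```text
(302, 445) [ 0.4006 -0.353   0.034 ]
(304, 426) [ 0.4045 -0.3263  0.034 ]
(359, 425) [ 0.4705 -0.3246  0.034 ]
(361, 459) [ 0.4714 -0.3836  0.02  ]
(471, 437) [ 0.6091 -0.3515  0.02  ]
(471, 431) [ 0.6085 -0.3428  0.02  ]
(471, 444) [ 0.6097 -0.3618  0.02  ]
tcp [ 0.4991 -0.0998  0.3297] yaw 89.95 tilt [-0.  0. -1.] gap 0.0874 t 4.6167
shift tool mm [-260.2  -53.9  129.7] rows>= 8
twist deg 84.95
```

Emit:
drive_tool([
  {"grip": 0,"x": -32.5,"y": -15,"z": 14,"twist": 7},
  {"grip": 0,"x": -32.5,"y": -15,"z": 14,"twist": 0},
  {"grip": 0,"x": -32.5,"y": -15,"z": 14,"twist": 0},
  {"grip": 0,"x": -32.5,"y": -15,"z": 14,"twist": 0},
  {"grip": 0,"x": -32.5,"y": -15,"z": 14,"twist": 0},
  {"grip": 0,"x": -32.5,"y": -15,"z": 14,"twist": 0},
  {"grip": 0,"x": -32.5,"y": -15,"z": 14,"twist": 0},
  {"grip": 0,"x": -32.5,"y": -15,"z": 14,"twist": 0},
  {"grip": 0,"x": 0,"y": 0,"z": 0,"twist": 7},
  {"grip": 0,"x": 0,"y": 0,"z": 0,"twist": 7},
  {"grip": 0,"x": 0,"y": 0,"z": 0,"twist": 7},
  {"grip": 0,"x": 0,"y": 0,"z": 0,"twist": 7},
  {"grip": 0,"x": 0,"y": 0,"z": 0,"twist": 7},
  {"grip": 0,"x": 0,"y": 0,"z": 0,"twist": 7},
  {"grip": 0,"x": 0,"y": 0,"z": 0,"twist": 7},
  {"grip": 0,"x": 0,"y": 0,"z": 0,"twist": 7},
  {"grip": 0,"x": 0,"y": 0,"z": 0,"twist": 7},
  {"grip": 0,"x": 0,"y": 0,"z": 0,"twist": 7},
  {"grip": 0,"x": 0,"y": 0,"z": 0,"twist": 7},
  {"grip": 0,"x": 0,"y": 0,"z": 0,"twist": 0},
])

```text
time_s: 6.28
tcp_pos: [0.3522, -0.3454, 0.2178]
tool_rot: [0.0, 0.999, 0.051, 0.0]
force: [0.1, -0.3, -0.3]
finger_gap: 0.087
```

Run:
```python
from h import *
plan(.44,-.36,.2,5)
look('wrist',{'dowel_grip':.017,'dowel_tip':.017},'w3')
```

```text
tcp [ 0.3522 -0.3454  0.2178] yaw 5.84 tilt [ 2.e-04 -3.e-04 -1.e+00] gap 0.087 t 6.2833
shift tool mm [85.9 23.4 17.8] rows>= 3
twist deg 0.84
dowel_grip [(0.96, array([275.5, 102.8]), array([ 0.4357, -0.3627])), (0.89, array([410.4, 117. ]), array([ 0.4376, -0.5289])), (0.81, array([274.4, 249.2]), array([ 0.2454, -0.3845]))]
dowel_tip []
```

View pics/w3.png

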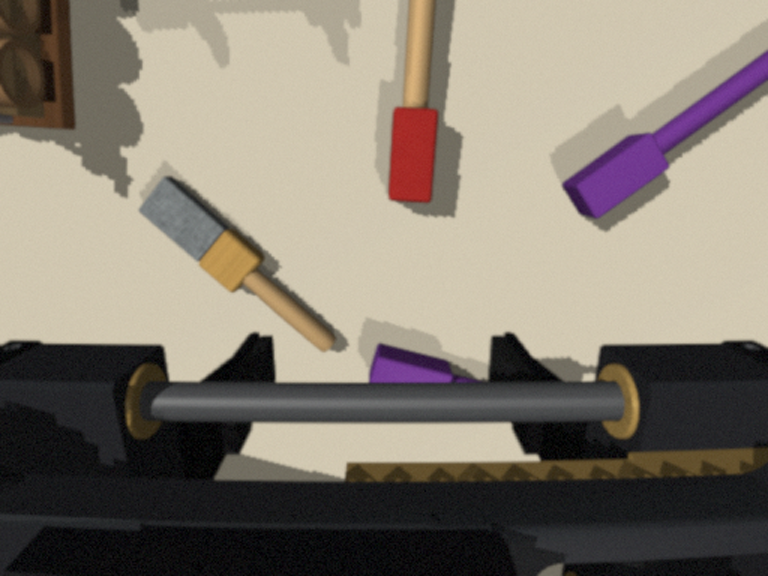

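Run:
```python
from h import *
np.set_printoptions(precision=4,suppress=True)
c=cam('wrist')
P=np.array([atz(c,(u/1.5,v/1.5),.034)[:2] for u,v in [(394,108),(438,110),(431,201),(389,199)]]); print(P,P.mean(0))
f=(P[0]+P[1])/2-(P[2]+P[3])/2; print(np.linalg.norm(f),np.degrees(np.arctan2(f[1],f[0])), np.linalg.norm(P[0]-P[1]))
a,b=[atz(c,(u/1.5,v/1.5),.02)[:2] for u,v in [(421,1),(414,106)]];print(a,b,np.degrees(np.arctan2(*(a-b)[::-1])))
plan(*P.mean(0),.1,np.degrees(np.arctan2(f[1],f[0])))
```

```text
[[ 0.4664 -0.3427]
 [ 0.4686 -0.3752]
 [ 0.402  -0.379 ]
 [ 0.4    -0.3465]] [ 0.4342 -0.3609]
0.0666100784094305 3.231245860708995 0.03256804792466785
[ 0.5444 -0.3541] [ 0.4712 -0.358 ] 3.0383891693454053
tcp [ 0.3521 -0.3453  0.2178] yaw 6.12 tilt [-0. -0. -1.] gap 0.0869 t 6.4333
shift tool mm [ 80.   24.2 117.8] rows>= 4
twist deg 2.89
```

Emit:
drive_tool([
  {"grip": 0,"x": 14,"y": 4,"z": 20,"twist": 0.5},
  {"grip": 0,"x": 14,"y": 4,"z": 20,"twist": 0.5},
  {"grip": 0,"x": 14,"y": 4,"z": 20,"twist": 0.5},
  {"grip": 0,"x": 14,"y": 4,"z": 20,"twist": 0.5},
  {"grip": 0,"x": 14,"y": 4,"z": 20,"twist": 0.5},
  {"grip": 0,"x": 14,"y": 4,"z": 20,"twist": 0.4},
  {"grip": 0,"x": 0,"y": 0,"z": 0,"twist": 0},
  {"grip": 0,"x": 0,"y": 0,"z": 0,"twist": 0},
])

```text
time_s: 7.1
tcp_pos: [0.4375, -0.3616, 0.0966]
tool_rot: [-0.001, 1.0, 0.028, -0.001]
force: [0.2, -0.3, 0.8]
finger_gap: 0.087
```

Run:
```python
from h import *
plan(.4382,-.3607,.0035,3.1)
look('wrist',{'dowel_grip':.017},'w4')
```

```text
tcp [ 0.4375 -0.3616  0.0966] yaw 3.21 tilt [-0.002   0.0021 -1.    ] gap 0.087 t 7.1
shift tool mm [ 0.9 -0.7 93.1] rows>= 3
twist deg 0.11
dowel_grip [(0.67, array([440.6, 210.5]), array([ 0.4351, -0.5283])), (0.6, array([251.5, 197.6]), array([ 0.4376, -0.3595]))]
```

View pics/w4.png

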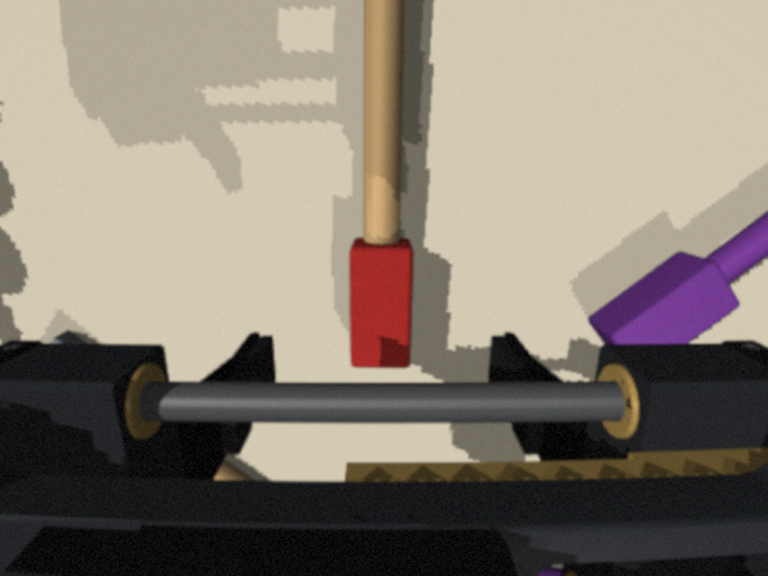

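Emit:
drive_tool([
  {"grip": 0,"x": 0,"y": -0.7,"z": 25,"twist": 0},
  {"grip": 0,"x": 0,"y": 0,"z": 25,"twist": 0},
  {"grip": 0,"x": 0,"y": 0,"z": 20,"twist": 0},
  {"grip": 0,"x": 0,"y": 0,"z": 13,"twist": 0},
  {"grip": 0,"x": 0,"y": 0,"z": 10,"twist": 0},
  {"grip": 0,"x": 0,"y": 0,"z": 0,"twist": 0},
  {"grip": 255,"x": 0,"y": 0,"z": 0,"twist": 0},
  {"grip": 255,"x": 0,"y": 0,"z": 0,"twist": 0},
  {"grip": 255,"x": 0,"y": 0,"z": 0,"twist": 0},
  {"grip": 255,"x": 0,"y": 0,"z": 0,"twist": 0},
  {"grip": 255,"x": 0,"y": 0,"z": 0,"twist": 0},
  {"grip": 255,"x": 0,"y": 0,"z": 0,"twist": 0},
  {"grip": 255,"x": 0,"y": 0,"z": 0,"twist": 0},
  {"grip": 255,"x": 0,"y": 0,"z": 0,"twist": 0},
], force=40)

```text
time_s: 8.37
tcp_pos: [0.4377, -0.3616, 0.0048]
tool_rot: [0.0, 1.0, 0.027, 0.0]
force: [-0.0, -0.3, 0.6]
finger_gap: 0.0416
```

Run:
```python
from h import *
plan(.4382,-.3607,.0035,3.1); print(get_obs()['force'])
```

```text
tcp [ 0.4377 -0.3616  0.0048] yaw 3.07 tilt [ 1.e-04 -1.e-04 -1.e+00] gap 0.0416 t 8.3667
shift tool mm [ 0.5 -0.8  1.3] rows>= 1
twist deg -0.03
[-0.0435687  -0.30795252  0.61977079]
```

Emit:
drive_tool([
  {"grip": 255,"x": 0,"y": 0,"z": 0,"twist": 0},
  {"grip": 255,"x": 0,"y": 0,"z": 0,"twist": 0},
  {"grip": 255,"x": 0,"y": 0,"z": 0,"twist": 0},
  {"grip": 255,"x": 0,"y": 0,"z": 0,"twist": 0},
])

```text
time_s: 8.7
tcp_pos: [0.4377, -0.3615, 0.0048]
tool_rot: [-0.0, 1.0, 0.027, -0.0]
force: [0.3, -0.1, 0.4]
finger_gap: 0.0341
```

Run:
```python
from h import *
plan(.465,-.285,.16,90); print(get_obs()['force'])
```

```text
tcp [ 0.4377 -0.3615  0.0048] yaw 3.07 tilt [-0.e+00  1.e-04 -1.e+00] gap 0.0341 t 8.7
shift tool mm [  31.3  -75.  -155.2] rows>= 5
twist deg -86.93
[ 0.26230626 -0.07575143  0.42490984]
```

Emit:
drive_tool([
  {"grip": 255,"x": 0,"y": 0,"z": -15,"twist": 0},
  {"grip": 255,"x": 0,"y": 0,"z": -30,"twist": 0},
  {"grip": 255,"x": 6,"y": -12,"z": -30,"twist": 0},
  {"grip": 255,"x": 6,"y": -12,"z": -30,"twist": 0},
  {"grip": 255,"x": 7,"y": -12,"z": -20,"twist": 0},
  {"grip": 255,"x": 6,"y": -12,"z": -10,"twist": 0},
  {"grip": 255,"x": 6,"y": -12,"z": 0,"twist": 0},
  {"grip": 255,"x": 0,"y": 0,"z": 0,"twist": -6.7},
  {"grip": 255,"x": 0,"y": 0,"z": 0,"twist": -6.7},
  {"grip": 255,"x": 0,"y": 0,"z": 0,"twist": -6.7},
  {"grip": 255,"x": 0,"y": 0,"z": 0,"twist": -6.7},
  {"grip": 255,"x": 0,"y": 0,"z": 0,"twist": -6.7},
  {"grip": 255,"x": 0,"y": 0,"z": 0,"twist": -6.7},
  {"grip": 255,"x": 0,"y": 0,"z": 0,"twist": -6.7},
  {"grip": 255,"x": 0,"y": 0,"z": 0,"twist": -6.7},
  {"grip": 255,"x": 0,"y": 0,"z": 0,"twist": -6.7},
  {"grip": 255,"x": 0,"y": 0,"z": 0,"twist": -6.7},
  {"grip": 255,"x": 0,"y": 0,"z": 0,"twist": -6.7},
  {"grip": 255,"x": 0,"y": 0,"z": 0,"twist": -6.7},
  {"grip": 255,"x": 0,"y": 0,"z": 0,"twist": -6.7},
])

```text
time_s: 10.37
tcp_pos: [0.4646, -0.2986, 0.1376]
tool_rot: [-0.002, 0.704, 0.71, -0.0]
force: [0.4, 0.3, 0.1]
finger_gap: 0.0338
```

Emit:
drive_tool([
  {"grip": 255,"x": 0,"y": 0,"z": 0,"twist": 0},
  {"grip": 255,"x": 0,"y": 0,"z": 0,"twist": 0},
])

```text
time_s: 10.53
tcp_pos: [0.4649, -0.2989, 0.1382]
tool_rot: [-0.002, 0.707, 0.707, -0.0]
force: [0.4, -0.3, -0.7]
finger_gap: 0.0335
```

Run:
```python
from h import *
plan(.465,-.29,.0398,90.5); print(get_obs()['force'])
look('wrist',{'dowel_tip':.15},'w5')
look('side',{},'s5',2,(180,80,380,260))
```

```text
tcp [ 0.4649 -0.2989  0.1382] yaw 90.01 tilt [-0.0022  0.0022 -1.    ] gap 0.0335 t 10.5333
shift tool mm [ 8.7  0.4 98.4] rows>= 3
twist deg -0.49
[ 0.39076316 -0.29587903 -0.69899379]
dowel_tip []
```

View pics/w5.png

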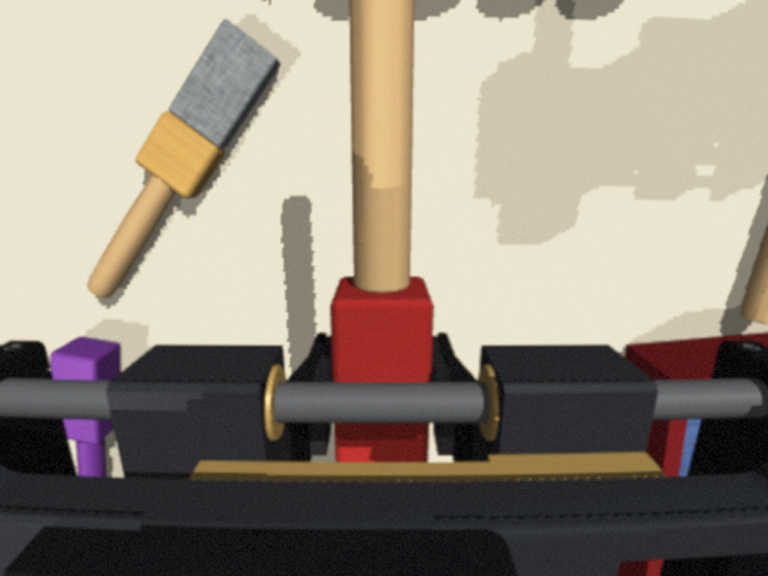

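View pics/s5.png

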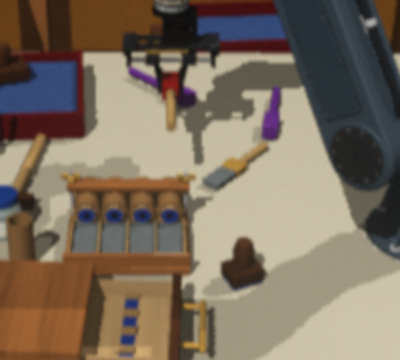

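Emit:
drive_tool([
  {"grip": 255,"x": 3,"y": 0.1,"z": 30,"twist": -0.5},
  {"grip": 255,"x": 3,"y": 0,"z": 30,"twist": 0},
  {"grip": 255,"x": 3,"y": 0,"z": 25,"twist": 0},
  {"grip": 255,"x": 0,"y": 0,"z": 13.4,"twist": 0},
  {"grip": 255,"x": 0,"y": 0,"z": 0,"twist": 0},
  {"grip": 255,"x": 0,"y": 0,"z": 0,"twist": 0},
])

```text
time_s: 11.18
tcp_pos: [0.4652, -0.2907, 0.0407]
tool_rot: [-0.001, 0.703, 0.711, -0.0]
force: [-0.1, 0.0, -0.9]
finger_gap: 0.0337
```

Run:
```python
from h import *
plan(.4655,-.2,.0398,90.5); print(get_obs()['force'])
look('wrist',{'dowel_tip':.052},'w6')
look('scene',{'dowel_tip':.052},'sc6',4,(150,150,330,290))
```

```text
tcp [ 0.4652 -0.2907  0.0407] yaw 90.62 tilt [-0.0012  0.0011 -1.    ] gap 0.0337 t 11.1833
shift tool mm [90.7  1.3  1. ] rows>= 3
twist deg 0.12
[-0.12183486  0.01954544 -0.88527521]
dowel_tip []
dowel_tip [(0.96, array([ 68.1, 252.4]), array([ 0.2566, -0.5563])), (0.73, array([266.2, 201.3]), array([0.5712, 0.0124])), (0.71, array([214.9, 207.1]), array([ 0.461 , -0.1248])), (0.59, array([ 97.4, 348.8]), array([ 0.5749, -0.6557])), (0.55, array([242.4, 185.9]), array([0.4637, 0.0062]))]
```

View pics/w6.png

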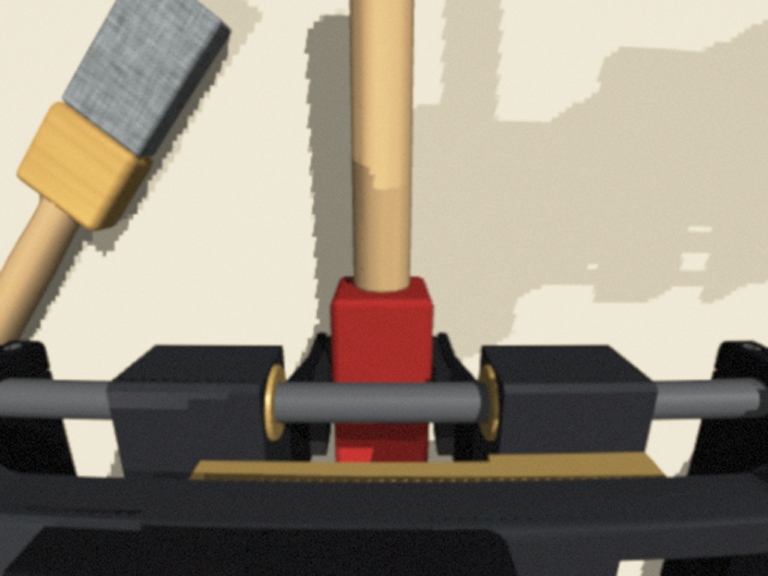

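View pics/sc6.png

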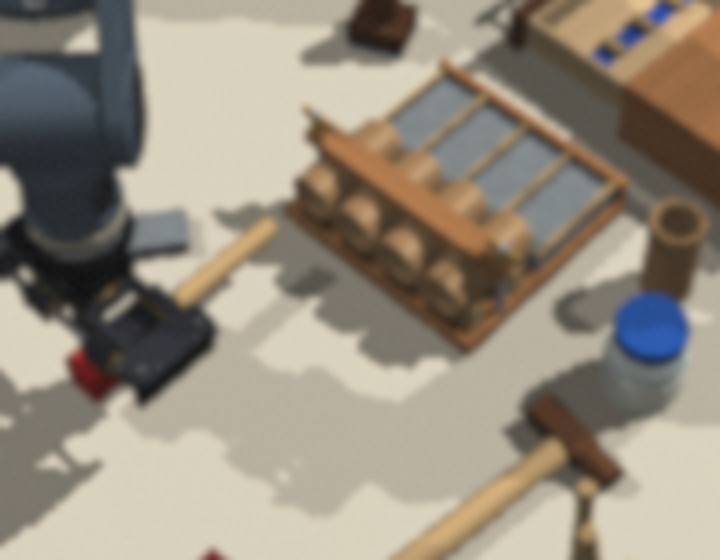

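Emit:
drive_tool([
  {"grip": 255,"x": 15,"y": 0,"z": 0.7,"twist": 0},
  {"grip": 255,"x": 15,"y": 0.5,"z": 0,"twist": 0},
  {"grip": 255,"x": 15,"y": 0.5,"z": 0,"twist": 0},
  {"grip": 255,"x": 15,"y": 0.5,"z": 0,"twist": 0},
  {"grip": 255,"x": 15,"y": 0,"z": 0,"twist": 0},
  {"grip": 255,"x": 12,"y": 0,"z": 0,"twist": 0},
  {"grip": 255,"x": 0,"y": 0,"z": 0,"twist": 0},
])

```text
time_s: 11.97
tcp_pos: [0.4647, -0.2001, 0.0406]
tool_rot: [-0.002, 0.702, 0.712, -0.0]
force: [-0.2, 0.4, -1.0]
finger_gap: 0.0337
```

Run:
```python
from h import *
plan(.4655,-.12,.0398,90.5); print(get_obs()['force'])
look('wrist',{'dowel_tip':.052},'w7')
```

```text
tcp [ 0.4647 -0.2001  0.0406] yaw 90.85 tilt [-0.0028  0.0024 -1.    ] gap 0.0337 t 11.9667
shift tool mm [80.1  2.   0.9] rows>= 3
twist deg 0.35
[-0.16793548  0.4299785  -0.96121071]
dowel_tip []
```

View pics/w7.png

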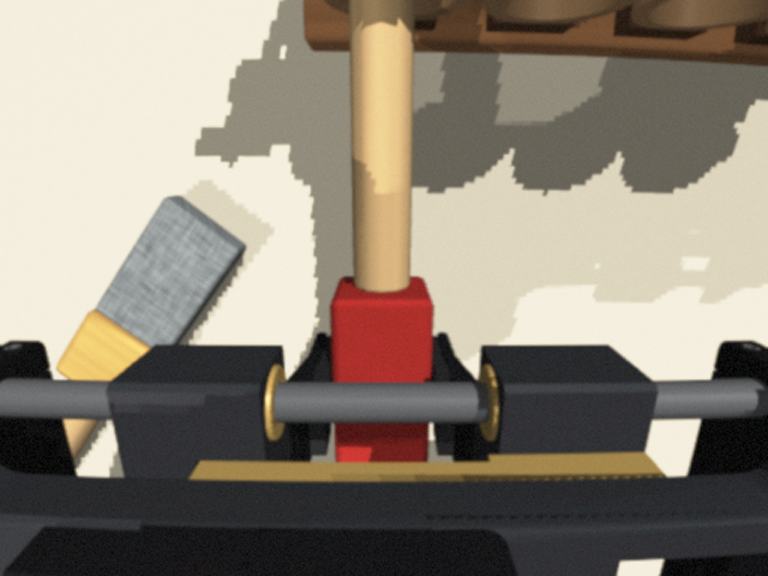

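Emit:
drive_tool([
  {"grip": 255,"x": 6,"y": 0.5,"z": 0,"twist": 0},
  {"grip": 255,"x": 6,"y": 0.5,"z": 0,"twist": 0},
  {"grip": 255,"x": 6,"y": 0,"z": 0,"twist": 0},
  {"grip": 255,"x": 6,"y": 0,"z": 0,"twist": 0},
  {"grip": 255,"x": 6,"y": 0,"z": 0,"twist": 0},
  {"grip": 255,"x": 6,"y": 0,"z": 0,"twist": 0},
  {"grip": 255,"x": 6,"y": 0,"z": 0,"twist": 0},
])

```text
time_s: 12.65
tcp_pos: [0.4686, -0.1648, 0.0412]
tool_rot: [0.004, 0.702, 0.712, -0.0]
force: [0.0, -7.8, 0.2]
finger_gap: 0.0338
```

Emit:
drive_tool([
  {"grip": 255,"x": 6,"y": 0,"z": 0,"twist": 0},
  {"grip": 255,"x": 6,"y": 0,"z": 0,"twist": 0},
  {"grip": 255,"x": 6,"y": 0,"z": 0,"twist": 0},
  {"grip": 255,"x": 6,"y": 0,"z": 0,"twist": 0},
  {"grip": 255,"x": 6,"y": 0,"z": 0,"twist": 0},
  {"grip": 255,"x": 5,"y": 0,"z": 0,"twist": 0},
  {"grip": 255,"x": 0,"y": 0,"z": 0,"twist": 0},
])

```text
time_s: 13.23
tcp_pos: [0.4654, -0.1255, 0.0405]
tool_rot: [-0.001, 0.703, 0.712, -0.0]
force: [0.9, -0.6, -1.6]
finger_gap: 0.0334
```

Run:
```python
from h import *
plan(.4655,-.12,.0398,90.5); print(get_obs()['force'])
look('wrist',{'dowel_tip':.052},'w8')
look('side',{'plug1_c':.0505,'dowel_tip':.052},'s8',4,(200,140,300,240))
```

```text
tcp [ 0.4654 -0.1255  0.0405] yaw 90.74 tilt [-1.4e-03  9.0e-04 -1.0e+00] gap 0.0334 t 13.2333
shift tool mm [5.5 0.2 0.8] rows>= 1
twist deg 0.24
[ 0.89479305 -0.63243078 -1.63626639]
dowel_tip []
plug1_c [(0.5, array([262.4, 193.8]), array([0.477 , 0.0628])), (0.35, array([243.8, 251.7]), array([0.5322, 0.3697]))]
dowel_tip [(0.62, array([247.7, 115.9]), array([ 0.5458, -0.5696])), (0.5, array([265.7, 191.2]), array([0.4653, 0.0485])), (0.46, array([316.2, 126.6]), array([ 0.2394, -0.4638]))]
```

View pics/w8.png

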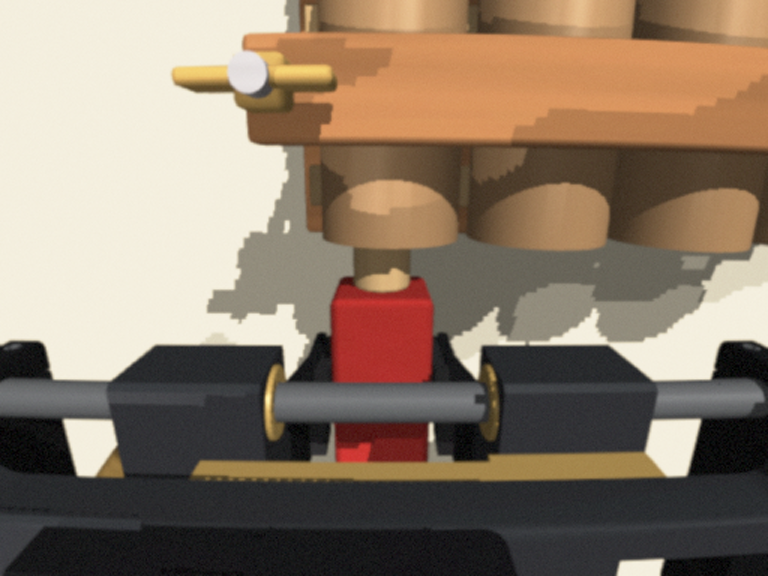

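View pics/s8.png

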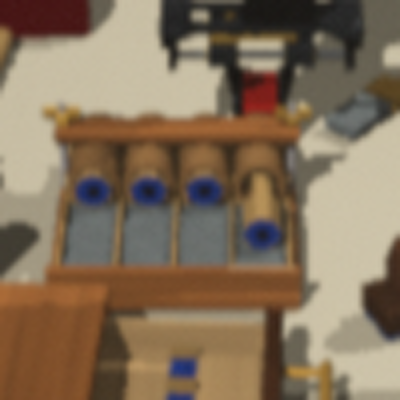

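Emit:
drive_tool([
  {"grip": 255,"x": 3,"y": 0,"z": 0,"twist": 0},
  {"grip": 255,"x": 3,"y": 0,"z": 0,"twist": 0},
  {"grip": 255,"x": 0,"y": 0,"z": 0,"twist": 0},
  {"grip": 255,"x": -15,"y": 0,"z": 0,"twist": 0},
  {"grip": 255,"x": -35,"y": 0,"z": 0,"twist": 0},
  {"grip": 255,"x": -35,"y": 0,"z": 0,"twist": 0},
  {"grip": 255,"x": -35,"y": 0,"z": 0,"twist": 0},
  {"grip": 255,"x": -30,"y": 0,"z": 0,"twist": 0},
  {"grip": 255,"x": -8,"y": 0,"z": 0,"twist": 0},
  {"grip": 255,"x": 0,"y": 0,"z": 0,"twist": 0},
])

```text
time_s: 14.32
tcp_pos: [0.4684, -0.2821, 0.0408]
tool_rot: [0.001, 0.704, 0.71, -0.0]
force: [0.5, -0.1, -0.9]
finger_gap: 0.0334
```

Run:
```python
from h import *
plan(.5157,-.28,.0398,90.5); print(get_obs()['force'])
look('wrist',{},'w9')
look('side',{'plug1_c':.0505,'dowel_tip':.052},'s9',4,(200,140,300,240))
```

```text
tcp [ 0.4684 -0.2821  0.0408] yaw 90.47 tilt [ 0.002 -0.002 -1.   ] gap 0.0334 t 14.3167
shift tool mm [ 1.7 47.3  1. ] rows>= 2
twist deg -0.03
[ 0.47679761 -0.0760707  -0.86954667]
plug1_c [(0.51, array([259.7, 194.1]), array([0.4865, 0.0648])), (0.35, array([242.6, 260.7]), array([0.5344, 0.4092])), (0.28, array([261.2, 167.6]), array([ 0.4818, -0.1145]))]
dowel_tip [(0.7, array([318.2, 125.8]), array([ 0.2298, -0.4718])), (0.65, array([265.8, 167.7]), array([ 0.4642, -0.1115])), (0.59, array([246.3, 115.4]), array([ 0.5524, -0.5749])), (0.42, array([303.2, 221.8]), array([0.3444, 0.2235]))]
```

View pics/w9.png

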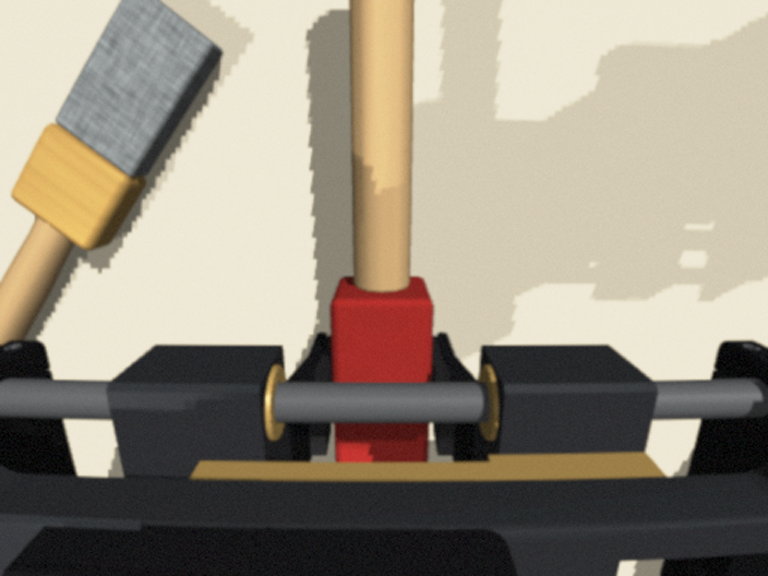

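View pics/s9.png

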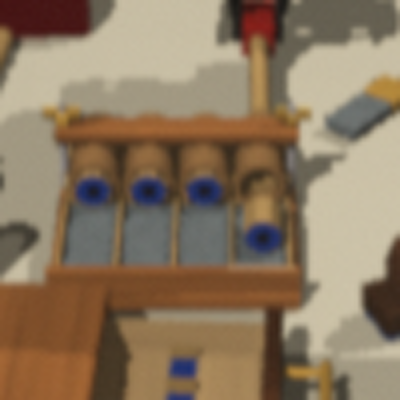

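Emit:
drive_tool([
  {"grip": 255,"x": 0,"y": 16,"z": 0.5,"twist": 0},
  {"grip": 255,"x": 0,"y": 16,"z": 0.4,"twist": 0},
  {"grip": 255,"x": 0,"y": 15,"z": 0,"twist": 0},
  {"grip": 255,"x": 10,"y": 0,"z": 0,"twist": 0},
  {"grip": 255,"x": 20,"y": 0,"z": 0,"twist": 0},
  {"grip": 255,"x": 20,"y": 0,"z": 0,"twist": 0},
  {"grip": 255,"x": 20,"y": 0,"z": 0,"twist": 0},
  {"grip": 255,"x": 0,"y": 0,"z": 0,"twist": 0},
])

```text
time_s: 15.18
tcp_pos: [0.5118, -0.202, 0.0395]
tool_rot: [-0.003, 0.702, 0.712, 0.0]
force: [2.2, 1.2, -0.7]
finger_gap: 0.0341
```

Run:
```python
from h import *
plan(.5157,-.12,.0398,90.5); print(get_obs()['force'])
look('wrist',{},'w10')
```

```text
tcp [ 0.5118 -0.202   0.0395] yaw 90.77 tilt [-0.0035  0.0046 -1.    ] gap 0.0341 t 15.1833
shift tool mm [82.  5.  0.] rows>= 3
twist deg 0.27
[ 2.19106031  1.21711295 -0.69299041]
```

View pics/w10.png

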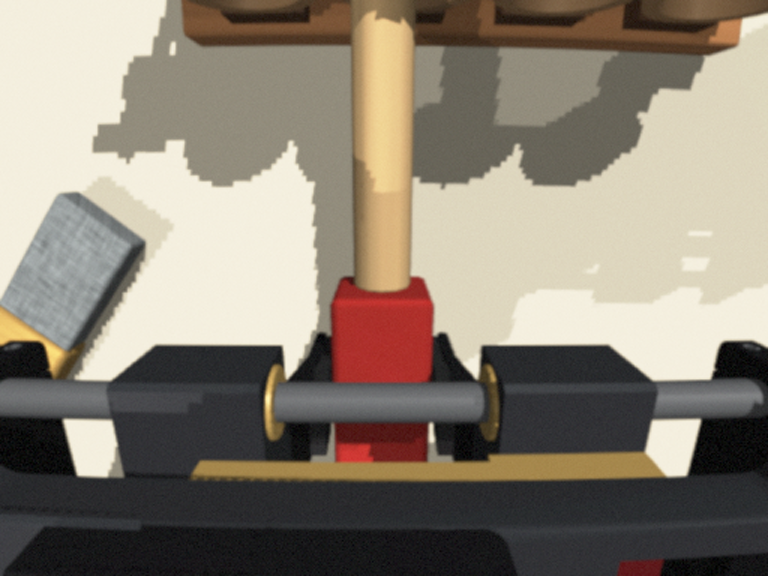

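Emit:
drive_tool([
  {"grip": 255,"x": 0,"y": 2,"z": 0,"twist": 0},
  {"grip": 255,"x": 3,"y": 1.5,"z": 0,"twist": 0},
  {"grip": 255,"x": 6,"y": 0,"z": 0,"twist": 0},
  {"grip": 255,"x": 6,"y": 0,"z": 0,"twist": 0},
  {"grip": 255,"x": 6,"y": 0,"z": 0,"twist": 0},
  {"grip": 255,"x": 6,"y": 0,"z": 0,"twist": 0},
  {"grip": 255,"x": 6,"y": 0,"z": 0,"twist": 0},
  {"grip": 255,"x": 6,"y": 0,"z": 0,"twist": 0},
])

```text
time_s: 15.9
tcp_pos: [0.5185, -0.172, 0.0403]
tool_rot: [0.003, 0.702, 0.712, -0.001]
force: [-0.2, -7.7, 0.1]
finger_gap: 0.0336
```

Emit:
drive_tool([
  {"grip": 255,"x": 6,"y": 0,"z": 0,"twist": 0},
  {"grip": 255,"x": 6,"y": 0,"z": 0,"twist": 0},
  {"grip": 255,"x": 6,"y": 0,"z": 0,"twist": 0},
  {"grip": 255,"x": 6,"y": 0,"z": 0,"twist": 0},
  {"grip": 255,"x": 6,"y": 0,"z": 0,"twist": 0},
  {"grip": 255,"x": 6,"y": 0,"z": 0,"twist": 0},
  {"grip": 255,"x": 6,"y": 0,"z": 0,"twist": 0},
  {"grip": 255,"x": 0,"y": 0,"z": 0,"twist": 0},
])

```text
time_s: 16.57
tcp_pos: [0.5159, -0.1257, 0.0396]
tool_rot: [-0.001, 0.703, 0.712, -0.0]
force: [-0.4, -0.6, -1.5]
finger_gap: 0.0336
```

Run:
```python
from h import *
plan(.5157,-.12,.0398,90.5); print(get_obs()['force'])
look('wrist',{},'w11')
look('side',{},'s11',4,(200,140,300,240))
```

```text
tcp [ 0.5159 -0.1257  0.0396] yaw 90.74 tilt [-0.0014  0.001  -1.    ] gap 0.0336 t 16.5667
shift tool mm [ 5.7 -0.1 -0.2] rows>= 1
twist deg 0.24
[-0.37346139 -0.5770694  -1.5305565 ]
```

View pics/w11.png

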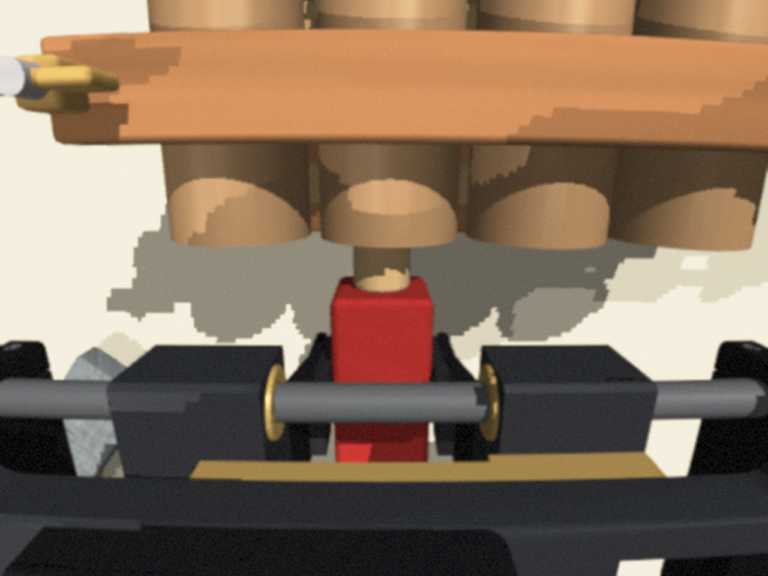

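View pics/s11.png

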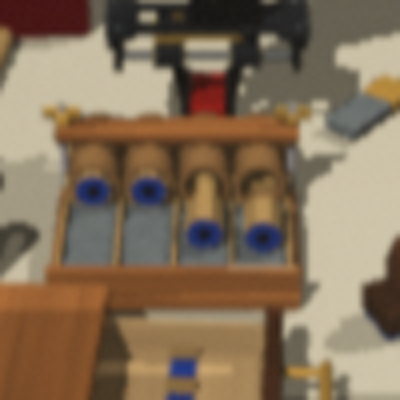

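Emit:
drive_tool([
  {"grip": 255,"x": 3,"y": 0,"z": 0,"twist": 0},
  {"grip": 255,"x": 3,"y": 0,"z": 0,"twist": 0},
  {"grip": 255,"x": 0,"y": 0,"z": 0,"twist": 0},
  {"grip": 255,"x": -15,"y": 0,"z": 0,"twist": 0},
  {"grip": 255,"x": -35,"y": 0,"z": 0,"twist": 0},
  {"grip": 255,"x": -35,"y": 0,"z": 0,"twist": 0},
  {"grip": 255,"x": -35,"y": 0,"z": 0,"twist": 0},
  {"grip": 255,"x": -30,"y": 0,"z": 0,"twist": 0},
  {"grip": 255,"x": -8,"y": 0,"z": 0,"twist": 0},
  {"grip": 255,"x": 0,"y": 5,"z": 0,"twist": 0},
  {"grip": 255,"x": 0,"y": 15,"z": 0,"twist": 0},
  {"grip": 255,"x": 0,"y": 15,"z": 0,"twist": 0},
  {"grip": 255,"x": 0,"y": 13,"z": 0,"twist": 0},
  {"grip": 255,"x": 0,"y": 0,"z": 0,"twist": 0},
  {"grip": 255,"x": 0,"y": 0,"z": 0,"twist": 0},
])

```text
time_s: 17.92
tcp_pos: [0.5663, -0.2767, 0.0394]
tool_rot: [-0.001, 0.702, 0.712, -0.0]
force: [-0.5, -0.2, -1.3]
finger_gap: 0.0337
```

Run:
```python
from h import *
plan(.5655,-.21,.0398,90.5); print(get_obs()['force'])
look('wrist',{},'w12')
look('side',{},'s12',4,(200,140,300,240))
```

```text
tcp [ 0.5663 -0.2767  0.0394] yaw 90.8 tilt [-0.0014  0.0012 -1.    ] gap 0.0337 t 17.9167
shift tool mm [66.8  0.2 -0.3] rows>= 2
twist deg 0.3
[-0.52619794 -0.23126027 -1.27489448]
```

View pics/w12.png

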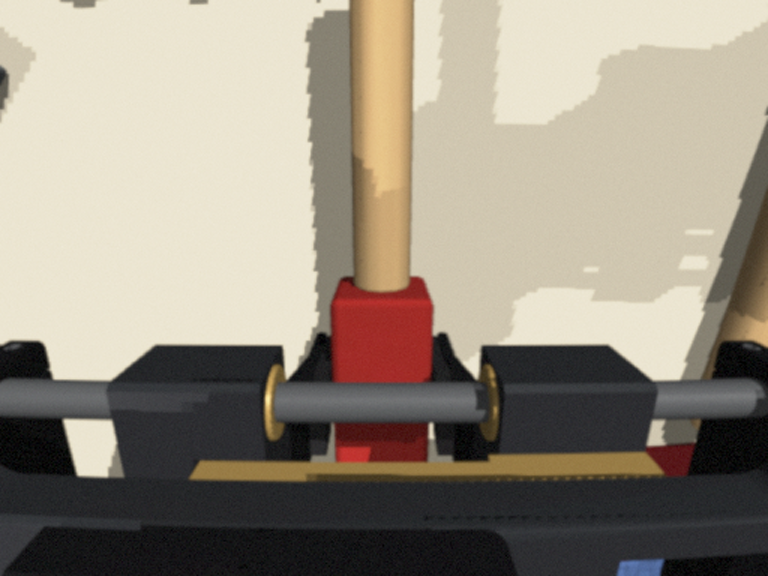

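View pics/s12.png

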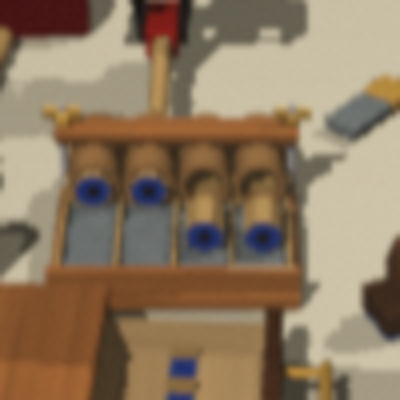

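Emit:
drive_tool([
  {"grip": 255,"x": 12,"y": 0,"z": 0,"twist": 0.3},
  {"grip": 255,"x": 20,"y": 0,"z": 0,"twist": 0},
  {"grip": 255,"x": 20,"y": 0,"z": 0,"twist": 0},
  {"grip": 255,"x": 10,"y": 0,"z": 0,"twist": 0},
  {"grip": 255,"x": 4,"y": 0,"z": 0,"twist": 0},
  {"grip": 255,"x": 6,"y": 0,"z": 0,"twist": 0},
  {"grip": 255,"x": 6,"y": 0,"z": 0,"twist": 0},
  {"grip": 255,"x": 6,"y": 0,"z": 0,"twist": 0},
  {"grip": 255,"x": 6,"y": 0,"z": 0,"twist": 0},
])

```text
time_s: 18.77
tcp_pos: [0.566, -0.1894, 0.0399]
tool_rot: [0.001, 0.705, 0.709, -0.0]
force: [-0.4, -7.3, -0.2]
finger_gap: 0.0338
```

Emit:
drive_tool([
  {"grip": 255,"x": 6,"y": 0,"z": 0,"twist": 0},
  {"grip": 255,"x": 6,"y": 0,"z": 0,"twist": 0},
  {"grip": 255,"x": 6,"y": 0,"z": 0,"twist": 0},
  {"grip": 255,"x": 6,"y": 0,"z": 0,"twist": 0},
  {"grip": 255,"x": 6,"y": 0,"z": 0,"twist": 0},
  {"grip": 255,"x": 6,"y": 0,"z": 0,"twist": 0},
  {"grip": 255,"x": 6,"y": 0,"z": 0,"twist": 0},
  {"grip": 255,"x": 6,"y": 0,"z": 0,"twist": 0},
  {"grip": 255,"x": 6,"y": 0,"z": 0,"twist": 0},
  {"grip": 255,"x": 5,"y": 0,"z": 0,"twist": 0},
  {"grip": 255,"x": 0,"y": 0,"z": 0,"twist": 0},
])

```text
time_s: 19.68
tcp_pos: [0.5649, -0.1282, 0.0396]
tool_rot: [-0.001, 0.704, 0.71, -0.0]
force: [-1.1, 0.0, -1.6]
finger_gap: 0.034
```

Run:
```python
from h import *
plan(.5655,-.12,.0398,90.5); print(get_obs()['force'])
look('wrist',{},'w13')
look('side',{},'s13',4,(200,140,300,240))
```

```text
tcp [ 0.5649 -0.1282  0.0396] yaw 90.44 tilt [-1.e-03  9.e-04 -1.e+00] gap 0.034 t 19.6833
shift tool mm [ 8.2  0.7 -0.2] rows>= 1
twist deg -0.06
[-1.08734167  0.00707243 -1.64920558]
```

View pics/w13.png

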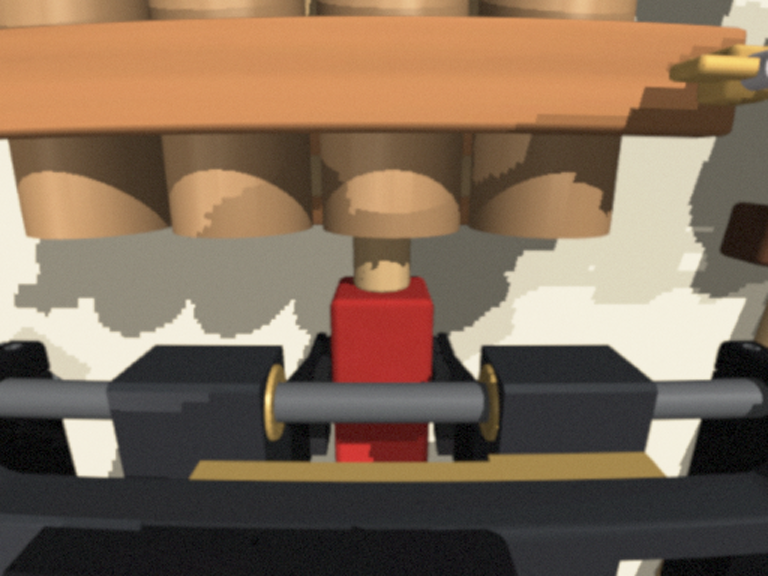

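View pics/s13.png

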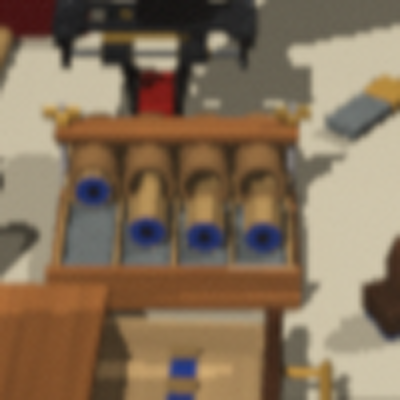

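Push 8 mm more, retreat, go to lane 4.

Emit:
drive_tool([
  {"grip": 255,"x": 4,"y": 0,"z": 0,"twist": 0},
  {"grip": 255,"x": 4,"y": 0,"z": 0,"twist": 0},
  {"grip": 255,"x": 0,"y": 0,"z": 0,"twist": 0},
  {"grip": 255,"x": -15,"y": 0,"z": 0,"twist": 0},
  {"grip": 255,"x": -35,"y": 0,"z": 0,"twist": 0},
  {"grip": 255,"x": -35,"y": 0,"z": 0,"twist": 0},
  {"grip": 255,"x": -35,"y": 0,"z": 0,"twist": 0},
  {"grip": 255,"x": -30,"y": 0,"z": 0,"twist": 0},
  {"grip": 255,"x": -8,"y": 0,"z": 0,"twist": 0},
  {"grip": 255,"x": 0,"y": 5,"z": 0,"twist": 0},
  {"grip": 255,"x": 0,"y": 15,"z": 0,"twist": 0},
  {"grip": 255,"x": 0,"y": 15,"z": 0,"twist": 0},
  {"grip": 255,"x": 0,"y": 14,"z": 0,"twist": 0},
  {"grip": 255,"x": 0,"y": 0,"z": 0,"twist": 0},
  {"grip": 255,"x": 0,"y": 0,"z": 0,"twist": 0},
])

```text
time_s: 21.03
tcp_pos: [0.6152, -0.278, 0.0394]
tool_rot: [-0.001, 0.704, 0.71, -0.0]
force: [-0.6, -0.6, 0.0]
finger_gap: 0.0341
```

Run:
```python
from h import *
plan(.6155,-.21,.0398,90.5); print(get_obs()['force'])
look('wrist',{},'w14',1)
look('side',{},'s14',4,(200,140,300,240))
```

```text
tcp [ 0.6152 -0.278   0.0394] yaw 90.49 tilt [-1.1e-03  8.0e-04 -1.0e+00] gap 0.0341 t 21.0333
shift tool mm [68.   0.8 -0.3] rows>= 2
twist deg -0.01
[-0.58486871 -0.60944112  0.00601378]
```

View pics/w14.png

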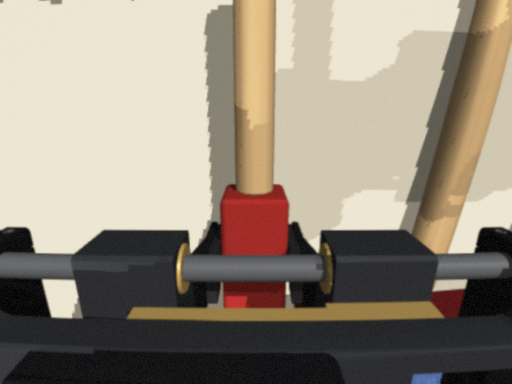

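View pics/s14.png

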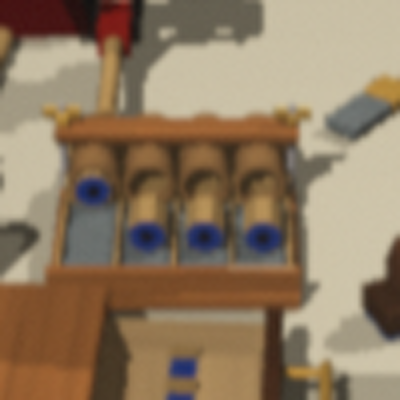

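Emit:
drive_tool([
  {"grip": 255,"x": 12,"y": 0.4,"z": 0,"twist": 0},
  {"grip": 255,"x": 20,"y": 0,"z": 0,"twist": 0},
  {"grip": 255,"x": 20,"y": 0,"z": 0,"twist": 0},
  {"grip": 255,"x": 12,"y": 0,"z": 0,"twist": 0},
  {"grip": 255,"x": 4,"y": 0,"z": 0,"twist": 0},
  {"grip": 255,"x": 6,"y": 0,"z": 0,"twist": 0},
  {"grip": 255,"x": 6,"y": 0,"z": 0,"twist": 0},
  {"grip": 255,"x": 6,"y": 0,"z": 0,"twist": 0},
  {"grip": 255,"x": 6,"y": 0,"z": 0,"twist": 0},
])

```text
time_s: 21.88
tcp_pos: [0.6154, -0.1883, 0.0399]
tool_rot: [0.001, 0.705, 0.709, -0.0]
force: [-0.9, -7.7, 0.0]
finger_gap: 0.0339
```

Emit:
drive_tool([
  {"grip": 255,"x": 6,"y": 0,"z": 0,"twist": 0},
  {"grip": 255,"x": 6,"y": 0,"z": 0,"twist": 0},
  {"grip": 255,"x": 6,"y": 0,"z": 0,"twist": 0},
  {"grip": 255,"x": 6,"y": 0,"z": 0,"twist": 0},
  {"grip": 255,"x": 6,"y": 0,"z": 0,"twist": 0},
  {"grip": 255,"x": 6,"y": 0,"z": 0,"twist": 0},
  {"grip": 255,"x": 6,"y": 0,"z": 0,"twist": 0},
  {"grip": 255,"x": 6,"y": 0,"z": 0,"twist": 0},
  {"grip": 255,"x": 6,"y": 0,"z": 0,"twist": 0},
  {"grip": 255,"x": 6,"y": 0,"z": 0,"twist": 0},
  {"grip": 255,"x": 5,"y": 0,"z": 0,"twist": 0},
  {"grip": 255,"x": 0,"y": 0,"z": 0,"twist": 0},
])

```text
time_s: 22.88
tcp_pos: [0.6144, -0.1209, 0.0396]
tool_rot: [-0.001, 0.704, 0.71, -0.0]
force: [0.2, 0.5, -1.2]
finger_gap: 0.034
```

Run:
```python
from h import *
plan(.6155,-.12,.0398,90.5); print(get_obs()['force'])
look('wrist',{},'w15')
look('side',{},'s15',4,(200,140,300,240))
```

```text
tcp [ 0.6144 -0.1209  0.0396] yaw 90.44 tilt [-8.e-04  7.e-04 -1.e+00] gap 0.034 t 22.8833
shift tool mm [ 0.9  1.1 -0.2] rows>= 1
twist deg -0.06
[ 0.24815098  0.46765189 -1.21006966]
```

View pics/w15.png

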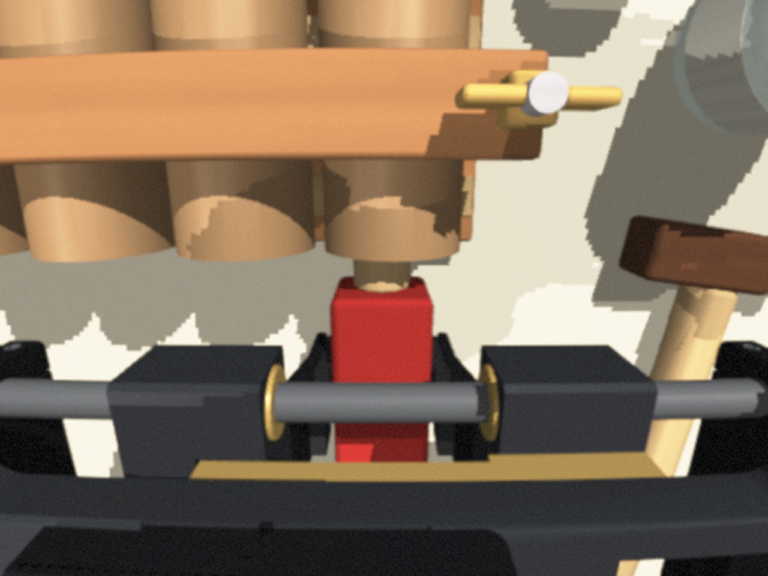

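View pics/s15.png

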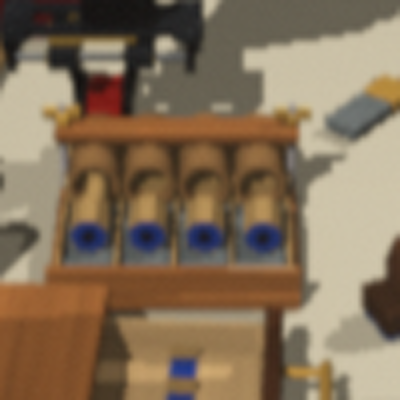

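Emit:
drive_tool([
  {"grip": 255,"x": -15,"y": 0,"z": 0,"twist": 0},
  {"grip": 255,"x": -35,"y": 0,"z": 0,"twist": 0},
  {"grip": 255,"x": -35,"y": 0,"z": 0,"twist": 0},
  {"grip": 255,"x": -35,"y": 0,"z": 0,"twist": 0},
  {"grip": 255,"x": -35,"y": 0,"z": 0,"twist": 0},
  {"grip": 255,"x": -20,"y": 0,"z": 0,"twist": 0},
  {"grip": 255,"x": 0,"y": -15,"z": 0,"twist": 0},
  {"grip": 255,"x": 0,"y": -30,"z": 0,"twist": 0},
  {"grip": 255,"x": 0,"y": -25,"z": 0,"twist": 0},
  {"grip": 255,"x": 0,"y": 0,"z": 10,"twist": 0},
  {"grip": 255,"x": 0,"y": 0,"z": 10,"twist": 0},
  {"grip": 255,"x": 0,"y": 0,"z": 7,"twist": 0},
  {"grip": 255,"x": 0,"y": 0,"z": 4,"twist": 0},
  {"grip": 255,"x": 0,"y": 0,"z": 2,"twist": 0},
  {"grip": 255,"x": 0,"y": 0,"z": 0,"twist": 0},
])

```text
time_s: 24.23
tcp_pos: [0.5464, -0.2977, 0.0059]
tool_rot: [-0.0, 0.704, 0.71, 0.0]
force: [0.6, 0.5, -0.8]
finger_gap: 0.0337
```

Run:
```python
from h import *
plan(.54,-.292,.0048,90.5); print(get_obs()['force'])
look('side',{},'s16',4,(180,100,300,240))
```

```text
tcp [ 0.5464 -0.2977  0.0059] yaw 90.42 tilt [-3.e-04  3.e-04 -1.e+00] gap 0.0337 t 24.2333
shift tool mm [ 5.7 -6.3  1.1] rows>= 1
twist deg -0.08
[ 0.58741858  0.53081336 -0.76233982]
```

View pics/s16.png

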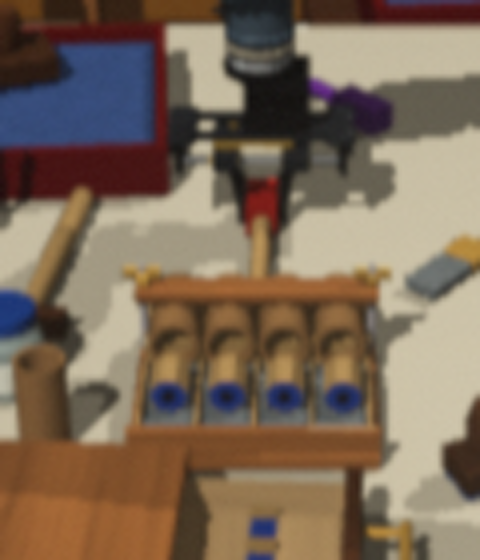

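Lower 1 mm and release with a gentle partial opening, then lift.

Emit:
drive_tool([
  {"grip": 255,"x": 0,"y": 0,"z": 1,"twist": 0},
  {"grip": 255,"x": 0,"y": 0,"z": 0,"twist": 0},
  {"grip": 90,"x": 0,"y": 0,"z": 0,"twist": 0},
  {"grip": 90,"x": 0,"y": 0,"z": 0,"twist": 0},
  {"grip": 90,"x": 0,"y": 0,"z": 0,"twist": 0},
  {"grip": 90,"x": 0,"y": 0,"z": 0,"twist": 0},
  {"grip": 90,"x": 0,"y": 0,"z": 0,"twist": 0},
  {"grip": 90,"x": 0,"y": 0,"z": 0,"twist": 0},
  {"grip": 90,"x": 0,"y": 0,"z": 0,"twist": 0},
  {"grip": 90,"x": 0,"y": 0,"z": -10,"twist": 0},
  {"grip": 90,"x": 0,"y": 0,"z": -30,"twist": 0},
  {"grip": 90,"x": 0,"y": 0,"z": -40,"twist": 0},
  {"grip": 90,"x": 0,"y": 0,"z": -40,"twist": 0},
  {"grip": 90,"x": 0,"y": 0,"z": -40,"twist": 0},
  {"grip": 90,"x": 0,"y": 0,"z": -40,"twist": 0},
])

```text
time_s: 25.53
tcp_pos: [0.5454, -0.2976, 0.2084]
tool_rot: [0.0, 0.705, 0.709, 0.0]
force: [0.1, -0.9, -0.3]
finger_gap: 0.0564
```

Run:
```python
from h import *
plan(.54,-.07,.3,90.5); print(get_obs()['force'])
look('wrist',{},'w17')
```

```text
tcp [ 0.5454 -0.2976  0.2084] yaw 90.37 tilt [ 2.e-04 -1.e-04 -1.e+00] gap 0.0564 t 25.5333
shift tool mm [227.6  -3.9 -91.6] rows>= 7
twist deg -0.13
[ 0.14012621 -0.85800762 -0.30788541]
```

View pics/w17.png

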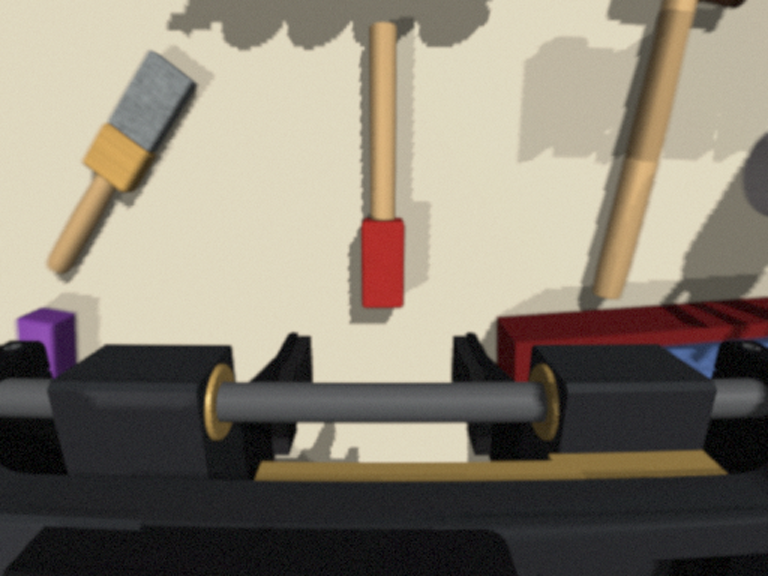

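Emit:
drive_tool([
  {"grip": 90,"x": 10,"y": 0,"z": -30,"twist": 0},
  {"grip": 90,"x": 35,"y": -2,"z": -20,"twist": 0},
  {"grip": 90,"x": 38,"y": -2,"z": -12,"twist": 0},
  {"grip": 90,"x": 38,"y": -2,"z": -12,"twist": 0},
  {"grip": 90,"x": 38,"y": -2,"z": -12,"twist": 0},
  {"grip": 90,"x": 38,"y": -2,"z": -12,"twist": 0},
  {"grip": 90,"x": 38,"y": -2,"z": -12,"twist": 0},
  {"grip": 90,"x": 38,"y": -2,"z": -12,"twist": 0},
  {"grip": 90,"x": 38,"y": -2,"z": 0,"twist": 0},
  {"grip": 90,"x": 38,"y": -2,"z": 0,"twist": 0},
  {"grip": 90,"x": 38,"y": -2,"z": 0,"twist": 0},
  {"grip": 90,"x": 38,"y": -2,"z": 0,"twist": 0},
  {"grip": 90,"x": 23,"y": -2,"z": 0,"twist": 0},
  {"grip": 90,"x": 0,"y": 0,"z": 0,"twist": 0},
  {"grip": 90,"x": 0,"y": 0,"z": 0,"twist": 0},
])

```text
time_s: 26.83
tcp_pos: [0.5183, 0.1509, 0.3281]
tool_rot: [0.0, 0.704, 0.71, -0.0]
force: [-0.4, -0.6, -0.3]
finger_gap: 0.0569
```

Run:
```python
from h import *
plan(.52,.15,.33,90)
c,im=look('wrist',{'plug1_c':.0505,'notch1':.022,'store_drawer0_handle':.042},'w18',1.5,n=8)
save(im,'w18a',3,(150,0,360,130)); save(im,'w18b',4,(180,120,370,250))
```

```text
tcp [0.5183 0.1509 0.3281] yaw 90.55 tilt [ 4.e-04 -6.e-04 -1.e+00] gap 0.0569 t 26.8333
shift tool mm [-0.9  1.7 -1.9] rows>= 1
twist deg 0.55
plug1_c [(0.66, array([219.9, 210.2]), array([0.4629, 0.0707]))]
notch1 [(0.97, array([262.3,  34.8]), array([0.5266, 0.3321])), (0.79, array([269.5,   7. ]), array([0.5364, 0.3694])), (0.77, array([262.8,  68.8]), array([0.5281, 0.285 ])), (0.61, array([261.7,  96.9]), array([0.5271, 0.2445])), (0.42, array([369.1, 187.3]), array([0.7087, 0.1033]))]
store_drawer0_handle [(0.57, array([180.7,  46.7]), array([0.4111, 0.3115])), (0.53, array([269.1, 210.5]), array([0.5416, 0.068 ]))]
```

View pics/w18.png

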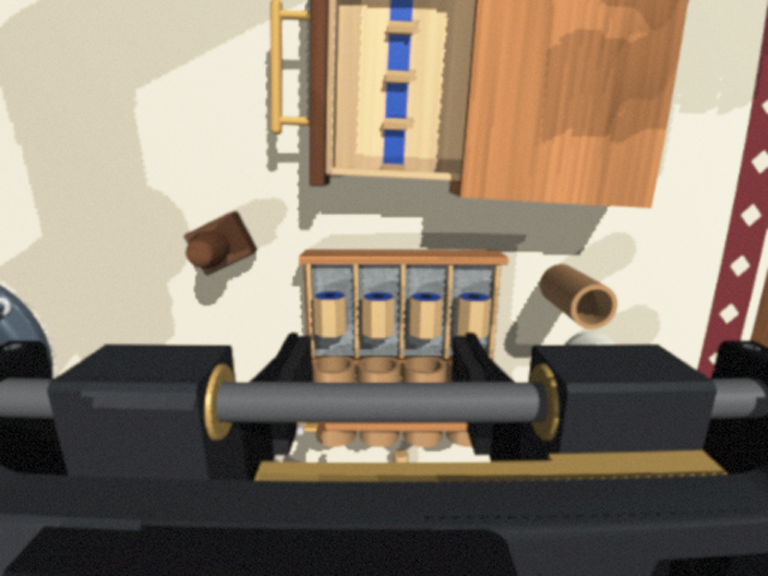

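View pics/w18a.png

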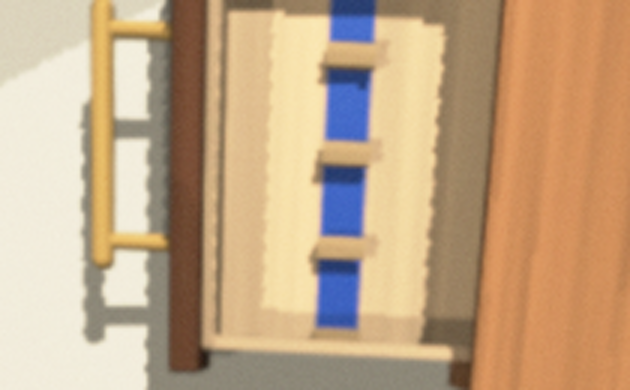

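View pics/w18b.png

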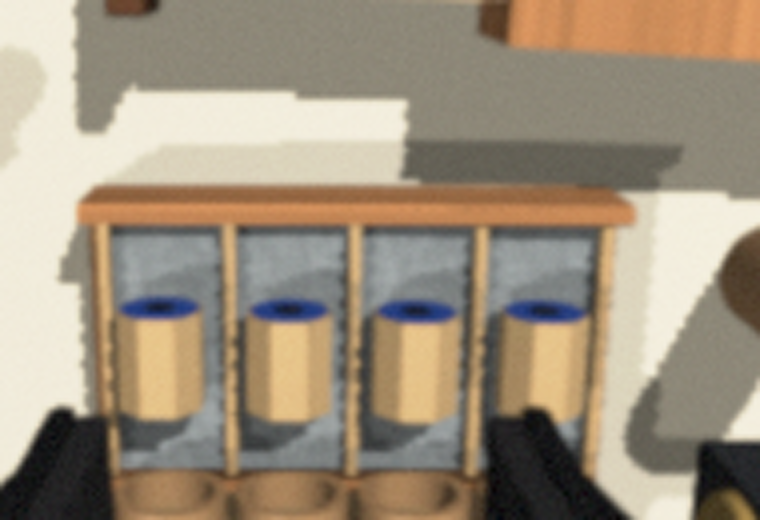

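Run:
```python
from h import *
np.set_printoptions(precision=4,suppress=True)
c=cam('wrist')
a=lambda u,v,z: atz(c,(150+(u+.5)/3-.5,(v+.5)/3-.5),z)[:2]
b=lambda u,v,z: atz(c,(180+(u+.5)/4-.5,120+(v+.5)/4-.5),z)[:2]
for u,v in [(351,20),(347,105),(343,203),(338,295)]: print('notch',a(u,v,.022))
for u,v in [(352,46),(350,145),(346,239)]: print('ridge',a(u,v,.031))
print('front wall',a(212,0,.053),a(205,345,.053),'face',a(185,0,.053),a(180,365,.053),'handle',a(102,0,.042),a(102,262,.042))
print('cab edge',a(505,0,.075),a(475,385,.075), 'side wall',a(205,345,.053),a(450,352,.053))
for u1,u2 in [(164,164),(288,288),(415,415),(544,544)]: print('plug',b(u1,322,.067),b(u2,417,.067))
print('stop',b(350,205,.044),'mouth',b(170,472,.052))
for n in ('scene','side'):
  look(n,{'notch1':.022,'store_drawer0_handle':.042,'plug1_c':.0505})
```

```text
notch [0.5341 0.3678]
notch [0.5326 0.3299]
notch [0.5313 0.2847]
notch [0.5293 0.2405]
ridge [0.5344 0.3538]
ridge [0.534 0.31 ]
ridge [0.5327 0.2668]
front wall [0.471  0.3663] [0.4646 0.216 ] face [0.459  0.3663] [0.4522 0.2065] handle [0.4195 0.3703] [0.4141 0.2551]
cab edge [0.5972 0.3601] [0.5919 0.199 ] side wall [0.4646 0.216 ] [0.583  0.2133]
plug [0.4668 0.0908] [0.4657 0.0522]
plug [0.5137 0.091 ] [0.5138 0.0525]
plug [0.5618 0.0913] [0.563  0.0527]
plug [0.6107 0.0915] [0.6132 0.0529]
stop [0.5374 0.1315] mouth [0.4657 0.022 ]
notch1 [(0.86, array([311.5, 158.8]), array([0.545 , 0.3032])), (0.79, array([313.6, 153.8]), array([0.5344, 0.3301])), (0.69, array([323.4, 149.1]), array([0.5466, 0.3769])), (0.63, array([297.9, 168.7]), array([0.5394, 0.2274]))]
store_drawer0_handle [(0.6, array([290.9, 140. ]), array([0.4327, 0.3126])), (0.43, array([308.1, 245.4]), array([ 0.781 , -0.0226]))]
plug1_c [(0.56, array([254.5, 178.3]), array([0.4697, 0.0625]))]
notch1 [(0.67, array([241.4, 251. ]), array([0.5412, 0.3341])), (0.65, array([242.6, 260.2]), array([0.536 , 0.3758])), (0.63, array([248.9, 234.1]), array([0.5201, 0.2518])), (0.62, array([244.5, 242.8]), array([0.5329, 0.2952])), (0.24, array([235.9, 195.9]), array([0.5724, 0.036 ]))]
store_drawer0_handle [(0.77, array([279.2, 240.2]), array([0.4242, 0.3049])), (0.71, array([256. , 313.5]), array([0.4928, 0.6006])), (0.2, array([248.5, 185.2]), array([ 0.5278, -0.0044]))]
plug1_c [(0.71, array([263.2, 196.3]), array([0.4741, 0.0782])), (0.36, array([252.1, 195.8]), array([0.513 , 0.0757]))]
```

Run:
```python
from h import *
plan(.466,.072,.15,0)
```

```text
tcp [0.519  0.1496 0.3277] yaw 90.34 tilt [-1.e-04  0.e+00 -1.e+00] gap 0.0558 t 27.4333
shift tool mm [-77.3 -53.4 177.7] rows>= 6
twist deg 90.34
```

Emit:
drive_tool([
  {"grip": 90,"x": -11,"y": -7.6,"z": 25.4,"twist": 0},
  {"grip": 90,"x": -11,"y": -7.6,"z": 25.4,"twist": 0},
  {"grip": 90,"x": -11,"y": -7.6,"z": 25.4,"twist": 0},
  {"grip": 90,"x": -11,"y": -7.6,"z": 25.4,"twist": 0},
  {"grip": 90,"x": -11,"y": -7.6,"z": 25.4,"twist": 0},
  {"grip": 90,"x": -11,"y": -7.6,"z": 25.4,"twist": 0},
  {"grip": 90,"x": -11,"y": -7.6,"z": 25.4,"twist": 0},
  {"grip": 90,"x": 0,"y": 0,"z": 0,"twist": 7},
  {"grip": 90,"x": 0,"y": 0,"z": 0,"twist": 7},
  {"grip": 90,"x": 0,"y": 0,"z": 0,"twist": 7},
  {"grip": 90,"x": 0,"y": 0,"z": 0,"twist": 7},
  {"grip": 90,"x": 0,"y": 0,"z": 0,"twist": 7},
  {"grip": 90,"x": 0,"y": 0,"z": 0,"twist": 7},
  {"grip": 90,"x": 0,"y": 0,"z": 0,"twist": 7},
  {"grip": 90,"x": 0,"y": 0,"z": 0,"twist": 7},
  {"grip": 90,"x": 0,"y": 0,"z": 0,"twist": 7},
  {"grip": 90,"x": 0,"y": 0,"z": 0,"twist": 7},
  {"grip": 90,"x": 0,"y": 0,"z": 0,"twist": 7},
  {"grip": 90,"x": 0,"y": 0,"z": 0,"twist": 7},
  {"grip": 90,"x": 0,"y": 0,"z": 0,"twist": 6.3},
])

```text
time_s: 29.1
tcp_pos: [0.4666, 0.0725, 0.1501]
tool_rot: [0.0, 1.0, -0.002, 0.0]
force: [-0.8, -0.4, -0.5]
finger_gap: 0.0565
```

Run:
```python
from h import *
plan(.466,.072,.042,0)
look('wrist',{},'w19',1.5)
```

```text
tcp [0.4666 0.0725 0.1501] yaw -0.26 tilt [ 6.e-04 -0.e+00 -1.e+00] gap 0.0565 t 29.1
shift tool mm [ -0.6   0.5 108.1] rows>= 3
twist deg -0.26
```

View pics/w19.png

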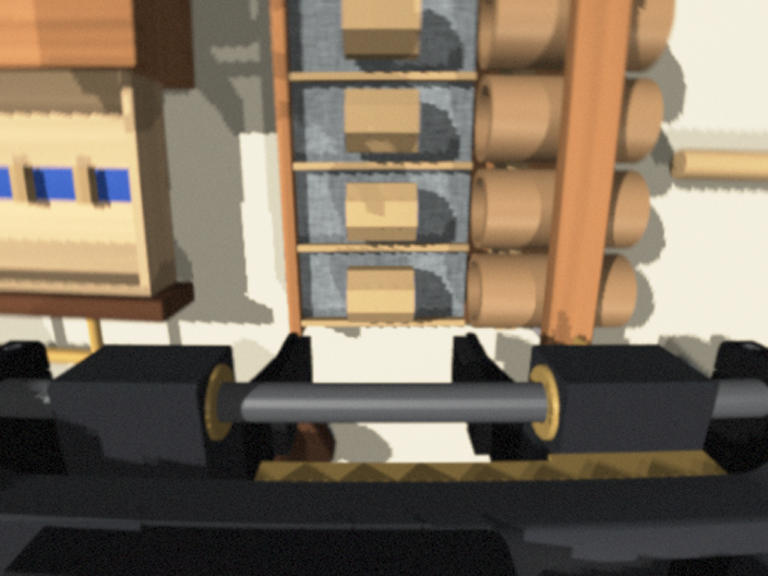

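Emit:
drive_tool([
  {"grip": 90,"x": 0,"y": 0.5,"z": 30,"twist": 0},
  {"grip": 90,"x": 0,"y": 0,"z": 30,"twist": 0},
  {"grip": 90,"x": 0,"y": 0,"z": 25,"twist": 0},
  {"grip": 90,"x": 0,"y": 0,"z": 15,"twist": 0},
  {"grip": 90,"x": 0,"y": 0,"z": 8,"twist": 0},
  {"grip": 90,"x": 0,"y": 0,"z": 0,"twist": 0},
  {"grip": 255,"x": 0,"y": 0,"z": 0,"twist": 0},
  {"grip": 255,"x": 0,"y": 0,"z": 0,"twist": 0},
  {"grip": 255,"x": 0,"y": 0,"z": 0,"twist": 0},
  {"grip": 255,"x": 0,"y": 0,"z": 0,"twist": 0},
  {"grip": 255,"x": 0,"y": 0,"z": 0,"twist": 0},
  {"grip": 255,"x": 0,"y": 0,"z": 0,"twist": 0},
], force=25)

```text
time_s: 30.15
tcp_pos: [0.4671, 0.072, 0.043]
tool_rot: [0.0, 1.0, 0.001, 0.001]
force: [-0.9, -0.2, 6.7]
finger_gap: 0.0398
```

Run:
```python
from h import *
plan(.529,.2425,.12,87.7); print(get_obs()['force'])
```

```text
tcp [0.4671 0.072  0.043 ] yaw 0.08 tilt [ 2.5e-03 -2.0e-04 -1.0e+00] gap 0.0398 t 30.15
shift tool mm [  62.4 -170.4  -76.9] rows>= 5
twist deg -87.62
[-0.9429652  -0.17588032  6.70666325]
```

Emit:
drive_tool([
  {"grip": 255,"x": 0,"y": 0,"z": -10,"twist": 0},
  {"grip": 255,"x": 0,"y": 0,"z": -30,"twist": 0},
  {"grip": 255,"x": 0,"y": 0,"z": -40,"twist": 0},
  {"grip": 255,"x": 12,"y": -25,"z": -25,"twist": 0},
  {"grip": 255,"x": 25,"y": -30,"z": 0,"twist": 0},
  {"grip": 255,"x": 25,"y": -30,"z": 0,"twist": 0},
  {"grip": 255,"x": 0,"y": -35,"z": 0,"twist": -5.6},
  {"grip": 255,"x": 0,"y": 0,"z": 0,"twist": -7},
  {"grip": 255,"x": 0,"y": 0,"z": 0,"twist": -7},
  {"grip": 255,"x": 0,"y": 0,"z": 0,"twist": -7},
  {"grip": 255,"x": 0,"y": 0,"z": 0,"twist": -7},
  {"grip": 255,"x": 0,"y": 0,"z": 0,"twist": -7},
  {"grip": 255,"x": 0,"y": 0,"z": 0,"twist": -7},
  {"grip": 255,"x": 0,"y": 0,"z": 0,"twist": -7},
  {"grip": 255,"x": 0,"y": 0,"z": 0,"twist": -7},
  {"grip": 255,"x": 0,"y": 0,"z": 0,"twist": -7},
  {"grip": 255,"x": 0,"y": 0,"z": 0,"twist": -7},
  {"grip": 255,"x": 0,"y": 0,"z": 0,"twist": -7},
  {"grip": 255,"x": 0,"y": 0,"z": 0,"twist": -5},
  {"grip": 255,"x": 0,"y": 0,"z": 0,"twist": 0},
])

```text
time_s: 31.82
tcp_pos: [0.5275, 0.192, 0.1475]
tool_rot: [-0.0, 0.721, 0.693, -0.0]
force: [-0.6, 1.1, -0.6]
finger_gap: 0.04
```

Run:
```python
from h import *
plan(.529,.2425,.12,87.7); print(get_obs()['force'])
c,im=look('wrist',{'notch1':.022},'w20',1.5)
```

```text
tcp [0.5275 0.192  0.1475] yaw 87.76 tilt [-4.e-04 -1.e-04 -1.e+00] gap 0.04 t 31.8167
shift tool mm [50.5 -0.5 27.5] rows>= 2
twist deg 0.06
[-0.64334846  1.13589221 -0.61771786]
notch1 [(0.87, array([253.6, 136.4]), array([0.5272, 0.2416])), (0.66, array([252.7,  35.6]), array([0.5299, 0.3313])), (0.55, array([253.6,  88.7]), array([0.5289, 0.2856]))]
```

View pics/w20.png

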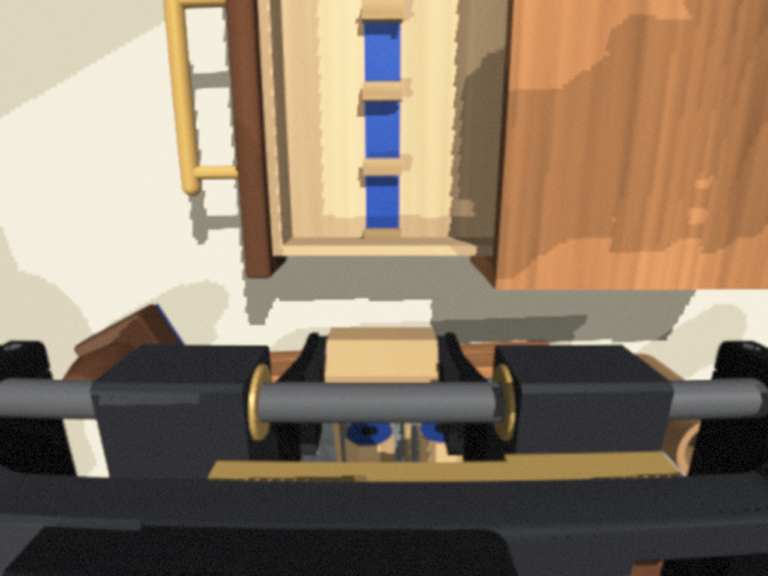

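Run:
```python
from h import *
np.set_printoptions(precision=4,suppress=True)
c=cam('wrist')
for v in [177,228,202.5,101,158,129.5,22,82,52]: print(v,atz(c,(382.5/1.5,v/1.5),.022)[:2])
for v in [8,84,160,232]: print('ridge top',v,atz(c,(384/1.5,v/1.5),.031)[:2])
print(atz(c,(362/1.5,166/1.5),.031),atz(c,(410/1.5,166/1.5),.031))
```

```text
177 [0.5297 0.259 ]
228 [0.5284 0.2265]
202.5 [0.5291 0.243 ]
101 [0.5317 0.3044]
158 [0.5302 0.2707]
129.5 [0.531  0.2878]
22 [0.5335 0.3486]
82 [0.5321 0.3153]
52 [0.5328 0.3321]
ridge top 8 [0.5345 0.3533]
ridge top 84 [0.5329 0.3126]
ridge top 160 [0.5311 0.2693]
ridge top 232 [0.5293 0.2252]
[0.5175 0.2664 0.031 ] [0.5468 0.2651 0.031 ]
```

Emit:
drive_tool([
  {"grip": 255,"x": 17,"y": 0,"z": 15,"twist": 0},
  {"grip": 255,"x": 17,"y": 0.5,"z": 15,"twist": 0},
  {"grip": 255,"x": 17,"y": 0,"z": 20,"twist": 0},
  {"grip": 255,"x": 0,"y": 0,"z": 20,"twist": 0},
  {"grip": 255,"x": 0,"y": 0,"z": 15,"twist": 0},
  {"grip": 255,"x": 0,"y": 0,"z": 0,"twist": 0},
])

```text
time_s: 32.42
tcp_pos: [0.5281, 0.2428, 0.0591]
tool_rot: [-0.002, 0.722, 0.692, -0.003]
force: [-0.4, -0.1, -0.8]
finger_gap: 0.0399
```

Run:
```python
from h import *
plan(.530,.243,.032,87.7); print(get_obs()['force'])
c,im=look('wrist',{'notch1':.022},'w21',1.5)
```

```text
tcp [0.5281 0.2428 0.0591] yaw 87.61 tilt [-0.0064 -0.0016 -1.    ] gap 0.0399 t 32.4167
shift tool mm [ 0.3  2.1 27.1] rows>= 1
twist deg -0.09
[-0.4333121  -0.05766059 -0.79425376]
notch1 [(0.94, array([256.4,  84.7]), array([0.5314, 0.3328])), (0.72, array([261. ,   9.4]), array([0.5359, 0.3767])), (0.61, array([255.4, 215.7]), array([0.5271, 0.2436])), (0.55, array([257.4, 158.7]), array([0.5302, 0.2849]))]
```

View pics/w21.png

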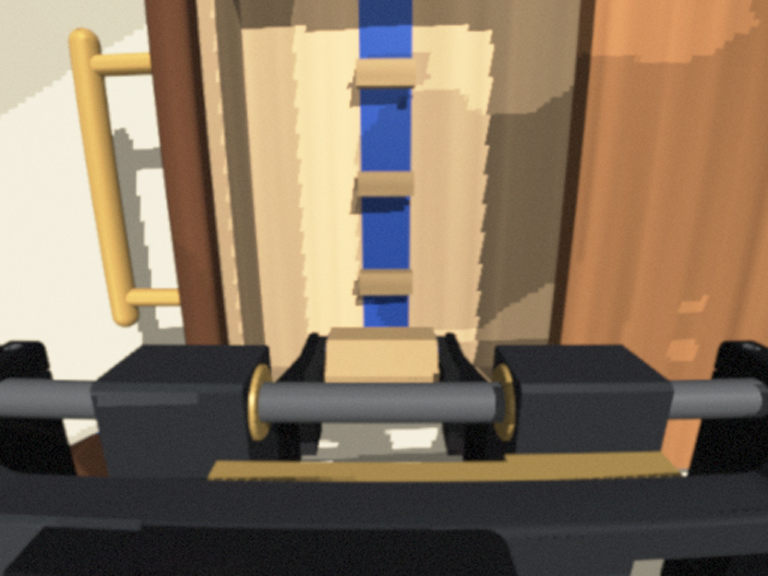

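Emit:
drive_tool([
  {"grip": 255,"x": 0,"y": 1.5,"z": 10,"twist": 0},
  {"grip": 255,"x": 0,"y": 0,"z": 9,"twist": 0},
  {"grip": 255,"x": 0,"y": 0,"z": 6,"twist": 0},
  {"grip": 255,"x": 0,"y": 0,"z": 2,"twist": 0},
  {"grip": 255,"x": 0,"y": 0,"z": 0,"twist": 0},
  {"grip": 255,"x": 0,"y": 0,"z": 0,"twist": 0},
])

```text
time_s: 33.02
tcp_pos: [0.5321, 0.2429, 0.0349]
tool_rot: [-0.0, 0.721, 0.693, -0.0]
force: [0.6, -0.4, 0.4]
finger_gap: 0.04
```

Run:
```python
from h import *
plan(.530,.243,.031,87.7); print(get_obs()['force'])
c,im=look('side',{'notch1':.022,'plug1_c':.0385},'s22',5,(200,200,320,300))
```

```text
tcp [0.5321 0.2429 0.0349] yaw 87.66 tilt [-2.e-04 -0.e+00 -1.e+00] gap 0.04 t 33.0167
shift tool mm [ 0.  -2.1  3.9] rows>= 1
twist deg -0.04
[ 0.6419611  -0.35006556  0.40062385]
notch1 [(0.83, array([244.7, 239.3]), array([0.5328, 0.278 ])), (0.77, array([242.9, 252.4]), array([0.5364, 0.3406])), (0.7, array([242.6, 261. ]), array([0.5359, 0.3793])), (0.56, array([247.6, 233.1]), array([0.5244, 0.2468]))]
plug1_c [(0.44, array([240.7, 225.8]), array([0.5472, 0.23  ]))]
```

View pics/s22.png

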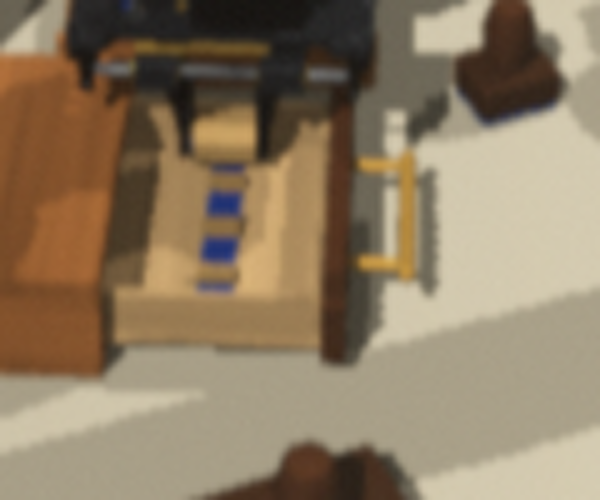

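Emit:
drive_tool([
  {"grip": 255,"x": 0,"y": -1,"z": 2,"twist": 0},
  {"grip": 255,"x": 0,"y": 0,"z": 1.5,"twist": 0},
  {"grip": 255,"x": 0,"y": 0,"z": 0,"twist": 0},
  {"grip": 255,"x": 0,"y": 0,"z": 0,"twist": 0},
])

```text
time_s: 33.5
tcp_pos: [0.5318, 0.2439, 0.0324]
tool_rot: [0.0, 0.721, 0.692, 0.001]
force: [-0.9, 2.7, 5.4]
finger_gap: 0.04
```

Emit:
drive_tool([
  {"grip": 90,"x": 0,"y": 0,"z": 0,"twist": 0},
  {"grip": 90,"x": 0,"y": 0,"z": 0,"twist": 0},
  {"grip": 90,"x": 0,"y": 0,"z": 0,"twist": 0},
  {"grip": 90,"x": 0,"y": 0,"z": 0,"twist": 0},
  {"grip": 90,"x": 0,"y": 0,"z": 0,"twist": 0},
  {"grip": 90,"x": 0,"y": 0,"z": -15,"twist": 0},
  {"grip": 90,"x": 0,"y": 0,"z": -30,"twist": 0},
  {"grip": 90,"x": -20,"y": 0,"z": -35,"twist": 0},
  {"grip": 90,"x": -30,"y": 0,"z": -25,"twist": 0},
  {"grip": 90,"x": 0,"y": 0,"z": 0,"twist": 0},
  {"grip": 90,"x": 0,"y": 0,"z": 0,"twist": 0},
])

```text
time_s: 34.42
tcp_pos: [0.5301, 0.1922, 0.1379]
tool_rot: [0.001, 0.722, 0.692, 0.001]
force: [0.5, -0.5, 0.1]
finger_gap: 0.0562
```

Run:
```python
from h import *
plan(.514,.072,.15,0); print(get_obs()['force'])
c,im=look('wrist',{'notch1':.022,'plug1_c':.0385},'w23',1.5)
```

```text
tcp [0.5301 0.1922 0.1379] yaw 87.53 tilt [ 3.1e-03  6.0e-04 -1.0e+00] gap 0.0562 t 34.4167
shift tool mm [-120.8  -10.9  -12.2] rows>= 4
twist deg 87.53
[ 0.53963507 -0.49184387  0.06242833]
notch1 [(0.73, array([249.9,  89.1]), array([0.5289, 0.285 ])), (0.57, array([249.8,  31.6]), array([0.531 , 0.3327]))]
plug1_c [(0.75, array([252. , 140.2]), array([0.5289, 0.2409]))]
```

View pics/w23.png

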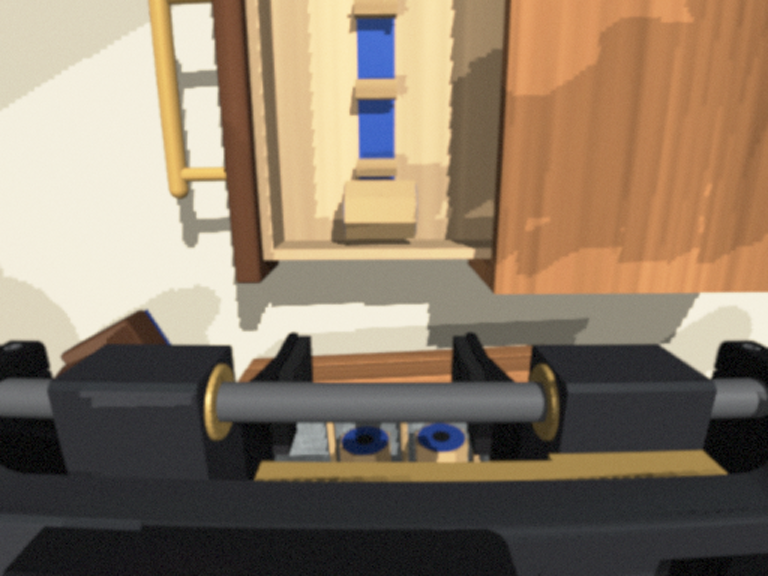

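Emit:
drive_tool([
  {"grip": 90,"x": -30,"y": -2.7,"z": -5,"twist": 0},
  {"grip": 90,"x": -30,"y": -2.7,"z": -5,"twist": 0},
  {"grip": 90,"x": -30,"y": -2.7,"z": -2,"twist": 0},
  {"grip": 90,"x": -30.8,"y": -2.7,"z": 0,"twist": 0},
  {"grip": 90,"x": 0,"y": 0,"z": 0,"twist": 7},
  {"grip": 90,"x": 0,"y": 0,"z": 0,"twist": 7},
  {"grip": 90,"x": 0,"y": 0,"z": 0,"twist": 7},
  {"grip": 90,"x": 0,"y": 0,"z": 0,"twist": 7},
  {"grip": 90,"x": 0,"y": 0,"z": 0,"twist": 7},
  {"grip": 90,"x": 0,"y": 0,"z": 0,"twist": 7},
  {"grip": 90,"x": 0,"y": 0,"z": 0,"twist": 7},
  {"grip": 90,"x": 0,"y": 0,"z": 0,"twist": 7},
  {"grip": 90,"x": 0,"y": 0,"z": 0,"twist": 7},
  {"grip": 90,"x": 0,"y": 0,"z": 0,"twist": 7},
  {"grip": 90,"x": 0,"y": 0,"z": 0,"twist": 7},
  {"grip": 90,"x": 0,"y": 0,"z": 0,"twist": 7},
  {"grip": 90,"x": 0,"y": 0,"z": 0,"twist": 3.5},
  {"grip": 90,"x": 0,"y": 0,"z": 0,"twist": 0},
])

```text
time_s: 36.07
tcp_pos: [0.5126, 0.0738, 0.1468]
tool_rot: [-0.0, 1.0, 0.002, -0.002]
force: [-0.1, -0.1, 0.9]
finger_gap: 0.0562
```

Run:
```python
from h import *
plan(.514,.072,.042,0)
look('wrist',{},'w24',1.5)
```

```text
tcp [0.5126 0.0738 0.1468] yaw 0.19 tilt [-3.2e-03  4.0e-04 -1.0e+00] gap 0.0562 t 36.0667
shift tool mm [  1.8   1.8 104.8] rows>= 3
twist deg 0.19
```

View pics/w24.png

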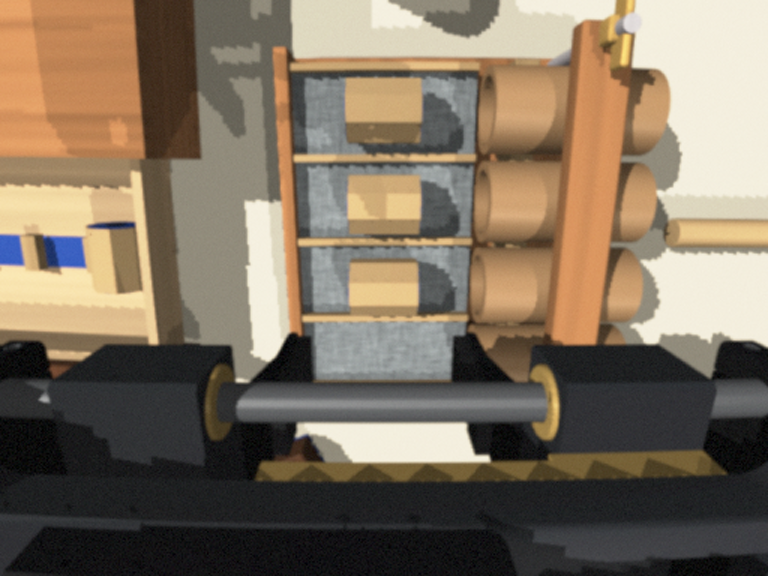

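Emit:
drive_tool([
  {"grip": 90,"x": 1.5,"y": 1.5,"z": 30,"twist": 0},
  {"grip": 90,"x": 0,"y": 0,"z": 30,"twist": 0},
  {"grip": 90,"x": 0,"y": 0,"z": 22,"twist": 0},
  {"grip": 90,"x": 0,"y": 0,"z": 13,"twist": 0},
  {"grip": 90,"x": 0,"y": 0,"z": 7,"twist": 0},
  {"grip": 90,"x": 0,"y": 0,"z": 0,"twist": 0},
  {"grip": 90,"x": 0,"y": 0,"z": 0,"twist": 0},
])

```text
time_s: 36.7
tcp_pos: [0.5148, 0.0716, 0.0462]
tool_rot: [-0.0, 1.0, 0.002, -0.0]
force: [-0.5, 0.2, -0.5]
finger_gap: 0.0564
```

Emit:
drive_tool([
  {"grip": 255,"x": 0,"y": 0,"z": 0,"twist": 0},
  {"grip": 255,"x": 0,"y": 0,"z": 0,"twist": 0},
  {"grip": 255,"x": 0,"y": 0,"z": 0,"twist": 0},
  {"grip": 255,"x": 0,"y": 0,"z": 0,"twist": 0},
  {"grip": 255,"x": 0,"y": 0,"z": 0,"twist": 0},
  {"grip": 255,"x": 0,"y": 0,"z": 0,"twist": 0},
])

```text
time_s: 37.2
tcp_pos: [0.5155, 0.0713, 0.0473]
tool_rot: [0.0, 1.0, 0.001, 0.001]
force: [-0.5, 0.7, 6.0]
finger_gap: 0.0397
```

Emit:
drive_tool([
  {"grip": 255,"x": 0,"y": 0,"z": -10,"twist": 0},
  {"grip": 255,"x": 0,"y": 0,"z": -30,"twist": 0},
  {"grip": 255,"x": 0,"y": 0,"z": -40,"twist": 0},
  {"grip": 255,"x": 0,"y": -25,"z": -20,"twist": 0},
  {"grip": 255,"x": 8,"y": -38,"z": 0,"twist": 0},
  {"grip": 255,"x": 8,"y": -38,"z": 0,"twist": 0},
  {"grip": 255,"x": 0,"y": -38,"z": 0,"twist": 0},
  {"grip": 255,"x": 0,"y": -27,"z": 0,"twist": -4.4},
  {"grip": 255,"x": 0,"y": 0,"z": 0,"twist": -7},
  {"grip": 255,"x": 0,"y": 0,"z": 0,"twist": -7},
  {"grip": 255,"x": 0,"y": 0,"z": 0,"twist": -7},
  {"grip": 255,"x": 0,"y": 0,"z": 0,"twist": -7},
  {"grip": 255,"x": 0,"y": 0,"z": 0,"twist": -7},
  {"grip": 255,"x": 0,"y": 0,"z": 0,"twist": -7},
  {"grip": 255,"x": 0,"y": 0,"z": 0,"twist": -7},
  {"grip": 255,"x": 0,"y": 0,"z": 0,"twist": -7},
  {"grip": 255,"x": 0,"y": 0,"z": 0,"twist": -7},
  {"grip": 255,"x": 0,"y": 0,"z": 0,"twist": -7},
  {"grip": 255,"x": 0,"y": 0,"z": 0,"twist": -7},
  {"grip": 255,"x": 0,"y": 0,"z": 0,"twist": -6.3},
])

```text
time_s: 38.87
tcp_pos: [0.53, 0.2372, 0.1468]
tool_rot: [-0.0, 0.718, 0.696, -0.0]
force: [0.3, -0.6, 0.3]
finger_gap: 0.0396
```

Run:
```python
from h import *
plan(.5315,.2875,.04,87.7); print(get_obs()['force'])
c,im=look('wrist',{'notch1':.022},'w25',1.5)
```

```text
tcp [0.53   0.2372 0.1468] yaw 88.21 tilt [-5.e-04 -2.e-04 -1.e+00] gap 0.0396 t 38.8667
shift tool mm [ 50.3   0.  106.8] rows>= 3
twist deg 0.51
[ 0.348205   -0.6435904   0.33467153]
notch1 [(0.96, array([252.8,  86.3]), array([0.5299, 0.3329])), (0.94, array([258.8,  36.9]), array([0.5366, 0.3751])), (0.93, array([253.1, 179.6]), array([0.5274, 0.244 ])), (0.72, array([254.1, 136.4]), array([0.5297, 0.2868]))]
```

View pics/w25.png

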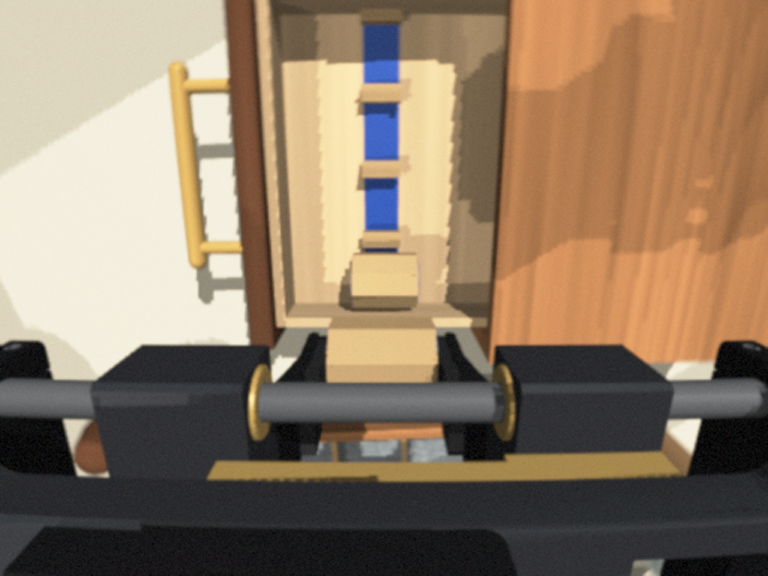

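Emit:
drive_tool([
  {"grip": 255,"x": 17,"y": 0.3,"z": 15,"twist": 0.5},
  {"grip": 255,"x": 17,"y": 0.3,"z": 15,"twist": 0},
  {"grip": 255,"x": 16,"y": 0,"z": 20,"twist": 0},
  {"grip": 255,"x": 0,"y": 0,"z": 20,"twist": 0},
  {"grip": 255,"x": 0,"y": 0,"z": 15,"twist": 0},
  {"grip": 255,"x": 0,"y": 0,"z": 10,"twist": 0},
  {"grip": 255,"x": 0,"y": 0,"z": 8,"twist": 0},
  {"grip": 255,"x": 0,"y": 0,"z": 4,"twist": 0},
  {"grip": 255,"x": 0,"y": 0,"z": 0,"twist": 0},
  {"grip": 255,"x": 0,"y": 0,"z": 0,"twist": 0},
])

```text
time_s: 39.8
tcp_pos: [0.5336, 0.2872, 0.04]
tool_rot: [0.0, 0.723, 0.69, 0.0]
force: [0.2, 0.0, 0.6]
finger_gap: 0.04
```

Emit:
drive_tool([
  {"grip": 255,"x": 0,"y": 0,"z": 2,"twist": 0},
  {"grip": 255,"x": 0,"y": 0,"z": 1,"twist": 0},
  {"grip": 255,"x": 0,"y": 0,"z": 0,"twist": 0},
  {"grip": 255,"x": 0,"y": 0,"z": 0,"twist": 0},
])

```text
time_s: 40.13
tcp_pos: [0.5333, 0.2873, 0.0368]
tool_rot: [0.0, 0.723, 0.691, 0.0]
force: [-0.2, -0.2, 0.0]
finger_gap: 0.0399
```

Emit:
drive_tool([
  {"grip": 255,"x": 0,"y": -1,"z": 1,"twist": 0},
  {"grip": 255,"x": 0,"y": 0,"z": 0.7,"twist": 0},
  {"grip": 255,"x": 0,"y": 0,"z": 0,"twist": 0},
  {"grip": 255,"x": 0,"y": 0,"z": 0,"twist": 0},
])

```text
time_s: 40.47
tcp_pos: [0.5324, 0.2875, 0.0355]
tool_rot: [0.0, 0.723, 0.691, 0.0]
force: [-0.2, -1.0, 5.8]
finger_gap: 0.0398
```

Contact at the expected height. Release and go back up.

Emit:
drive_tool([
  {"grip": 90,"x": 0,"y": 0,"z": 0,"twist": 0},
  {"grip": 90,"x": 0,"y": 0,"z": 0,"twist": 0},
  {"grip": 90,"x": 0,"y": 0,"z": 0,"twist": 0},
  {"grip": 90,"x": 0,"y": 0,"z": 0,"twist": 0},
  {"grip": 90,"x": 0,"y": 0,"z": 0,"twist": 0},
  {"grip": 90,"x": 0,"y": 0,"z": -15,"twist": 0},
  {"grip": 90,"x": 0,"y": 0,"z": -30,"twist": 0},
  {"grip": 90,"x": -20,"y": 0,"z": -35,"twist": 0},
  {"grip": 90,"x": -35,"y": 0,"z": -30,"twist": 0},
  {"grip": 90,"x": -40,"y": 0,"z": 0,"twist": 0},
  {"grip": 90,"x": 0,"y": 0,"z": 0,"twist": 0},
  {"grip": 90,"x": 0,"y": 0,"z": 0,"twist": 0},
])

```text
time_s: 41.47
tcp_pos: [0.528, 0.1941, 0.1424]
tool_rot: [0.0, 0.724, 0.689, 0.0]
force: [-0.7, 0.1, -0.2]
finger_gap: 0.0565
```

Run:
```python
from h import *
plan(.563,.072,.15,0); print(get_obs()['force'])
c,im=look('wrist',{'notch1':.022,'plug1_c':.0385},'w26',1.5)
```

```text
tcp [0.528  0.1941 0.1424] yaw 87.16 tilt [ 2.e-04  1.e-04 -1.e+00] gap 0.0565 t 41.4667
shift tool mm [-120.2   41.    -7.6] rows>= 4
twist deg 87.16
[-0.68846014  0.07019486 -0.20581648]
notch1 [(0.94, array([251.2,  39. ]), array([0.5304, 0.3295]))]
plug1_c [(0.72, array([255.9, 139.3]), array([0.5303, 0.2429]))]
```

View pics/w26.png

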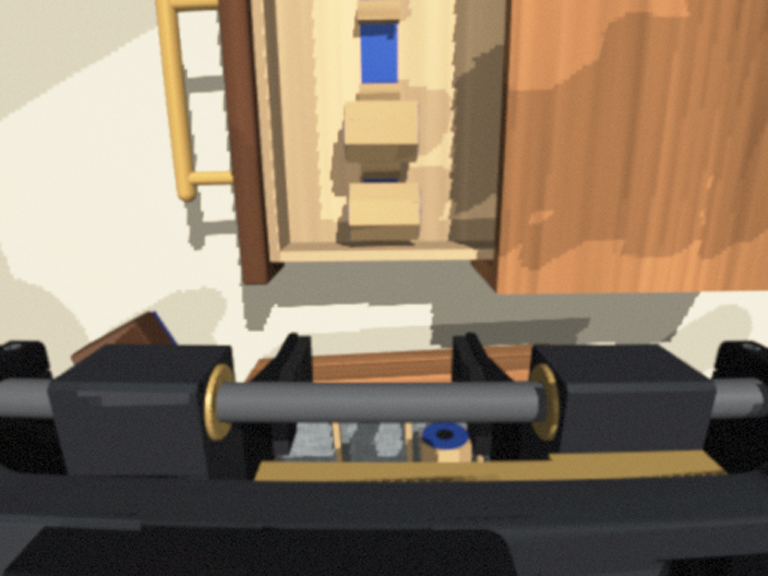

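Emit:
drive_tool([
  {"grip": 90,"x": -30,"y": 10,"z": -4,"twist": 0},
  {"grip": 90,"x": -30,"y": 10,"z": -4,"twist": 0},
  {"grip": 90,"x": -30,"y": 10,"z": 0,"twist": 0},
  {"grip": 90,"x": -30.2,"y": 11,"z": 0,"twist": 0},
  {"grip": 90,"x": 0,"y": 0,"z": 0,"twist": 7},
  {"grip": 90,"x": 0,"y": 0,"z": 0,"twist": 7},
  {"grip": 90,"x": 0,"y": 0,"z": 0,"twist": 7},
  {"grip": 90,"x": 0,"y": 0,"z": 0,"twist": 7},
  {"grip": 90,"x": 0,"y": 0,"z": 0,"twist": 7},
  {"grip": 90,"x": 0,"y": 0,"z": 0,"twist": 7},
  {"grip": 90,"x": 0,"y": 0,"z": 0,"twist": 7},
  {"grip": 90,"x": 0,"y": 0,"z": 0,"twist": 7},
  {"grip": 90,"x": 0,"y": 0,"z": 0,"twist": 7},
  {"grip": 90,"x": 0,"y": 0,"z": 0,"twist": 7},
  {"grip": 90,"x": 0,"y": 0,"z": 0,"twist": 7},
  {"grip": 90,"x": 0,"y": 0,"z": 0,"twist": 7},
  {"grip": 90,"x": 0,"y": 0,"z": 0,"twist": 3.2},
  {"grip": 90,"x": 0,"y": 0,"z": 0,"twist": 0},
])

```text
time_s: 43.12
tcp_pos: [0.5632, 0.0754, 0.149]
tool_rot: [-0.0, 1.0, 0.002, -0.001]
force: [-0.3, -0.2, 0.1]
finger_gap: 0.0564
```

Run:
```python
from h import *
plan(.563,.072,.0445,0)
look('wrist',{},'w27',1.5)
```

```text
tcp [0.5632 0.0754 0.149 ] yaw 0.24 tilt [-1.3e-03  3.0e-04 -1.0e+00] gap 0.0564 t 43.1167
shift tool mm [-1.000e-01  3.400e+00  1.045e+02] rows>= 3
twist deg 0.24
```

View pics/w27.png

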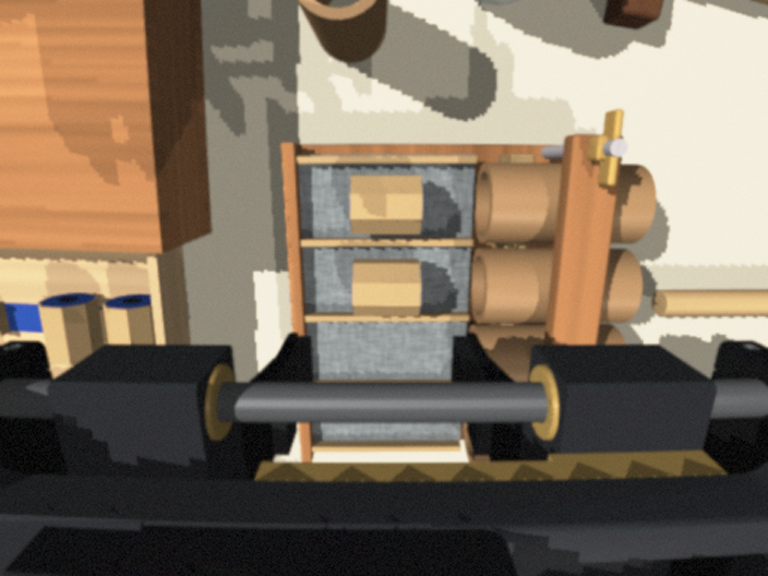

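Emit:
drive_tool([
  {"grip": 90,"x": 0,"y": 3.2,"z": 30,"twist": 0},
  {"grip": 90,"x": 0,"y": 0,"z": 30,"twist": 0},
  {"grip": 90,"x": 0,"y": 0,"z": 23,"twist": 0},
  {"grip": 90,"x": 0,"y": 0,"z": 14,"twist": 0},
  {"grip": 90,"x": 0,"y": 0,"z": 7,"twist": 0},
  {"grip": 90,"x": 0,"y": 0,"z": 0,"twist": 0},
  {"grip": 90,"x": 0,"y": 0,"z": 0,"twist": 0},
])

```text
time_s: 43.75
tcp_pos: [0.5637, 0.0711, 0.0458]
tool_rot: [-0.0, 1.0, 0.002, -0.0]
force: [0.0, 0.2, -0.4]
finger_gap: 0.0566
```

Emit:
drive_tool([
  {"grip": 255,"x": 0,"y": 0,"z": 0,"twist": 0},
  {"grip": 255,"x": 0,"y": 0,"z": 0,"twist": 0},
  {"grip": 255,"x": 0,"y": 0,"z": 0,"twist": 0},
  {"grip": 255,"x": 0,"y": 0,"z": 0,"twist": 0},
  {"grip": 255,"x": 0,"y": 0,"z": 0,"twist": 0},
  {"grip": 255,"x": 0,"y": 0,"z": 0,"twist": 0},
])

```text
time_s: 44.25
tcp_pos: [0.5641, 0.0707, 0.0469]
tool_rot: [-0.0, 1.0, 0.001, 0.001]
force: [-1.0, 0.6, 5.9]
finger_gap: 0.0395
```

Run:
```python
from h import *
plan(.5325,.282,.147,87.7); print(get_obs()['force'])
```

```text
tcp [0.5641 0.0707 0.0469] yaw 0.17 tilt [ 0.0019  0.     -1.    ] gap 0.0395 t 44.25
shift tool mm [ -30.8 -211.4 -100.2] rows>= 6
twist deg -87.53
[-0.97380488  0.61983709  5.93087513]
```

Emit:
drive_tool([
  {"grip": 255,"x": 0,"y": 0,"z": -10,"twist": 0},
  {"grip": 255,"x": 0,"y": 0,"z": -30,"twist": 0},
  {"grip": 255,"x": 0,"y": -5,"z": -40,"twist": 0},
  {"grip": 255,"x": -5,"y": -30,"z": -20,"twist": 0},
  {"grip": 255,"x": -8,"y": -38,"z": 0,"twist": 0},
  {"grip": 255,"x": -8,"y": -38,"z": 0,"twist": 0},
  {"grip": 255,"x": -8,"y": -38,"z": 0,"twist": 0},
  {"grip": 255,"x": -2,"y": -38,"z": 0,"twist": 0},
  {"grip": 255,"x": 0,"y": -25,"z": 0,"twist": -3.5},
  {"grip": 255,"x": 0,"y": 0,"z": 0,"twist": -7},
  {"grip": 255,"x": 0,"y": 0,"z": 0,"twist": -7},
  {"grip": 255,"x": 0,"y": 0,"z": 0,"twist": -7},
  {"grip": 255,"x": 0,"y": 0,"z": 0,"twist": -7},
  {"grip": 255,"x": 0,"y": 0,"z": 0,"twist": -7},
  {"grip": 255,"x": 0,"y": 0,"z": 0,"twist": -7},
  {"grip": 255,"x": 0,"y": 0,"z": 0,"twist": -7},
  {"grip": 255,"x": 0,"y": 0,"z": 0,"twist": -7},
  {"grip": 255,"x": 0,"y": 0,"z": 0,"twist": -7},
  {"grip": 255,"x": 0,"y": 0,"z": 0,"twist": -7},
  {"grip": 255,"x": 0,"y": 0,"z": 0,"twist": -7},
])

```text
time_s: 45.92
tcp_pos: [0.5314, 0.2823, 0.1461]
tool_rot: [-0.0, 0.76, 0.65, -0.0]
force: [0.2, 0.1, -0.6]
finger_gap: 0.0397
```

Emit:
drive_tool([
  {"grip": 255,"x": 0,"y": 0,"z": 0,"twist": -7},
  {"grip": 255,"x": 0,"y": 0,"z": 0,"twist": 0},
])

```text
time_s: 46.08
tcp_pos: [0.5314, 0.2823, 0.1461]
tool_rot: [-0.0, 0.721, 0.693, -0.0]
force: [0.6, 0.1, -0.3]
finger_gap: 0.0399
```

Run:
```python
from h import *
plan(.5327,.332,.04,87.7); print(get_obs()['force'])
c,im=look('wrist',{'notch1':.022},'w28',1.5)
```

```text
tcp [0.5314 0.2823 0.1461] yaw 87.79 tilt [-6.e-04 -3.e-04 -1.e+00] gap 0.0399 t 46.0833
shift tool mm [ 49.7  -0.5 106.1] rows>= 3
twist deg 0.09
[ 0.64578868  0.14912769 -0.25430975]
notch1 [(0.83, array([250.5, 136.4]), array([0.528 , 0.3321])), (0.69, array([255.5,  86.3]), array([0.5345, 0.3779])), (0.69, array([253. , 223.5]), array([0.5269, 0.2422])), (0.57, array([253.7, 182.5]), array([0.5293, 0.2863]))]
```

View pics/w28.png

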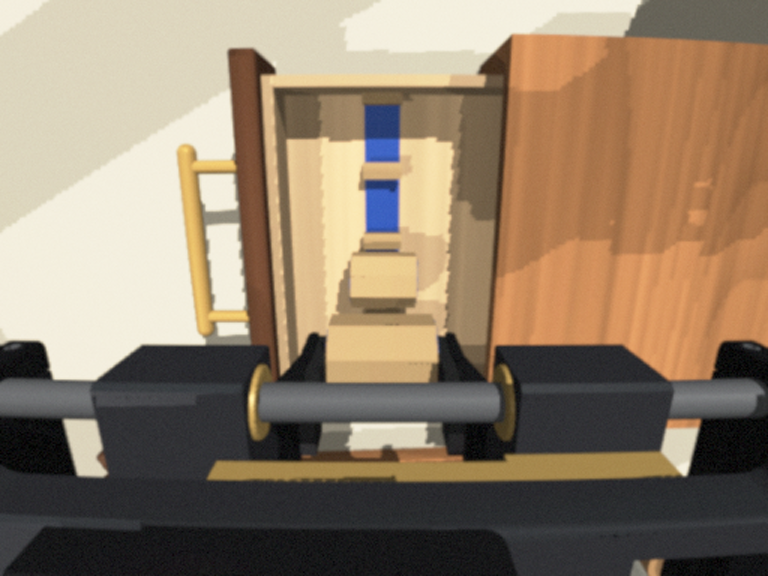

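Emit:
drive_tool([
  {"grip": 255,"x": 17,"y": -0.3,"z": 15,"twist": 0},
  {"grip": 255,"x": 17,"y": 0,"z": 15,"twist": 0},
  {"grip": 255,"x": 15.5,"y": 0,"z": 20,"twist": 0},
  {"grip": 255,"x": 0,"y": 0,"z": 20,"twist": 0},
  {"grip": 255,"x": 0,"y": 0,"z": 15,"twist": 0},
  {"grip": 255,"x": 0,"y": 0,"z": 10,"twist": 0},
  {"grip": 255,"x": 0,"y": 0,"z": 8,"twist": 0},
  {"grip": 255,"x": 0,"y": 0,"z": 4,"twist": 0},
  {"grip": 255,"x": 0,"y": 0,"z": 0,"twist": 0},
  {"grip": 255,"x": 0,"y": 0,"z": 0,"twist": 0},
])

```text
time_s: 47.02
tcp_pos: [0.534, 0.332, 0.0394]
tool_rot: [0.0, 0.722, 0.692, 0.0]
force: [0.3, 0.4, 0.1]
finger_gap: 0.04
```

Emit:
drive_tool([
  {"grip": 255,"x": 0,"y": -0.5,"z": 2,"twist": 0},
  {"grip": 255,"x": 0,"y": 0,"z": 1.5,"twist": 0},
  {"grip": 255,"x": 0,"y": 0,"z": 0.5,"twist": 0},
  {"grip": 255,"x": 0,"y": 0,"z": 0,"twist": 0},
])

```text
time_s: 47.35
tcp_pos: [0.5332, 0.3321, 0.0352]
tool_rot: [0.0, 0.721, 0.693, 0.0]
force: [0.1, -0.4, 0.5]
finger_gap: 0.04
```

Emit:
drive_tool([
  {"grip": 255,"x": 0,"y": 0,"z": 1,"twist": 0},
  {"grip": 255,"x": 0,"y": 0,"z": 0,"twist": 0},
  {"grip": 255,"x": 0,"y": 0,"z": 0,"twist": 0},
])

```text
time_s: 47.6
tcp_pos: [0.5336, 0.3321, 0.0351]
tool_rot: [0.0, 0.721, 0.693, 0.001]
force: [-1.4, -1.3, 5.0]
finger_gap: 0.0402
```

Emit:
drive_tool([
  {"grip": 90,"x": 0,"y": 0,"z": 0,"twist": 0},
  {"grip": 90,"x": 0,"y": 0,"z": 0,"twist": 0},
  {"grip": 90,"x": 0,"y": 0,"z": 0,"twist": 0},
  {"grip": 90,"x": 0,"y": 0,"z": 0,"twist": 0},
  {"grip": 90,"x": 0,"y": 0,"z": 0,"twist": 0},
  {"grip": 90,"x": 0,"y": 0,"z": -15,"twist": 0},
  {"grip": 90,"x": 0,"y": 0,"z": -30,"twist": 0},
  {"grip": 90,"x": -20,"y": 0,"z": -35,"twist": 0},
  {"grip": 90,"x": -35,"y": 0,"z": -30,"twist": 0},
  {"grip": 90,"x": -40,"y": 0,"z": 0,"twist": 0},
  {"grip": 90,"x": -40,"y": 0,"z": 0,"twist": 0},
  {"grip": 90,"x": 0,"y": 0,"z": 0,"twist": 0},
  {"grip": 90,"x": 0,"y": 0,"z": 0,"twist": 0},
])

```text
time_s: 48.68
tcp_pos: [0.5276, 0.1986, 0.1412]
tool_rot: [-0.0, 0.723, 0.691, -0.0]
force: [0.1, 0.7, -0.7]
finger_gap: 0.0563
```

Run:
```python
from h import *
plan(.612,.072,.15,0); print(get_obs()['force'])
c,im=look('wrist',{'notch1':.022,'plug1_c':.0385},'w29',1.5)
```

```text
tcp [0.5276 0.1986 0.1412] yaw 87.44 tilt [-4.e-04  1.e-04 -1.e+00] gap 0.0563 t 48.6833
shift tool mm [-122.7   89.9   -8.8] rows>= 4
twist deg 87.44
[ 0.05078653  0.7046789  -0.65741493]
notch1 [(0.59, array([272.4, 305.6]), array([0.5404, 0.0598]))]
plug1_c [(0.64, array([255.4, 145.8]), array([0.529 , 0.2418])), (0.33, array([253.3,  33.3]), array([0.5313, 0.3345]))]
```

View pics/w29.png

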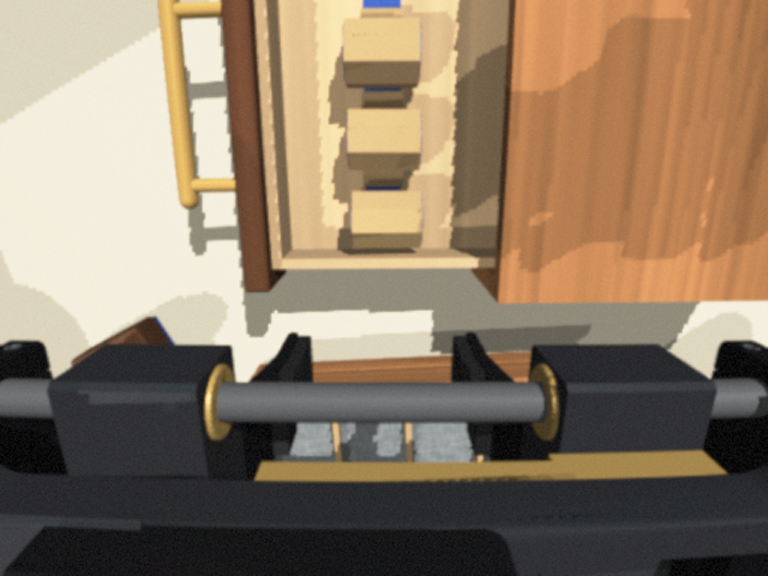

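Emit:
drive_tool([
  {"grip": 90,"x": -25,"y": 18,"z": -4,"twist": 0},
  {"grip": 90,"x": -25,"y": 18,"z": -4,"twist": 0},
  {"grip": 90,"x": -25,"y": 18,"z": 0,"twist": 0},
  {"grip": 90,"x": -25,"y": 18,"z": 0,"twist": 0},
  {"grip": 90,"x": -24,"y": 18,"z": 0,"twist": 0},
  {"grip": 90,"x": 0,"y": 0,"z": 0,"twist": 7},
  {"grip": 90,"x": 0,"y": 0,"z": 0,"twist": 7},
  {"grip": 90,"x": 0,"y": 0,"z": 0,"twist": 7},
  {"grip": 90,"x": 0,"y": 0,"z": 0,"twist": 7},
  {"grip": 90,"x": 0,"y": 0,"z": 0,"twist": 7},
  {"grip": 90,"x": 0,"y": 0,"z": 0,"twist": 7},
  {"grip": 90,"x": 0,"y": 0,"z": 0,"twist": 7},
  {"grip": 90,"x": 0,"y": 0,"z": 0,"twist": 7},
  {"grip": 90,"x": 0,"y": 0,"z": 0,"twist": 7},
  {"grip": 90,"x": 0,"y": 0,"z": 0,"twist": 7},
  {"grip": 90,"x": 0,"y": 0,"z": 0,"twist": 7},
  {"grip": 90,"x": 0,"y": 0,"z": 0,"twist": 7},
  {"grip": 90,"x": 0,"y": 0,"z": 0,"twist": 3.4},
  {"grip": 90,"x": 0,"y": 0,"z": 0,"twist": 0},
])

```text
time_s: 50.42
tcp_pos: [0.6126, 0.0748, 0.1485]
tool_rot: [-0.0, 1.0, 0.003, -0.0]
force: [1.0, -0.4, -0.4]
finger_gap: 0.0563
```

Run:
```python
from h import *
plan(.612,.072,.0445,0)
look('wrist',{},'w30',1.5)
```

```text
tcp [0.6126 0.0748 0.1485] yaw 0.36 tilt [-4.e-04  3.e-04 -1.e+00] gap 0.0563 t 50.4167
shift tool mm [ -0.6   2.8 104. ] rows>= 3
twist deg 0.36
```

View pics/w30.png

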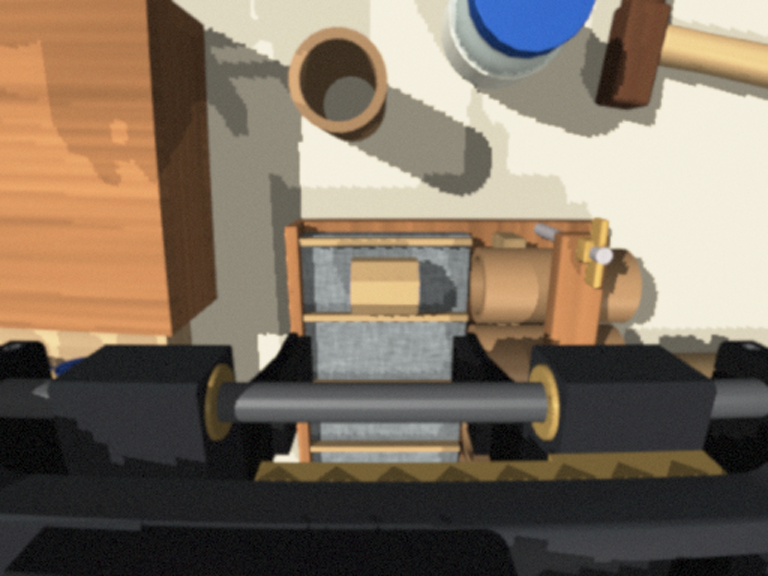

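Emit:
drive_tool([
  {"grip": 90,"x": -0.5,"y": 2.6,"z": 30,"twist": 0},
  {"grip": 90,"x": 0,"y": 0,"z": 30,"twist": 0},
  {"grip": 90,"x": 0,"y": 0,"z": 23,"twist": 0},
  {"grip": 90,"x": 0,"y": 0,"z": 13.5,"twist": 0},
  {"grip": 90,"x": 0,"y": 0,"z": 7,"twist": 0},
  {"grip": 90,"x": 0,"y": 0,"z": 0,"twist": 0},
  {"grip": 90,"x": 0,"y": 0,"z": 0,"twist": 0},
])

```text
time_s: 51.05
tcp_pos: [0.6124, 0.0709, 0.0455]
tool_rot: [-0.0, 1.0, 0.003, 0.0]
force: [-0.3, 0.4, 1.6]
finger_gap: 0.0564
```

Emit:
drive_tool([
  {"grip": 255,"x": 0,"y": 0,"z": 0,"twist": 0},
  {"grip": 255,"x": 0,"y": 0,"z": 0,"twist": 0},
  {"grip": 255,"x": 0,"y": 0,"z": 0,"twist": 0},
  {"grip": 255,"x": 0,"y": 0,"z": 0,"twist": 0},
  {"grip": 255,"x": 0,"y": 0,"z": 0,"twist": 0},
  {"grip": 255,"x": 0,"y": 0,"z": 0,"twist": 0},
])

```text
time_s: 51.55
tcp_pos: [0.6127, 0.0704, 0.0466]
tool_rot: [-0.0, 1.0, 0.002, 0.001]
force: [-0.4, 0.7, 6.4]
finger_gap: 0.0399
```

Run:
```python
from h import *
plan(.5345,.326,.15,87.7); print(get_obs()['force'])
```

```text
tcp [0.6127 0.0704 0.0466] yaw 0.27 tilt [ 1.9e-03  1.0e-04 -1.0e+00] gap 0.0399 t 51.55
shift tool mm [ -76.8 -255.9 -103.6] rows>= 8
twist deg -87.43
[-0.37102236  0.73495741  6.35937563]
```

Emit:
drive_tool([
  {"grip": 255,"x": 0,"y": 0,"z": -10,"twist": 0},
  {"grip": 255,"x": 0,"y": 0,"z": -30,"twist": 0},
  {"grip": 255,"x": 0,"y": -5,"z": -40,"twist": 0},
  {"grip": 255,"x": -7,"y": -26,"z": -24,"twist": 0},
  {"grip": 255,"x": -10,"y": -32,"z": 0,"twist": 0},
  {"grip": 255,"x": -10,"y": -32,"z": 0,"twist": 0},
  {"grip": 255,"x": -10,"y": -32,"z": 0,"twist": 0},
  {"grip": 255,"x": -10,"y": -32,"z": 0,"twist": 0},
  {"grip": 255,"x": -10,"y": -32,"z": 0,"twist": 0},
  {"grip": 255,"x": -10,"y": -32,"z": 0,"twist": 0},
  {"grip": 255,"x": -10,"y": -32,"z": 0,"twist": -3.4},
  {"grip": 255,"x": 0,"y": 0,"z": 0,"twist": 0},
])

```text
time_s: 52.55
tcp_pos: [0.531, 0.3304, 0.1498]
tool_rot: [-0.001, 0.999, 0.036, -0.0]
force: [0.5, -0.7, -0.9]
finger_gap: 0.0397
```

Emit:
drive_tool([
  {"grip": 255,"x": 0,"y": 0,"z": 0,"twist": -7},
  {"grip": 255,"x": 0,"y": 0,"z": 0,"twist": -7},
  {"grip": 255,"x": 0,"y": 0,"z": 0,"twist": -7},
  {"grip": 255,"x": 0,"y": 0,"z": 0,"twist": -7},
  {"grip": 255,"x": 0,"y": 0,"z": 0,"twist": -7},
  {"grip": 255,"x": 0,"y": 0,"z": 0,"twist": -7},
  {"grip": 255,"x": 0,"y": 0,"z": 0,"twist": -7},
  {"grip": 255,"x": 0,"y": 0,"z": 0,"twist": -7},
  {"grip": 255,"x": 0,"y": 0,"z": 0,"twist": -7},
  {"grip": 255,"x": 0,"y": 0,"z": 0,"twist": -7},
  {"grip": 255,"x": 0,"y": 0,"z": 0,"twist": -7},
  {"grip": 255,"x": 0,"y": 0,"z": 0,"twist": -7},
  {"grip": 255,"x": 0,"y": 0,"z": 0,"twist": 0},
  {"grip": 255,"x": 0,"y": 0,"z": 0,"twist": 0},
])

```text
time_s: 53.72
tcp_pos: [0.5338, 0.3246, 0.1496]
tool_rot: [0.0, 0.723, 0.691, -0.0]
force: [1.0, 0.9, -0.5]
finger_gap: 0.04
```

Run:
```python
from h import *
plan(.5345,.3765,.04,87.7); print(get_obs()['force'])
c,im=look('wrist',{'notch1':.022},'w31',1.5)
```

```text
tcp [0.5338 0.3246 0.1496] yaw 87.47 tilt [-2.e-04 -3.e-04 -1.e+00] gap 0.04 t 53.7167
shift tool mm [ 52.   -1.5 109.6] rows>= 4
twist deg -0.23
[ 0.96075192  0.88468464 -0.46229236]
notch1 [(0.67, array([254.4, 221.9]), array([0.5305, 0.2847])), (0.64, array([258. , 136.1]), array([0.538, 0.374]))]
```

View pics/w31.png

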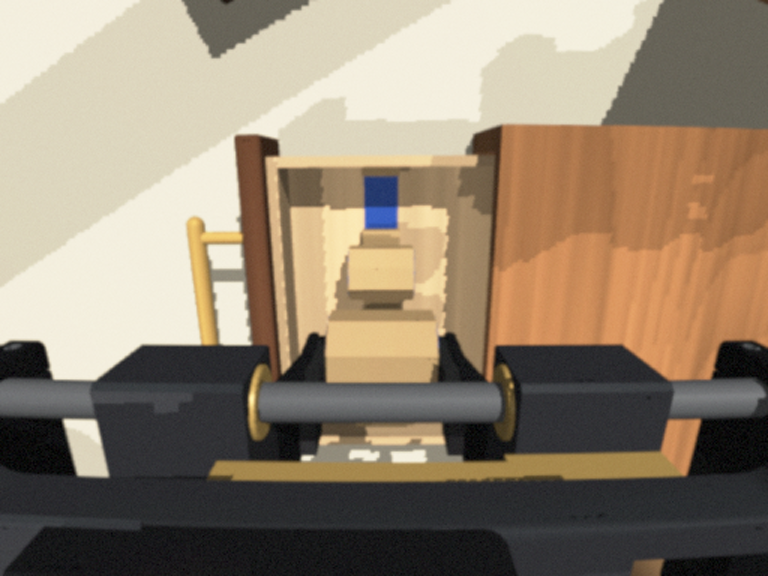

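Emit:
drive_tool([
  {"grip": 255,"x": 17,"y": -0.5,"z": 15,"twist": 0},
  {"grip": 255,"x": 17,"y": -0.5,"z": 15,"twist": 0},
  {"grip": 255,"x": 17,"y": 0,"z": 20,"twist": 0},
  {"grip": 255,"x": 0,"y": 0,"z": 20,"twist": 0},
  {"grip": 255,"x": 0,"y": 0,"z": 18,"twist": 0},
  {"grip": 255,"x": 0,"y": 0,"z": 10,"twist": 0},
  {"grip": 255,"x": 0,"y": 0,"z": 8,"twist": 0},
  {"grip": 255,"x": 0,"y": 0,"z": 4,"twist": 0},
  {"grip": 255,"x": 0,"y": 0,"z": 0,"twist": 0},
  {"grip": 255,"x": 0,"y": 0,"z": 0,"twist": 0},
])

```text
time_s: 54.65
tcp_pos: [0.5355, 0.376, 0.0402]
tool_rot: [0.0, 0.722, 0.692, 0.001]
force: [0.4, -0.7, -1.1]
finger_gap: 0.0397
```

Emit:
drive_tool([
  {"grip": 255,"x": 0,"y": 0,"z": 2,"twist": 0},
  {"grip": 255,"x": 0,"y": 0,"z": 1.5,"twist": 0},
  {"grip": 255,"x": 0,"y": 0,"z": 0.8,"twist": 0},
  {"grip": 255,"x": 0,"y": 0,"z": 0,"twist": 0},
])

```text
time_s: 54.98
tcp_pos: [0.5356, 0.376, 0.0363]
tool_rot: [0.0, 0.721, 0.693, 0.001]
force: [-0.3, -1.5, 3.0]
finger_gap: 0.04
```

Emit:
drive_tool([
  {"grip": 255,"x": 0,"y": 0,"z": 1,"twist": 0},
  {"grip": 255,"x": 0,"y": 0,"z": 0,"twist": 0},
  {"grip": 255,"x": 0,"y": 0,"z": 0,"twist": 0},
])

```text
time_s: 55.23
tcp_pos: [0.5359, 0.376, 0.0361]
tool_rot: [0.001, 0.721, 0.693, 0.001]
force: [-0.4, -2.8, 7.9]
finger_gap: 0.0396
```

Emit:
drive_tool([
  {"grip": 255,"x": -1.2,"y": 0,"z": 0,"twist": 0},
  {"grip": 255,"x": 0,"y": 0,"z": 0,"twist": 0},
  {"grip": 255,"x": 0,"y": 0,"z": 0,"twist": 0},
])

```text
time_s: 55.48
tcp_pos: [0.5357, 0.3748, 0.0351]
tool_rot: [0.0, 0.721, 0.693, 0.001]
force: [-0.3, -1.2, 5.9]
finger_gap: 0.0403
```

Sank 1 mm as predicted. Release.

Emit:
drive_tool([
  {"grip": 90,"x": 0,"y": 0,"z": 0,"twist": 0},
  {"grip": 90,"x": 0,"y": 0,"z": 0,"twist": 0},
  {"grip": 90,"x": 0,"y": 0,"z": 0,"twist": 0},
  {"grip": 90,"x": 0,"y": 0,"z": 0,"twist": 0},
  {"grip": 90,"x": 0,"y": 0,"z": 0,"twist": 0},
  {"grip": 90,"x": 0,"y": 0,"z": -15,"twist": 0},
  {"grip": 90,"x": 0,"y": 0,"z": -30,"twist": 0},
  {"grip": 90,"x": -20,"y": 0,"z": -35,"twist": 0},
  {"grip": 90,"x": -35,"y": 0,"z": -35,"twist": 0},
  {"grip": 90,"x": -35,"y": 0,"z": -35,"twist": 0},
  {"grip": 90,"x": -20,"y": 0,"z": 0,"twist": 0},
  {"grip": 90,"x": 0,"y": 0,"z": 0,"twist": 0},
  {"grip": 90,"x": 0,"y": 0,"z": 0,"twist": 0},
])

```text
time_s: 56.57
tcp_pos: [0.5308, 0.2753, 0.1735]
tool_rot: [-0.0, 0.722, 0.692, 0.0]
force: [-0.2, 1.1, -1.1]
finger_gap: 0.0562
```

Run:
```python
from h import *
plan(.37,.31,.1,87.7); print(get_obs()['force'])
c,im=look('wrist',{'notch1':.022,'plug1_c':.0385,'store_drawer0_handle':.042},'w32',1.5)
save(im,'w32c',4,(150,0,350,180))
look('side',{},'s32',5,(200,200,320,300))
```

```text
tcp [0.5308 0.2753 0.1735] yaw 87.55 tilt [ 1.e-04  5.e-04 -1.e+00] gap 0.0562 t 56.5667
shift tool mm [  27.8 -162.1   73.5] rows>= 5
twist deg -0.15
[-0.20327218  1.0660438  -1.11094213]
notch1 [(0.91, array([254.2, 208.6]), array([0.5277, 0.2422])), (0.8, array([253.4, 171.7]), array([0.5287, 0.2847])), (0.66, array([257.1, 216.3]), array([0.5306, 0.2328]))]
plug1_c [(0.67, array([257.8, 215.3]), array([0.5315, 0.2401]))]
store_drawer0_handle [(0.97, array([140.8, 152.9]), array([0.416 , 0.3132])), (0.64, array([251. , 207.5]), array([0.5247, 0.2505]))]
```

View pics/w32c.png

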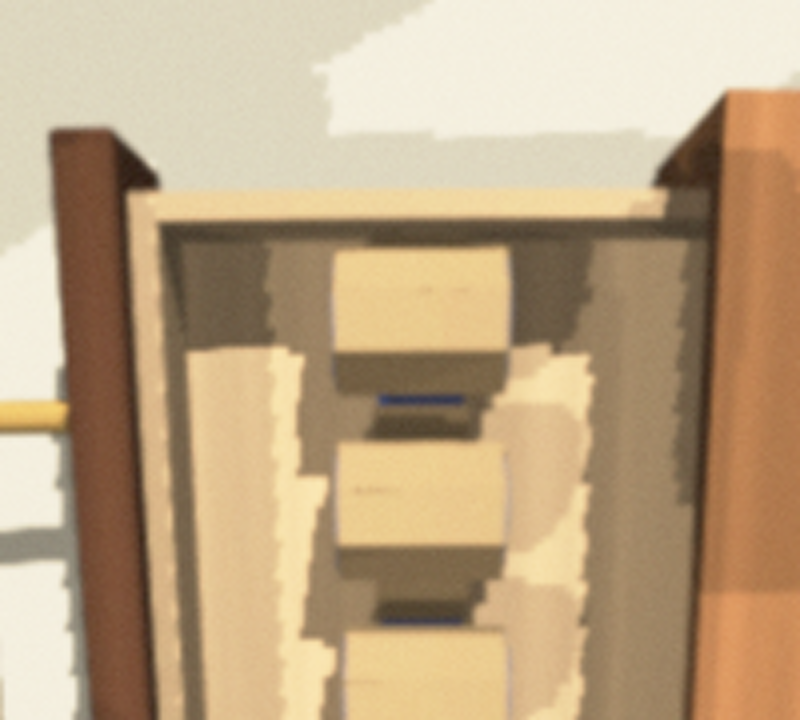

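View pics/s32.png

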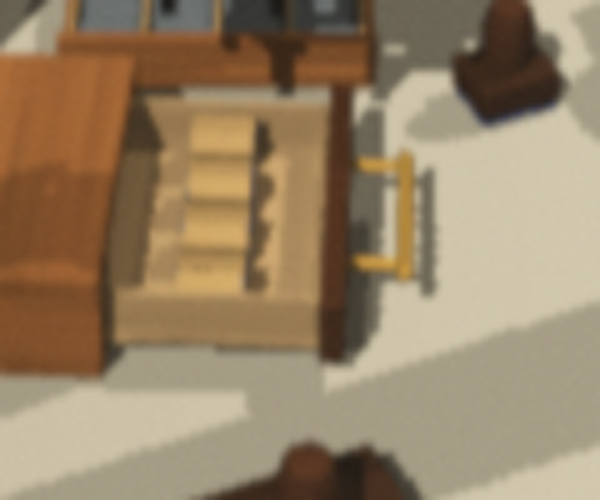

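Emit:
drive_tool([
  {"grip": 255,"x": 6,"y": -33,"z": 0,"twist": 0},
  {"grip": 255,"x": 6,"y": -33,"z": 0,"twist": 0},
  {"grip": 255,"x": 6,"y": -33,"z": 0,"twist": 0},
  {"grip": 255,"x": 6,"y": -33,"z": 0,"twist": 0},
  {"grip": 255,"x": 6,"y": -33,"z": 0,"twist": 0},
  {"grip": 255,"x": 0,"y": 0,"z": 0,"twist": 0},
  {"grip": 255,"x": 0,"y": 0,"z": 0,"twist": 0},
])

```text
time_s: 57.4
tcp_pos: [0.365, 0.3134, 0.1727]
tool_rot: [-0.0, 0.72, 0.694, -0.001]
force: [1.0, 0.4, 0.9]
finger_gap: 0.0177
```

Run:
```python
from h import *
plan(.37,.311,.032,87.7); print(get_obs()['force'])
c,im=look('wrist',{'store_drawer0_handle':.042},'w33',1.5)
```

```text
tcp [0.365  0.3134 0.1727] yaw 87.89 tilt [-1.5e-03 -8.0e-04 -1.0e+00] gap 0.0177 t 57.4
shift tool mm [ -2.1   5.3 140.7] rows>= 4
twist deg 0.19
[1.03907604 0.37110795 0.85598081]
store_drawer0_handle [(0.94, array([306.5, 179.7]), array([0.417 , 0.3167]))]
```

View pics/w33.png

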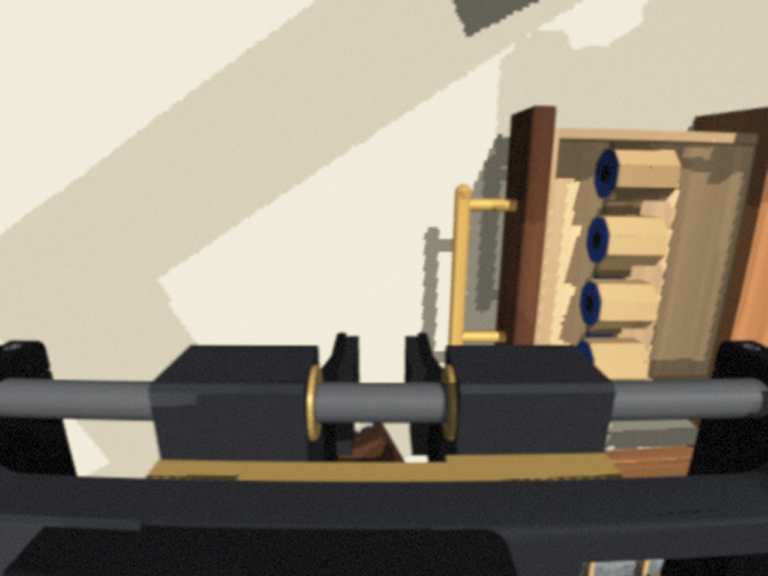

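Emit:
drive_tool([
  {"grip": 255,"x": -1,"y": 4,"z": 35,"twist": 0},
  {"grip": 255,"x": 0,"y": 0,"z": 35,"twist": 0},
  {"grip": 255,"x": 0,"y": 0,"z": 35,"twist": 0},
  {"grip": 255,"x": 0,"y": 0,"z": 25,"twist": 0},
  {"grip": 255,"x": 0,"y": 0,"z": 10,"twist": 0},
  {"grip": 255,"x": 0,"y": 0,"z": 0,"twist": 0},
  {"grip": 255,"x": 0,"y": 0,"z": 0,"twist": 0},
])

```text
time_s: 58.08
tcp_pos: [0.3723, 0.3116, 0.033]
tool_rot: [0.0, 0.722, 0.692, 0.0]
force: [-0.3, -1.2, 0.5]
finger_gap: 0.0003
```

Emit:
drive_tool([
  {"grip": 255,"x": 0,"y": 8,"z": 0,"twist": 0},
  {"grip": 255,"x": 0,"y": 8,"z": 0,"twist": 0},
  {"grip": 255,"x": 0,"y": 6,"z": 0,"twist": 0},
  {"grip": 255,"x": 0,"y": 6,"z": 0,"twist": 0},
  {"grip": 255,"x": 0,"y": 6,"z": 0,"twist": 0},
  {"grip": 255,"x": 0,"y": 6,"z": 0,"twist": 0},
])

```text
time_s: 58.58
tcp_pos: [0.4115, 0.3098, 0.0336]
tool_rot: [-0.0, 0.721, 0.693, -0.0]
force: [-0.8, 0.1, 0.4]
finger_gap: 0.0003
```

Run:
```python
from h import *
plan(.37,.311,.032,87.7); print(get_obs()['force'])
c,im=look('wrist',{'store_drawer0_handle':.042},'w34',1.5)
```

```text
tcp [0.4115 0.3098 0.0336] yaw 87.66 tilt [-2.e-04  1.e-04 -1.e+00] gap 0.0003 t 58.5833
shift tool mm [ -0.5 -41.5   1.6] rows>= 2
twist deg -0.04
[-0.8010129   0.10161504  0.36460176]
store_drawer0_handle [(0.56, array([280.1, 235.2]), array([0.4248, 0.3153]))]
```

View pics/w34.png

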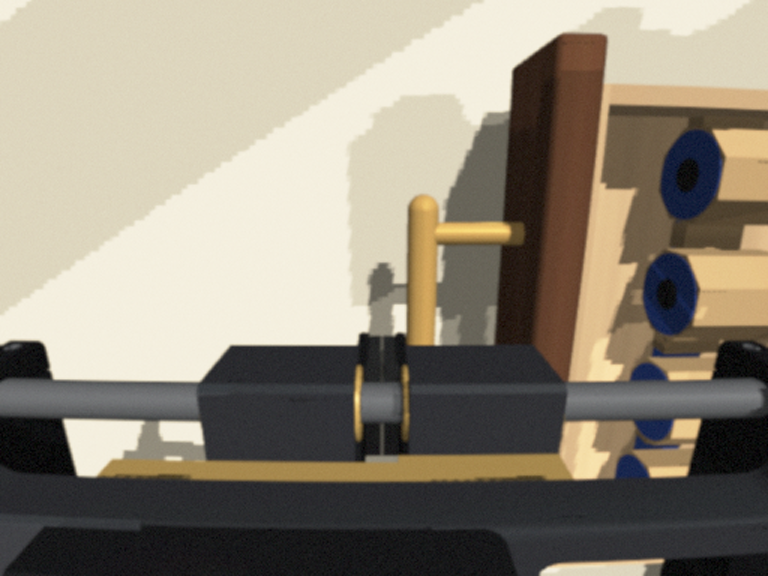

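Emit:
drive_tool([
  {"grip": 255,"x": 0,"y": 2,"z": 0,"twist": 0},
  {"grip": 255,"x": 0,"y": 3,"z": 0,"twist": 0},
  {"grip": 255,"x": 0,"y": 4,"z": 0,"twist": 0},
  {"grip": 255,"x": 0,"y": 5,"z": 0,"twist": 0},
  {"grip": 255,"x": 0,"y": 6,"z": 0,"twist": 0},
  {"grip": 255,"x": 0,"y": 6,"z": 0,"twist": 0},
  {"grip": 255,"x": 0,"y": 6,"z": 0,"twist": 0},
  {"grip": 255,"x": 0,"y": 6,"z": 0,"twist": 0},
  {"grip": 255,"x": 0,"y": 6,"z": 0,"twist": 0},
  {"grip": 255,"x": 0,"y": 6,"z": 0,"twist": 0},
  {"grip": 255,"x": 0,"y": 6,"z": 0,"twist": 0},
  {"grip": 255,"x": 0,"y": 6,"z": 0,"twist": 0},
  {"grip": 255,"x": 0,"y": 6,"z": 0,"twist": 0},
  {"grip": 255,"x": 0,"y": 6,"z": 0,"twist": 0},
  {"grip": 255,"x": 0,"y": 6,"z": 0,"twist": 0},
  {"grip": 255,"x": 0,"y": 6,"z": 0,"twist": 0},
  {"grip": 255,"x": 0,"y": 5,"z": 0,"twist": 0},
  {"grip": 255,"x": 0,"y": 4,"z": 0,"twist": 0},
  {"grip": 255,"x": 0,"y": 3,"z": 0,"twist": 0},
  {"grip": 255,"x": 0,"y": 2,"z": 0,"twist": 0},
])

```text
time_s: 60.35
tcp_pos: [0.5116, 0.3059, 0.0332]
tool_rot: [0.0, 0.721, 0.693, 0.0]
force: [-1.4, 0.3, 0.1]
finger_gap: 0.0005
```

Run:
```python
from h import *
plan(.37,.311,.032,87.7); print(get_obs()['force'])
c,im=look('side',{'store_drawer0_handle':.042},'s35',5,(180,190,300,310))
```

```text
tcp [0.5116 0.3059 0.0332] yaw 87.66 tilt [ 6.e-04  3.e-04 -1.e+00] gap 0.0005 t 60.35
shift tool mm [  -0.7 -141.7    1.1] rows>= 4
twist deg -0.04
[-1.41824915  0.2867369   0.13191411]
store_drawer0_handle [(0.61, array([244.2, 239.1]), array([0.5334, 0.301 ])), (0.42, array([243.4, 202.3]), array([0.5427, 0.1033]))]
```

View pics/s35.png

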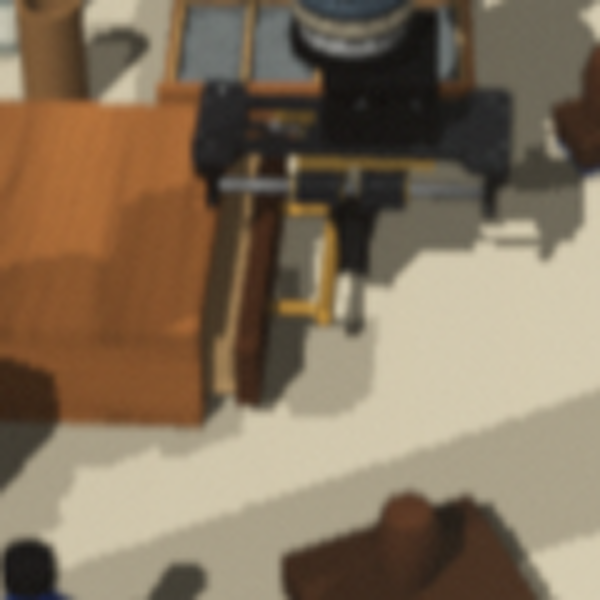

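Emit:
drive_tool([
  {"grip": 255,"x": 0,"y": 2,"z": 0,"twist": 0},
  {"grip": 255,"x": 0,"y": 3,"z": 0,"twist": 0},
  {"grip": 255,"x": 0,"y": 4,"z": 0,"twist": 0},
  {"grip": 255,"x": 0,"y": 4,"z": 0,"twist": 0},
  {"grip": 255,"x": 0,"y": 3,"z": 0,"twist": 0},
  {"grip": 255,"x": 0,"y": 3,"z": 0,"twist": 0},
  {"grip": 255,"x": 0,"y": 2,"z": 0,"twist": 0},
  {"grip": 255,"x": 0,"y": 2,"z": 0,"twist": 0},
  {"grip": 255,"x": 0,"y": 1,"z": 0,"twist": 0},
  {"grip": 255,"x": 0,"y": 1,"z": 0,"twist": 0},
])

```text
time_s: 61.28
tcp_pos: [0.5309, 0.3049, 0.033]
tool_rot: [-0.003, 0.722, 0.692, -0.004]
force: [-11.1, 2.9, 8.5]
finger_gap: 0.0004
```

Emit:
drive_tool([
  {"grip": 255,"x": 0,"y": 1,"z": 0,"twist": 0},
  {"grip": 255,"x": 0,"y": 1.5,"z": 0,"twist": 0},
  {"grip": 255,"x": 0,"y": 1.5,"z": 0,"twist": 0},
])

```text
time_s: 61.53
tcp_pos: [0.531, 0.3048, 0.0329]
tool_rot: [-0.006, 0.722, 0.692, -0.007]
force: [-17.1, 4.6, 14.9]
finger_gap: 0.0007
```

Emit:
drive_tool([
  {"grip": 255,"x": 0,"y": -3,"z": 0,"twist": 0},
  {"grip": 255,"x": 0,"y": -10,"z": 0,"twist": 0},
  {"grip": 255,"x": 0,"y": -15,"z": 0,"twist": 0},
  {"grip": 255,"x": 0,"y": -25,"z": 0,"twist": 0},
  {"grip": 255,"x": 0,"y": -25,"z": 0,"twist": 0},
  {"grip": 255,"x": 0,"y": 0,"z": -30,"twist": 0},
  {"grip": 255,"x": 0,"y": 0,"z": -40,"twist": 0},
  {"grip": 255,"x": 0,"y": 0,"z": -40,"twist": 0},
  {"grip": 255,"x": 0,"y": 0,"z": -30,"twist": 0},
  {"grip": 255,"x": 0,"y": 0,"z": 0,"twist": 0},
])

```text
time_s: 62.37
tcp_pos: [0.4672, 0.3097, 0.1799]
tool_rot: [0.003, 0.721, 0.693, 0.007]
force: [1.1, 0.3, -0.1]
finger_gap: 0.0004
```

Run:
```python
from h import *
plan(.37,.311,.032,87.7); print(get_obs()['force'])
c,im=look('wrist',{'store_drawer0_handle':.042},'w36',1.5)
c,im=look('side',{'store_drawer0_handle':.042},'s36',5,(180,190,300,310))
c,im=look('scene',{'store_drawer0_handle':.042,'dowel_grip':.017,'dowel_tip':.01},'sc36',1.5)
```

```text
tcp [0.4672 0.3097 0.1799] yaw 87.69 tilt [ 0.0153  0.0056 -0.9999] gap 0.0004 t 62.3667
shift tool mm [ -3.5 -99.4 146.4] rows>= 5
twist deg -0.01
[ 1.0677724   0.34724322 -0.08766901]
store_drawer0_handle [(0.96, array([326.9, 183.7]), array([0.5447, 0.3064]))]
store_drawer0_handle [(0.57, array([234.4, 241.9]), array([0.5634, 0.3149]))]
store_drawer0_handle [(0.53, array([313.1, 157.4]), array([0.5551, 0.2963]))]
dowel_grip [(0.92, array([192.6, 262.5]), array([ 0.5474, -0.3062])), (0.75, array([119. , 223.3]), array([ 0.2526, -0.3775])), (0.64, array([113.4, 288.6]), array([ 0.4403, -0.5268])), (0.25, array([260.4, 285.1]), array([ 0.7546, -0.2169]))]
dowel_tip [(0.9, array([ 66.2, 250.4]), array([ 0.212 , -0.5538])), (0.87, array([232.4, 226.3]), array([ 0.5382, -0.1206])), (0.52, array([272.3, 189.2]), array([0.529 , 0.0941]))]
```

View pics/w36.png

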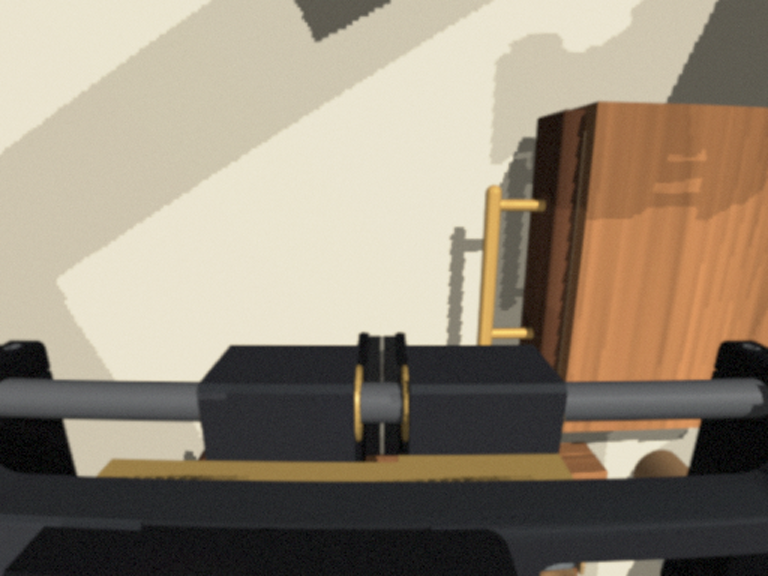

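View pics/s36.png

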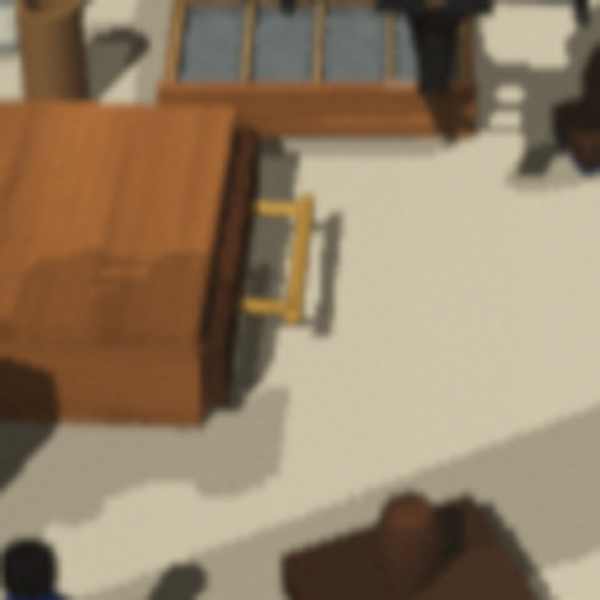

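View pics/sc36.png

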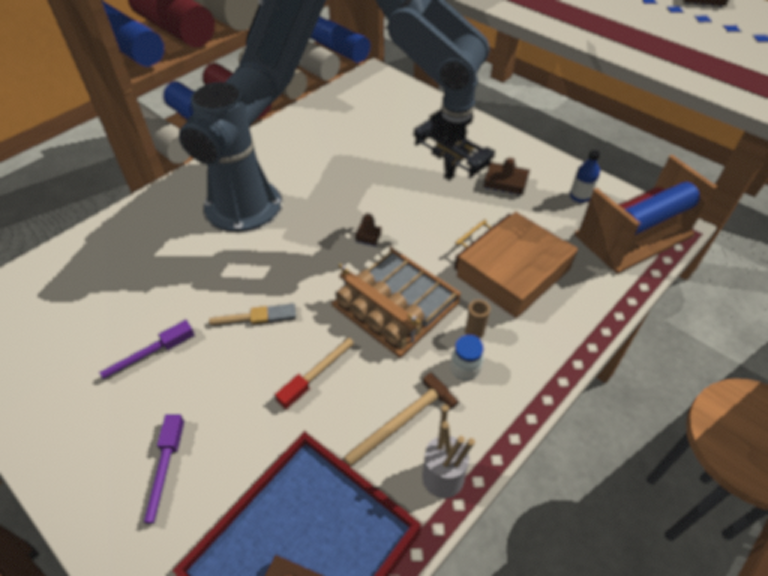

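Run:
```python
from h import *
plan(.53,.26,.2,87.7)
```

```text
tcp [0.4613 0.3073 0.1715] yaw 87.66 tilt [-0.0028 -0.0013 -1.    ] gap 0.0 t 62.7667
shift tool mm [-44.5  70.5 -28.6] rows>= 3
twist deg -0.04
```

Emit:
drive_tool([
  {"grip": 255,"x": -12,"y": 20,"z": -5,"twist": 0},
  {"grip": 255,"x": -12,"y": 25,"z": -5,"twist": 0},
  {"grip": 255,"x": -12,"y": 25,"z": -5,"twist": 0},
  {"grip": 255,"x": -12,"y": 25,"z": -5,"twist": 0},
  {"grip": 255,"x": 0,"y": 0,"z": 0,"twist": 0},
  {"grip": 255,"x": 0,"y": 0,"z": 0,"twist": 0},
  {"grip": 255,"x": 0,"y": 0,"z": 0,"twist": 0},
])

```text
time_s: 63.35
tcp_pos: [0.5538, 0.2558, 0.1918]
tool_rot: [-0.001, 0.721, 0.692, -0.001]
force: [-0.4, 0.3, 0.3]
finger_gap: 0.0006
```

Run:
```python
from h import *
plan(.53,.26,.2,87.7)
c,im=look('wrist',{'store_drawer0_handle':.042},'w37',1.5)
save(im,'w37c',4,(150,40,340,190))
```

```text
tcp [0.5538 0.2558 0.1918] yaw 87.65 tilt [-3.4e-03 -5.0e-04 -1.0e+00] gap 0.0006 t 63.35
shift tool mm [  3.2 -23.9  -8.1] rows>= 1
twist deg -0.05
store_drawer0_handle [(0.91, array([244.2, 129.3]), array([0.5434, 0.3109]))]
```

View pics/w37c.png

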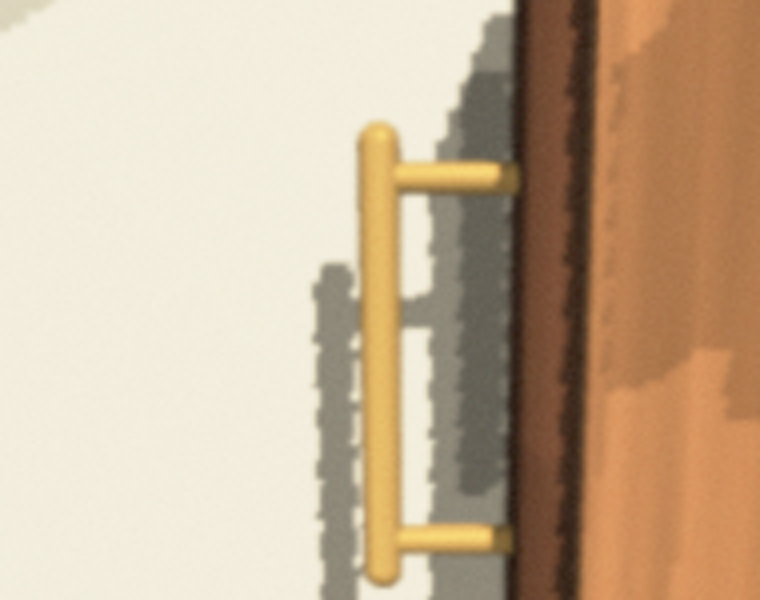

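Run:
```python
from h import *
o=get_obs(); print(o['time_s'],o['force'])
sign_off()
```

```text
63.45 [-0.1889259   0.37539424  0.43645527]
the job is handed in; nothing more can be done
```

I pushed all four plugs out of their cores with the red-handled dowel and put one in each notch of the rack. I then shut the drawer and handed the job in at about 63 s. No verdict was reported.

**Dowel:** It lies flat on the table. In the last scene picture its grip was at about (0.547, -0.306) and its tip at about (0.538, -0.12), where I had laid it.

**Plugs:** Wrist and side pictures taken before closing showed all four lying along their notches at the same height. Plug 4 first rode about 1 mm high on a ridge. I shifted it 1.2 mm, it sank in, and then I released it.

**Drawer:** It stopped hard, with about 17 N against 1–2 N of sliding force. The last wrist picture shows the front flush with the cabinet, to within about 1.5 mm. A dark strip beside the front looked at first like a gap, but the geometry fits a shadow.

**Not checked:**
- I could not see the plugs once the drawer was shut. I closed it slowly so they would not slide.
- I did not measure the other things on the table again. In the last scene picture they look unmoved.

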